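# Unnest the desk tubs, stand them on the ledge and snap their lids on

### The arm

A 6-joint arm with a two-finger parallel gripper is mounted at the origin on the work surface. World frame = base frame: x ahead of the robot, y to its left, z up, the work surface at z = 0. Lengths are in m, angles in rad, forces in N, time in s.
With the tool pointing down it reaches from about 0.325 to 1 m from the base axis. Payload 5.1 kg.
Tool frame: the origin (TCP) lies between the finger pads; the fingertips stand nose_length ahead of it and the grasp point (between the pads) lies 2 mm behind it (nose_length is the distance from the TCP to the fingertips, in m); z points along the fingers, x is the direction in which the jaws open and shut, and the axes are right-handed (so a half turn about z gives the same grasp; the last joint's range is limited). The gripper opens to 85 mm and grips with 20 to 120 N. Pads are 22 mm wide; open, the fingers measure 114 mm over their backs; the gripper's body (76 mm by 85 mm) begins 54 mm behind the grasp point. The pads swing forward as they close: fully open they stand 13 mm farther back than shut.
Start: joints at [-1.361, 0.124, 1.65, -0, 1.367, -0.083], TCP at [0.188, -0.622, 0.212] pointing down, gripper open.
Joint ranges: [-2.61, 2.61], [-1.02, 2.33], [0.03, 2.71], [-1.35, 4.49], [0.32, 2.68], [-2.91, 2.91]. Speed limits (rad/s): [2.57, 2.57, 3.14, 3.14, 3.14, 3.14].

### API

Orientations are given as a unit quaternion [w, x, y, z].
In Python, from rig import * gives the robot as it stands.
- The arm moves only by the tool play_rows, never from a script. Its argument "rows" is a list of rows, each an object with "slide": the shift along the tool's x, y, z in mm, a list of three; "rotation": the turn, a rotation vector about the tool's x, y, z in degrees, a list of three; "jaw": the opening, from -1 (shut) to 1 (fully open). A call has 1 to 5 rows; each row shifts and turns the commanded pose from where the row before left it, along the tool's axes as they then stand; what a row does not reach is not made up. A row lasts 1/10 s, in which the tool goes at most 50 mm and 8.59 degrees, less where a joint would pass 70% of its speed; a pose out of reach is approached as far as the arm can. A call is refused whole if a number of a shift passes 50 or a number of a turn 8.59, either way. A call with a gripper value outside its range is refused whole. The fingers move at their own pace and stop on an object; "force" is the grip in N (left out, the last holds). Time passes only in rows, so rows that do not move let the fingers close. It gives the time, the measured TCP pose, the force and the opening at its end, in the units of the state.
- get_state(): the state, without advancing time (a new reading comes with each control period).
- grab_frame(name): name is "side" or "top" or "wrist"; returns a dict with "color" (384x512x3 uint8, red, green, blue), "K" (3x3 intrinsics, pixels), "R" (3x3) and "t" (3): a world point X has camera coordinates R X + t. Camera axes: x right, y down, z forward; pixel columns grow to the right and rows downward; lengths in m; the calibration is good to about 2 mm. A picture is of the moment at which its call begins. There is no depth.
- sign_off(): hands the job in, once; it reports no verdict.
The state is a dict: "clock": time; "qpos": joint angles; "joint_vel": joint speeds; "joint_efforts": joint torques, N m; "tool_pos": TCP position; "orientation": TCP orientation; "ft_force": force on the tool from outside, world axes, zero at the start; "ft_torque": the same for the moment, N m; "grip_width": finger opening in m.
Only numpy, scipy, OpenCV 4.12 (cv2) and the standard library are available. Lean on these libraries where they do the work, as an engineer would, in place of code of your own. Each camera call takes 0.05 s, during which the arm holds its last target.

### The job

Take the nest of storage tubs apart, stand every tub upright on the narrow raised aluminium ledge, and press each one's own lid (the one of its size) fully home so that both end clips snap over it. A lid whose tub is missing today is not needed. Do not shove or knock over the other things on the desk.

Things in the scene. Friction and masses are not known exactly. Their poses are not given: they have to be found in the camera images.
- tub0: White open hard-plastic tub, widest and lowest of the nest: 100 (x) x 68 (y) x 36 high, wall and floor 3 mm, 230 g. Origin: centre of underside; z up. At each x end a grey sprung clip reaches 6 mm past the end wall (8 sprung open), 15 mm above the rim. All other tubs start in it. Each stands in the next wider one present, on its floor, 2.5 to 10 mm play, sticking out 25 mm or more.
- lid0: Grey lid of tub0: plate 102 (x) x 70 (y), z 6 to 11 mm; plug below (90 x 58, tip 88 x 56); grip rib on top 36 (x) x 10 (y), to z 35; 40 g. Origin: centre of plug's underside. Fits either way round. Home, its origin is 30 mm above the tub's. Pressed level with up to 20 N, the end clips (of every tub) yield 2 mm and snap over its ends; unsnapped it rides 2 to 10 mm high.
- tub1: White open hard-plastic tub, second widest of the nest: 87 (x) x 57 (y) x 58 high, wall and floor 3 mm, 230 g. Origin: centre of underside; z up. At each x end a grey sprung clip reaches 6 mm past the end wall (8 sprung open), 15 mm above the rim. May be absent. Inner tubs are best held across their bare long sides above the next rim, and lifted straight up.
- lid1: Grey lid of tub1: plate 89 (x) x 59 (y), z 6 to 11 mm; plug below (77 x 47, tip 75 x 45); grip rib on top 36 (x) x 10 (y), to z 35; 40 g. Origin: centre of plug's underside. Fits either way round. Home, its origin is 52 mm above the tub's.  All lids are there, even if a tub is absent.
- tub2: White open hard-plastic tub, third widest of the nest: 74 (x) x 46 (y) x 80 high, wall and floor 3 mm, 230 g. Origin: centre of underside; z up. At each x end a grey sprung clip reaches 6 mm past the end wall (8 sprung open), 15 mm above the rim. May be absent.
- lid2: Grey lid of tub2: plate 76 (x) x 48 (y), z 6 to 11 mm; plug below (64 x 36, tip 62 x 34); grip rib on top 36 (x) x 10 (y), to z 35; 40 g. Origin: centre of plug's underside. Fits either way round. Home, its origin is 74 mm above the tub's. 
- tub3: White open hard-plastic tub, narrowest and tallest of the nest: 61 (x) x 35 (y) x 102 high, wall and floor 3 mm, 230 g. Origin: centre of underside; z up. At each x end a grey sprung clip reaches 6 mm past the end wall (8 sprung open), 15 mm above the rim. May be absent.
- lid3: Grey lid of tub3: plate 63 (x) x 37 (y), z 6 to 11 mm; plug below (51 x 25, tip 49 x 23); grip rib on top 36 (x) x 10 (y), to z 35; 40 g. Origin: centre of plug's underside. Fits either way round. Home, its origin is 96 mm above the tub's. 
- ledge: Narrow raised aluminium shelf, fixed to the desk: level top 40 mm deep (x) x 440 mm long (y), 45 mm high. Origin: centre of its foot on the desk, y along its length. Its top just takes four tubs in a line, lengthwise (tub x along ledge y, 370 mm in all with their clips); the wider tubs overhang its long edges.
- pencil_holder: Pink ceramic pencil holder with pencils, 80 mm across, 95 mm high without the pencils (150 with them); leave it alone. Origin: centre of its underside.
- shock_mount: Black acrylic microphone shock mount on an 84 mm round foot, 155 mm high; leave it alone. Origin: centre of its underside.
- headphone_hook: Aluminium headphone hook on a 100 x 80 mm foot, 232 mm high; leave it alone. Origin: centre of its underside.
- mug: White mug, 76 mm across, 90 mm high; leave it alone. Origin: centre of its underside.
- tape_roll: Cardboard-coloured roll, 68 mm across, 18 mm high, lying flat; leave it alone. Origin: centre of its underside.
- eraser: Dark rubber eraser, 45 x 22 x 13 mm; leave it alone. Origin: centre of its underside.
Things that resemble listed ones, but are neither listed nor needed, are in the scene too. What is shaped like the tub3 but orange or purple is not meant. Leave any orange look-alike of the lid1 alone.

How it is judged:
At the end, for the whole second after the job is handed in: Every tub present stands upright (within 0.06 rad) and still (under 20 mm/s) on the ledge, its underside within 3 mm of the ledge's top; its own lid is fully home under both clips: within 2 mm of its seated height, 6 mm of centre and 0.03 rad of level with the tub (z of tub0 in the frame of ledge between 0.042 and 0.048 m and angle between each of tub0, tub1, tub2, tub3's own z axis and vertical below 0.06 rad and z of lid0 in the frame of tub0 between 0.028 and 0.032 m and angle between the z axis of lid0 and the z axis of tub0, either way round below 0.03 rad and horizontal distance between lid0 and tub0 below 0.006 m and linear speed of each of tub0, tub1, tub2, tub3 below 0.02 m/s and z of tub1 in the frame of ledge between 0.042 and 0.048 m and z of lid1 in the frame of tub1 between 0.05 and 0.054 m and angle between the z axis of lid1 and the z axis of tub1, either way round below 0.03 rad and horizontal distance between lid1 and tub1 below 0.006 m and z of tub2 in the frame of ledge between 0.042 and 0.048 m and z of lid2 in the frame of tub2 between 0.072 and 0.076 m and angle between the z axis of lid2 and the z axis of tub2, either way round below 0.03 rad and horizontal distance between lid2 and tub2 below 0.006 m and z of tub3 in the frame of ledge between 0.042 and 0.048 m and z of lid3 in the frame of tub3 between 0.094 and 0.098 m and angle between the z axis of lid3 and the z axis of tub3, either way round below 0.03 rad and horizontal distance between lid3 and tub3 below 0.006 m); the robot touches nothing.
It fails at once if one of the other things is shoved more than 40 mm (distance of any of pencil_holder, shock_mount, headphone_hook, mug, tape_roll, eraser from where it was at the start of the episode above 0.04 m).
It fails at once if one of the other things is knocked over (angle between any of pencil_holder, shock_mount, headphone_hook, mug, tape_roll, eraser's own z axis and vertical above 0.6 rad).
Of tub1, tub2, tub3 only 2 to 3 are there at a start; the rules pass over those that are not, and their reading is None.
At some moment in a run one of lid0, lid1 may be knocked a few centimetres aside while the robot is not near it.
It also fails if it takes over 210 s, if anything falls off the work surface, if the arm or the gripper's body presses on something with over 40 N, if the wrist force passes 120 N, or if a joint passes its speed limit or range.

## Working session

There is one attempt and no reset: what is moved stays moved. The work goes in short steps, Python scripts to look and compute and a tool call to move; the robot and the scene stay as the last step left them, time stands still between calls to the robot, and variables do not carry over. Pictures are saved under pics/ and viewed, and the job is handed in when it is done.

Besides the shell and the picture viewer there is one more tool, called after ">>>" by a JSON object that holds its "name" and its "arguments". play_rows: Moves the arm, as the interface text tells. Its arguments: {"type":"object","properties":{"rows":{"type":"array"},"force":{"type":"number"}},"required":["rows"]}

```bash
mkdir -p pics; ls; cat > h.py <<'E'
from rig import *
import numpy as np, cv2
from scipy.spatial.transform import Rotation as Ro
def st():
    s=get_state(); q=s['orientation']; R=Ro.from_quat([q[1],q[2],q[3],q[0]]).as_matrix()
    print('t',round(s['clock'],2),'p',np.round(np.array(s['tool_pos'])*1000,1),'xax',np.round(R[:,0],3),'zax',np.round(R[:,2],3),'F',np.round(s['ft_force'],1),'w',round(s['grip_width']*1000,1),'q',np.round(s['qpos'],2))
    return s,R
def shot(n,name,crop=None,k=None):
    f=grab_frame(n); np.savez('pics/'+name+'.npz',**{a:np.array(f[a]) for a in('color','K','R','t')})
    save(f,name,crop); return f
def load(name):
    return dict(np.load('pics/'+name+'.npz'))
def save(f,name,crop=None):
    im=f['color'][:,:,::-1]
    x0,y0=0,0
    if crop: x0,y0,x1,y1=crop; im=im[y0:y1,x0:x1]
    s=min(800/im.shape[1],600/im.shape[0]); im=cv2.resize(im,None,fx=s,fy=s,interpolation=cv2.INTER_CUBIC)
    im=im.copy()
    h,w=f['color'].shape[:2]; cr=crop or (0,0,w,h)
    step=50 if (cr[2]-cr[0])>300 else (20 if cr[2]-cr[0]>120 else 10)
    for u in range((cr[0]//step+1)*step,cr[2],step):
        cv2.line(im,(int((u-x0)*s),0),(int((u-x0)*s),6),(0,0,255),1); cv2.putText(im,str(u),(int((u-x0)*s)-10,16),0,.35,(0,0,255),1)
    for v in range((cr[1]//step+1)*step,cr[3],step):
        cv2.line(im,(0,int((v-y0)*s)),(6,int((v-y0)*s)),(0,0,255),1); cv2.putText(im,str(v),(8,int((v-y0)*s)+4),0,.35,(0,0,255),1)
    cv2.imwrite('pics/'+name+'.png',im)
def ray(f,u,v,z):
    K,R,t=map(np.array,(f['K'],f['R'],f['t'])); c=-R.T@t
    d=R.T@np.linalg.inv(K)@np.array([u,v,1.]); return c+d*(z-c[2])/d[2]
def proj(f,X):
    K,R,t=map(np.array,(f['K'],f['R'],f['t'])); p=K@(R@np.array(X)+t); return p[:2]/p[2]
E
python3 - <<'E'
from h import *
st()
for n in('side','top','wrist'):
    f=shot(n,n+'0'); print(n,np.round(-f['R'].T@f['t'],3),np.round(f['R'][2],2),f['K'][0])
E
```

```text
pics
t 0.0 p [ 187.5 -621.7  210.8] xax [ 0.289 -0.957 -0.002] zax [-0.     0.002 -1.   ] F [-0.4  0.3  0.5] w 85.2 q [-1.36  0.12  1.65 -0.    1.37 -0.08]
side [-0.121  0.617  0.846] [ 0.52 -0.52 -0.67] [400.51580646   0.         253.30279063]
top [0.271 0.009 1.651] [ 0.17 -0.01 -0.99] [469.46717921   0.         250.86065406]
wrist [ 0.262 -0.6    0.373] [-0.29 -0.09 -0.95] [318.63358296   0.         257.09304909]
```

The top view has x up the image and y to the left. The nest is at about (201,218), four grey lids lie at (157,216), (248,223), (291,221) and (330,217), and the ledge runs from (180,164) to (303,178).

```bash
python3 - <<'E'
from h import *
f=load('top0'); save(f,'topc',(140,140,350,290))
save(f,'topn',(180,190,240,250))
save(load('side0'),'siden',(195,190,255,260))
for n,p,z in [('nest',(201,218),0),('A',(157,216),.01),('B',(248,223),.01),('C',(291,221),.01),('D',(330,217),.01),('L1',(180,164),.045),('L2',(303,178),.045)]:
    print(n,np.round(ray(f,*p,z),3))
E
```

```text
nest [0.451 0.158 0.   ]
A [0.454 0.312 0.01 ]
B [ 0.437 -0.008  0.01 ]
C [ 0.447 -0.159  0.01 ]
D [ 0.465 -0.296  0.01 ]
L1 [0.634 0.235 0.045]
L2 [ 0.595 -0.196  0.045]
```

```bash
cat >> h.py <<'E'
def yaw(R): return np.degrees(np.arctan2(R[1,0],R[0,0]))
def plan(pos,th,n=None,start=None,step=48):
    """pos mm list of waypoints or one; th deg world yaw of tool x (tool down)"""
    s,R=st(); p=np.array(s['tool_pos'])*1000; a=yaw(R)
    if start is not None: p,a=np.array(start[0],float),start[1]
    pts=pos if isinstance(pos[0],(list,tuple)) else [pos]; ths=th if isinstance(th,(list,tuple)) else [th]*len(pts)
    out=[]
    for q,b in zip(pts,ths):
        q=np.array(q,float); d=q-p; da=(b-a+180)%360-180
        N=int(max(1,np.ceil(np.abs(d).max()/step), np.ceil(np.linalg.norm(d)/49),np.ceil(abs(da)/8.5)))
        p0,a0=p.copy(),a
        for i in range(N):
            tgt=p0+d*(i+1)/N; dd=tgt-p; r=np.radians(a)
            x=np.array([np.cos(r),np.sin(r),0]); y=np.array([np.sin(r),-np.cos(r),0])
            sl=[round(float(dd@x),1),round(float(dd@y),1),round(float(-dd[2]),1)]
            rz=round(-da/N,2); out.append((sl,rz))
            p=p+sl[0]*x+sl[1]*y-np.array([0,0,sl[2]]); a=a-rz
    for i,(sl,rz) in enumerate(out): print(('--\n' if i and i%5==0 else '')+f'{{"slide":{sl},"rotation":[0,0,{rz}]}}')
E
python3 - <<'E'
from h import *
f=load('top0')
for n,p,z in [('hookfoot',(172,143),0),('pencil',(350,170),.05),('shockfoot',(147,171),0),('La',(180.2,157.5),.045),('Lb',(178.3,168),.045),('Lc',(304.8,173),.045),('Ld',(304,184.5),.045),('n1',(193,203),.036),('n2',(188,231),.036),('n3',(212.7,205.5),.036),('n4',(208,234.5),.036)]:
    print(n,np.round(ray(f,*p,z),3))
plan([[300,-390,330],[445,158,330]],[-85,-100])
E
```

```text
hookfoot [0.721 0.274 0.   ]
pencil [ 0.627 -0.36   0.05 ]
shockfoot [0.616 0.358 0.   ]
La [0.658 0.236 0.045]
Lb [0.62  0.24  0.045]
Lc [ 0.613 -0.202  0.045]
Ld [ 0.572 -0.199  0.045]
n1 [0.499 0.185 0.036]
n2 [0.402 0.198 0.036]
n3 [0.492 0.116 0.036]
n4 [0.391 0.129 0.036]
t 0.15 p [ 187.5 -621.8  211. ] xax [ 0.289 -0.957 -0.002] zax [-0.     0.002 -1.   ] F [-0.6  0.4 -0.3] w 85.3 q [-1.36  0.12  1.65 -0.    1.37 -0.08]
{"slide":[-31.6, -29.1, -19.8],"rotation":[0,0,1.96]}
{"slide":[-32.5, -28.0, -19.9],"rotation":[0,0,1.96]}
{"slide":[-33.5, -26.9, -19.8],"rotation":[0,0,1.96]}
{"slide":[-34.4, -25.7, -19.8],"rotation":[0,0,1.96]}
{"slide":[-35.3, -24.5, -19.8],"rotation":[0,0,1.96]}
--
{"slide":[-36.1, -23.4, -19.9],"rotation":[0,0,1.96]}
{"slide":[-44.4, -16.0, 0.0],"rotation":[0,0,1.25]}
{"slide":[-44.8, -15.1, 0.0],"rotation":[0,0,1.25]}
{"slide":[-45.1, -14.0, 0.0],"rotation":[0,0,1.25]}
{"slide":[-45.4, -13.1, 0.0],"rotation":[0,0,1.25]}
--
{"slide":[-45.6, -12.1, 0.0],"rotation":[0,0,1.25]}
{"slide":[-46.0, -11.1, 0.0],"rotation":[0,0,1.25]}
{"slide":[-46.1, -10.1, 0.0],"rotation":[0,0,1.25]}
{"slide":[-46.4, -9.1, 0.0],"rotation":[0,0,1.25]}
{"slide":[-46.5, -8.0, 0.0],"rotation":[0,0,1.25]}
--
{"slide":[-46.7, -7.1, 0.0],"rotation":[0,0,1.25]}
{"slide":[-46.9, -6.0, 0.0],"rotation":[0,0,1.25]}
{"slide":[-46.9, -5.0, 0.0],"rotation":[0,0,1.25]}
```

>>> {"name": "play_rows", "arguments": {"rows": [{"slide": [-32,-29,-20],"rotation": [0,0,2],"jaw": 1},{"slide": [-32,-28,-20],"rotation": [0,0,2],"jaw": 1},{"slide": [-33,-27,-20],"rotation": [0,0,2],"jaw": 1},{"slide": [-34,-26,-20],"rotation": [0,0,2],"jaw": 1},{"slide": [-35,-25,-20],"rotation": [0,0,2],"jaw": 1}]}}

```text
clock: 0.65
tool_pos: [0.283, -0.4287, 0.3124]
orientation: [-0.0, 0.747, -0.665, -0.0]
ft_force: [1.2, -0.2, -0.2]
grip_width: 0.0853
```

>>> {"name": "play_rows", "arguments": {"rows": [{"slide": [-36,-23,-20],"rotation": [0,0,2],"jaw": 1},{"slide": [-44,-16,0],"rotation": [0,0,1.2],"jaw": 1},{"slide": [-45,-15,0],"rotation": [0,0,1.2],"jaw": 1},{"slide": [-45,-14,0],"rotation": [0,0,1.2],"jaw": 1},{"slide": [-45,-13,0],"rotation": [0,0,1.2],"jaw": 1}]}}

```text
clock: 1.15
tool_pos: [0.3498, -0.2083, 0.3318]
orientation: [0.0, -0.706, 0.708, -0.0]
ft_force: [1.3, -0.0, 0.6]
grip_width: 0.0855
```

>>> {"name": "play_rows", "arguments": {"rows": [{"slide": [-46,-12,0],"rotation": [0,0,1.2],"jaw": 1},{"slide": [-46,-11,0],"rotation": [0,0,1.2],"jaw": 1},{"slide": [-46,-10,0],"rotation": [0,0,1.2],"jaw": 1},{"slide": [-46,-9,0],"rotation": [0,0,1.2],"jaw": 1},{"slide": [-46,-8,0],"rotation": [0,0,1.2],"jaw": 1}]}}

```text
clock: 1.65
tool_pos: [0.4094, 0.0196, 0.332]
orientation: [0.0, -0.669, 0.744, -0.0]
ft_force: [0.1, -0.5, -0.4]
grip_width: 0.0851
```

```bash
python3 - <<'E'
from h import *
f=shot('top','top1')
plan([445,158,290],-97.6)
E
```

```text
t 1.7 p [410.1  25.8 331.7] xax [-0.098 -0.995 -0.005] zax [ 0.001  0.005 -1.   ] F [-2.5  3.5 -0.7] w 85.7 q [-0.07 -0.48  1.98  0.01  1.64  1.6 ]
{"slide":[-45.0, -7.3, 13.9],"rotation":[0,0,0.66]}
{"slide":[-45.1, -6.7, 13.9],"rotation":[0,0,0.66]}
{"slide":[-45.2, -6.2, 13.9],"rotation":[0,0,0.66]}
```

>>> {"name": "play_rows", "arguments": {"rows": [{"slide": [-44,-7,14],"rotation": [0,0,0.6],"jaw": 1},{"slide": [-44,-7,14],"rotation": [0,0,0.6],"jaw": 1},{"slide": [-44,-6,14],"rotation": [0,0,0],"jaw": 1},{"slide": [0,0,0],"rotation": [0,0,0],"jaw": 1}]}}

```text
clock: 2.1
tool_pos: [0.4435, 0.1501, 0.2867]
orientation: [-0.002, -0.663, 0.748, 0.002]
ft_force: [-0.1, 0.1, -0.5]
grip_width: 0.0855
```

```bash
python3 - <<'E'
from h import *
st(); f=shot('wrist','w1')
E
```

```text
t 2.1 p [443.5 150.1 286.7] xax [-0.12  -0.993  0.001] zax [-0.006  0.    -1.   ] F [-0.1  0.1 -0.5] w 85.5 q [ 0.21 -0.32  1.94  0.    1.53  1.9 ]
```

```bash
python3 - <<'E'
from h import *
f=load('w1'); save(f,'w1n',(205,90,295,200)); save(f,'w1l',(320,80,420,190)); save(f,'w1a',(110,110,180,190))
E
cat >> h.py <<'E'
from scipy.optimize import least_squares
def fitrect(f,uv,L,W,z,th0,free=False):
    """uv: 4 corners any order; L along th dir. returns x,y(mm),th(deg),rms px. fits pts to corners in order of angle"""
    P=np.array([ray(f,u,v,z)[:2] for u,v in uv]); c=P.mean(0)
    t=np.radians(th0); cs=np.array([[1,1],[1,-1],[-1,-1],[-1,1]])*np.array([L,W])/2
    def w(a,cc): 
        r=np.array([[np.cos(a),-np.sin(a)],[np.sin(a),np.cos(a)]]); return (r@cs.T).T+cc
    M=w(t,c); idx=[int(np.argmin(np.linalg.norm(M-p,axis=1))) for p in P]
    r=least_squares(lambda q:(w(q[2],q[:2])[idx]-P).ravel(),[c[0],c[1],t])
    d=np.linalg.norm(P-P[[1,2,3,0]],axis=1)
    print('xy',np.round(r.x[:2]*1000,1),'th',round(np.degrees(r.x[2]),1),'res mm',np.round(r.fun*1000,1),'sides',np.round(d*1000,1))
    return r.x
E
python3 - <<'E'
from h import *
f=load('w1'); print(np.round(-f['R'].T@f['t'],3))
print('tub3 inner near', np.round(1000*ray(f,236,181,.111),1),np.round(1000*ray(f,262.3,181,.111),1),np.round(1000*ray(f,236,135,.111),1),np.round(1000*ray(f,263,135,.111),1))
print('tub0 rim'); fitrect(f,[(223.8,104.5),(278.3,106.3),(275.2,183.2),(224.5,182.5)],.1,.068,.036,-7)
print('lid0');fitrect(f,[(337.2,110.3),(389.3,91),(406.2,163),(357.5,179.5)],.102,.070,.011,0)
print('lidA');fitrect(f,[(122.5,123.5),(159,123.5),(163.5,178),(129,178)],.076,.048,.011,0)
plan([445,158,290],-97.6)
E
```

```text
[0.521 0.14  0.448]
tub3 inner near [427.9 174.8 111. ] [424.5 146.1 111. ] [477.8 167.8 111. ] [474.4 139.6 111. ]
tub0 rim
xy [452.3 157.1] th -8.1 res mm [-0.8 -0.  -0.2  0.1  0.3  0.2  0.7 -0.3] sides [ 68.2 100.4  68.4 101.6]
lid0
xy [439.6  -9.3] th 13.6 res mm [-0.3 -0.6 -0.3  0.2  0.5  0.4  0.   0. ] sides [ 70.8 102.9  70.3 102.5]
lidA
xy [457.7 306.3] th -7.2 res mm [-0.  -0.5 -0.2  0.8  0.   0.4  0.2 -0.7] sides [49.2 76.3 49.1 76.3]
t 2.15 p [443.7 148.2 288. ] xax [-0.121 -0.993  0.001] zax [-0.004 -0.001 -1.   ] F [ 1.1 -0.5 -0. ] w 85.6 q [ 0.21 -0.33  1.94 -0.    1.53  1.9 ]
{"slide":[-9.9, -0.1, -2.0],"rotation":[0,0,0.63]}
```

```bash
python3 - <<'E'
import rig
print([a for a in dir(rig) if not a.startswith('__')])
print(getattr(rig,'nose_length',None)); print(rig.get_state().keys())
E
```

```text
['MotionError', 'get_state', 'grab_frame', 'nose_length', 'sign_off']
0.017
dict_keys(['clock', 'qpos', 'joint_vel', 'joint_efforts', 'tool_pos', 'orientation', 'ft_force', 'ft_torque', 'grip_width'])
```

```bash
python3 - <<'E'
from h import *
plan([[453.4,156.6,160],[453.4,156.6,105]],[-98,-98])
E
```

```text
t 2.15 p [443.7 148.2 288. ] xax [-0.121 -0.993  0.001] zax [-0.004 -0.001 -1.   ] F [ 1.1 -0.5 -0. ] w 85.6 q [ 0.21 -0.33  1.94 -0.    1.53  1.9 ]
{"slide":[-3.2, -2.9, 42.7],"rotation":[0,0,0.34]}
{"slide":[-3.2, -2.8, 42.6],"rotation":[0,0,0.34]}
{"slide":[-3.2, -2.8, 42.7],"rotation":[0,0,0.34]}
{"slide":[0.0, -0.0, 27.5],"rotation":[0,0,0.01]}
{"slide":[0.0, -0.0, 27.5],"rotation":[0,0,0.01]}
```

>>> {"name": "play_rows", "arguments": {"rows": [{"slide": [-3.2,-2.9,42.5],"rotation": [0,0,0.3],"jaw": 1},{"slide": [-3.2,-2.8,42.5],"rotation": [0,0,0.3],"jaw": 1},{"slide": [-3.2,-2.8,42.5],"rotation": [0,0,0.3],"jaw": 1},{"slide": [0,0,10],"rotation": [0,0,0],"jaw": 1},{"slide": [0,0,0],"rotation": [0,0,0],"jaw": 1}]}}

```text
clock: 2.65
tool_pos: [0.4533, 0.1537, 0.1514]
orientation: [-0.002, -0.655, 0.756, 0.001]
ft_force: [-0.3, 0.6, 0.6]
grip_width: 0.0854
```

```bash
python3 - <<'E'
from h import *
plan([[453.4,156.6,105]],[-98])
E
```

```text
t 2.65 p [453.3 153.7 151.4] xax [-0.142 -0.99   0.001] zax [-0.003 -0.001 -1.   ] F [-0.3  0.6  0.6] w 85.4 q [ 0.21 -0.22  2.08 -0.    1.28  1.93]
{"slide":[-2.8, 0.3, 46.4],"rotation":[0,0,-0.19]}
```

>>> {"name": "play_rows", "arguments": {"rows": [{"slide": [-2.8,0.3,24],"rotation": [0,0,-0.2],"jaw": 1},{"slide": [0,0,22],"rotation": [0,0,0],"jaw": 0.3},{"slide": [0,0,0],"rotation": [0,0,0],"jaw": 0.2}]}}

```text
clock: 2.95
tool_pos: [0.4542, 0.1571, 0.1068]
orientation: [-0.001, -0.656, 0.754, 0.0]
ft_force: [-0.3, -0.1, 1.0]
grip_width: 0.0589
```

```bash
python3 - <<'E'
from h import *
st();f=shot('wrist','w2')
E
```

```text
t 2.95 p [454.2 157.1 106.8] xax [-0.138 -0.99   0.001] zax [-0.001 -0.    -1.   ] F [-0.3 -0.1  1. ] w 58.9 q [ 0.22 -0.17  2.12 -0.    1.19  1.93]
```

>>> {"name": "play_rows", "arguments": {"rows": [{"slide": [0,0,1],"rotation": [0,0,0],"jaw": -0.6},{"slide": [0,0,0],"rotation": [0,0,0],"jaw": -0.6},{"slide": [0,0,0],"rotation": [0,0,0],"jaw": -0.6},{"slide": [0,0,0],"rotation": [0,0,0],"jaw": -0.6}], "force": 50}}

```text
clock: 3.4
tool_pos: [0.4549, 0.1578, 0.1064]
orientation: [0.001, -0.657, 0.754, -0.0]
ft_force: [-0.7, -0.0, 0.4]
grip_width: 0.0175
```

```bash
python3 - <<'E'
from h import *
st();f=shot('wrist','w3',(150,100,350,300))
E
```

```text
t 3.4 p [454.9 157.8 106.4] xax [-0.138 -0.99  -0.001] zax [ 0.001  0.    -1.   ] F [-0.7 -0.   0.4] w 17.5 q [ 0.22 -0.17  2.12  0.    1.19  1.93]
```

```bash
python3 - <<'E'
from h import *
f=load('w3'); s,R=st(); p=np.array(s['tool_pos'])
for d in (-.02,0,.017): 
  for sx in (-.009,.009):
    print(d,sx,[np.round(proj(f,p+d*R[:,2]+sx*R[:,0]+e*R[:,1]),1) for e in (-.011,0,.011)])
print('tub3 rim', [np.round(proj(f,(.4534+a*.99+b*.139,.1566-a*.139+b*.99,.111)),1) for a in(-.0305,.0305) for b in (-.0175,.0175)])
E
```

```text
t 3.45 p [454.7 157.8 106.1] xax [-0.138 -0.99  -0.   ] zax [ 0.001  0.    -1.   ] F [ 0.1 -0.8 -0.2] w 17.0 q [ 0.22 -0.17  2.12  0.    1.19  1.93]
-0.02 -0.009 [array([238.1, 233.6]), array([238.5, 253.7]), array([238.8, 273. ])]
-0.02 0.009 [array([274.8, 233.6]), array([274.5, 253.7]), array([274.1, 273. ])]
0 -0.009 [array([240.1, 218. ]), array([240.4, 236.3]), array([240.7, 253.9])]
0 0.009 [array([272.9, 218.1]), array([272.6, 236.3]), array([272.3, 253.9])]
0.017 -0.009 [array([241.6, 207.3]), array([241.8, 224.2]), array([242.1, 240.5])]
0.017 0.009 [array([271.6, 207.3]), array([271.3, 224.2]), array([271.1, 240.5])]
tub3 rim [array([289.2, 290.1]), array([228.4, 290.1]), array([292.9, 188.7]), array([225.4, 188.6])]
```

```bash
python3 - <<'E'
from h import *
f=load('w1'); p=np.array([.4437,.1482,.288]); 
q=[0,-0.663,0.748,0.0]; R=Ro.from_quat([q[1],q[2],q[3],q[0]]).as_matrix()
for d in (-.04,-.03,-.02,-.01,0,.017): 
    print(d,[np.round(proj(f,p+d*R[:,2]+sx*R[:,0]-.011*R[:,1]),1) for sx in (-.0425,.0425)])
save(load('w2'),'w2c',(140,220,360,320))
E
```

```text
-0.04 [array([160.4, 254.6]), array([360.7, 254.6])]
-0.03 [array([166.7, 243.7]), array([353.9, 243.7])]
-0.02 [array([172.3, 234.1]), array([347.9, 234.1])]
-0.01 [array([177.2, 225.6]), array([342.6, 225.7])]
0 [array([181.6, 218.1]), array([337.9, 218.1])]
0.017 [array([188., 207.]), array([331. , 207.1])]
```

>>> {"name": "play_rows", "arguments": {"rows": [{"slide": [0,0,0],"rotation": [0,0,0],"jaw": 0.3},{"slide": [0,0,0],"rotation": [0,0,0],"jaw": 0.3},{"slide": [0,0,0],"rotation": [0,0,0],"jaw": 0.3},{"slide": [0,0,12],"rotation": [0,0,0],"jaw": 0.3},{"slide": [0,0,12],"rotation": [0,0,0],"jaw": 0.3}]}}

```text
clock: 3.95
tool_pos: [0.4545, 0.1577, 0.0808]
orientation: [0.0, -0.657, 0.754, -0.0]
ft_force: [0.3, 0.4, 0.3]
grip_width: 0.0552
```

```bash
python3 - <<'E'
from h import *
s,R=st();f=shot('wrist','w4');shot('side','s4',(170,100,300,260))
p=np.array(s['tool_pos'])
for d in (-.04,-.035,-.03,-.025,-.02,-.01,0,.017): 
    print(d,[np.round(proj(f,p+d*R[:,2]+sx*s['grip_width']*R[:,0]-.011*R[:,1]),1) for sx in (-.5,.5)])
E
```

```text
t 3.95 p [454.5 157.7  80.8] xax [-0.138 -0.99  -0.   ] zax [ 0.  0. -1.] F [0.3 0.4 0.3] w 55.2 q [ 0.22 -0.13  2.14  0.    1.14  1.93]
-0.04 [array([191.8, 253.5]), array([320.6, 253.5])]
-0.035 [array([194., 248.]), array([318.5, 248. ])]
-0.03 [array([196.1, 242.8]), array([316.5, 242.9])]
-0.025 [array([198., 238.]), array([314.6, 238. ])]
-0.02 [array([199.8, 233.5]), array([312.8, 233.5])]
-0.01 [array([203.1, 225.3]), array([309.6, 225.3])]
0 [array([206. , 217.9]), array([306.7, 217.9])]
0.017 [array([210.4, 207.1]), array([302.5, 207.1])]
```

>>> {"name": "play_rows", "arguments": {"rows": [{"slide": [0.5,1,8],"rotation": [0,0,0],"jaw": 0.3},{"slide": [0.5,0,8],"rotation": [0,0,0],"jaw": 0},{"slide": [0,0,0],"rotation": [0,0,0],"jaw": -0.6},{"slide": [0,0,0],"rotation": [0,0,0],"jaw": -0.6},{"slide": [0,0,0],"rotation": [0,0,0],"jaw": -0.6}], "force": 50}}

```text
clock: 4.55
tool_pos: [0.454, 0.157, 0.066]
orientation: [0.001, -0.657, 0.754, -0.0]
ft_force: [1.2, -0.5, 3.0]
grip_width: 0.0344
```

```bash
python3 - <<'E'
from h import *
s,R=st();f=shot('wrist','w5',(150,130,350,350));shot('side','s5',(170,100,300,260))
E
```

```text
t 4.55 p [454. 157.  66.] xax [-0.138 -0.99  -0.001] zax [ 0.002  0.    -1.   ] F [ 1.2 -0.5  3. ] w 34.4 q [ 0.22 -0.12  2.15  0.    1.11  1.93]
```

```bash
python3 - <<'E'
from h import *
f=load('top0'); g=load('side0')
for p in [(161,109),(164,128)]: print(np.round(ray(f,*p,.232),3))
for p in [(105,145),(130,158)]: print('s',np.round(ray(g,*p,.232),3))
save(f,'hk',(140,95,210,165))
plan([[454,157,186]],[-98])
E
```

```text
[0.768 0.277 0.232]
[0.706 0.264 0.232]
s [0.757 0.285 0.232]
s [0.661 0.271 0.232]
t 4.65 p [454. 157.  66.] xax [-0.138 -0.99  -0.001] zax [ 0.002  0.    -1.   ] F [1.1 0.8 2.9] w 34.3 q [ 0.22 -0.12  2.15  0.    1.11  1.93]
{"slide":[0.0, -0.0, -40.0],"rotation":[0,0,0.03]}
{"slide":[0.0, -0.0, -40.0],"rotation":[0,0,0.03]}
{"slide":[0.0, -0.0, -40.0],"rotation":[0,0,0.03]}
```

>>> {"name": "play_rows", "arguments": {"rows": [{"slide": [0,0,-10],"rotation": [0,0,0],"jaw": -0.6},{"slide": [0,0,-30],"rotation": [0,0,0],"jaw": -0.6},{"slide": [0,0,-40],"rotation": [0,0,0],"jaw": -0.6},{"slide": [0,0,-40],"rotation": [0,0,0],"jaw": -0.6},{"slide": [0,0,-5],"rotation": [0,0,0],"jaw": -0.6}]}}

```text
clock: 5.15
tool_pos: [0.4557, 0.1574, 0.1962]
orientation: [0.004, -0.657, 0.754, -0.002]
ft_force: [0.5, -0.4, -1.2]
grip_width: 0.0341
```

```bash
python3 - <<'E'
from h import *
s,R=st();f=shot('side','s6',(150,80,300,270));f=shot('wrist','w6')
E
```

```text
t 5.15 p [455.7 157.4 196.2] xax [-0.138 -0.99  -0.003] zax [ 0.008  0.002 -1.   ] F [ 0.5 -0.4 -1.2] w 34.1 q [ 0.22 -0.25  2.04 -0.    1.35  1.93]
```

>>> {"name": "play_rows", "arguments": {"rows": [{"slide": [0,0,0],"rotation": [0,0,-8.5],"jaw": -0.6},{"slide": [0,0,0],"rotation": [0,0,-8.5],"jaw": -0.6},{"slide": [0,0,0],"rotation": [0,0,-8.5],"jaw": -0.6},{"slide": [0,0,0],"rotation": [0,0,-8.5],"jaw": -0.6},{"slide": [0,0,0],"rotation": [0,0,-8.5],"jaw": -0.6}]}}

```text
clock: 5.75
tool_pos: [0.4511, 0.1563, 0.1867]
orientation: [0.002, 0.887, -0.462, -0.003]
ft_force: [-0.3, 0.3, -2.0]
grip_width: 0.0342
```

>>> {"name": "play_rows", "arguments": {"rows": [{"slide": [0,0,0],"rotation": [0,0,-8.5],"jaw": -0.6},{"slide": [0,0,0],"rotation": [0,0,-8.5],"jaw": -0.6},{"slide": [0,0,0],"rotation": [0,0,-8.5],"jaw": -0.6},{"slide": [0,0,0],"rotation": [0,0,-8.5],"jaw": -0.6},{"slide": [0,0,0],"rotation": [0,0,-8.5],"jaw": -0.6}]}}

```text
clock: 6.25
tool_pos: [0.4511, 0.1563, 0.1867]
orientation: [0.001, 0.994, -0.11, -0.003]
ft_force: [1.0, -0.1, -1.7]
grip_width: 0.034
```

>>> {"name": "play_rows", "arguments": {"rows": [{"slide": [0,0,0],"rotation": [0,0,-8.5],"jaw": -0.6},{"slide": [0,0,0],"rotation": [0,0,-8.5],"jaw": -0.6},{"slide": [0,0,0],"rotation": [0,0,-8.5],"jaw": -0.6},{"slide": [0,0,0],"rotation": [0,0,-8.5],"jaw": -0.6},{"slide": [0,0,0],"rotation": [0,0,-8.5],"jaw": -0.6}]}}

```text
clock: 6.75
tool_pos: [0.4511, 0.1563, 0.1867]
orientation: [-0.0, 0.966, 0.258, -0.003]
ft_force: [-0.0, 0.5, -2.9]
grip_width: 0.0341
```

>>> {"name": "play_rows", "arguments": {"rows": [{"slide": [0,0,0],"rotation": [0,0,-8.5],"jaw": -0.6},{"slide": [0,0,0],"rotation": [0,0,-8.5],"jaw": -0.6},{"slide": [0,0,0],"rotation": [0,0,-8.5],"jaw": -0.6},{"slide": [0,0,0],"rotation": [0,0,-8.5],"jaw": -0.6},{"slide": [0,0,0],"rotation": [0,0,-8.5],"jaw": -0.6}]}}

```text
clock: 7.25
tool_pos: [0.4511, 0.1563, 0.1867]
orientation: [-0.001, 0.807, 0.591, -0.003]
ft_force: [0.6, 0.2, -2.5]
grip_width: 0.0343
```

```bash
python3 - <<'E'
from h import *
plan([[520,190,240],[625,180,240]],[130,174])
E
```

```text
t 7.25 p [451.1 156.3 186.7] xax [ 0.302  0.953 -0.003] zax [-0.007 -0.001 -1.   ] F [ 0.6  0.2 -2.5] w 34.3 q [ 0.22 -0.25  2.05  0.    1.35 -1.04]
{"slide":[7.6, 7.9, -7.6],"rotation":[0,0,-8.23]}
{"slide":[6.3, 9.0, -7.6],"rotation":[0,0,-8.23]}
{"slide":[5.0, 9.7, -7.7],"rotation":[0,0,-8.23]}
{"slide":[3.6, 10.4, -7.6],"rotation":[0,0,-8.23]}
{"slide":[2.0, 10.7, -7.6],"rotation":[0,0,-8.23]}
--
{"slide":[0.5, 11.0, -7.6],"rotation":[0,0,-8.23]}
{"slide":[-1.1, 10.9, -7.6],"rotation":[0,0,-8.23]}
{"slide":[-12.5, 12.3, -0.0],"rotation":[0,0,-7.33]}
{"slide":[-14.0, 10.6, -0.0],"rotation":[0,0,-7.33]}
{"slide":[-15.3, 8.8, -0.0],"rotation":[0,0,-7.33]}
--
{"slide":[-16.2, 6.7, -0.0],"rotation":[0,0,-7.33]}
{"slide":[-17.0, 4.6, -0.0],"rotation":[0,0,-7.33]}
{"slide":[-17.4, 2.4, -0.0],"rotation":[0,0,-7.33]}
```

>>> {"name": "play_rows", "arguments": {"rows": [{"slide": [7.6,7.9,-7.6],"rotation": [0,0,-8.2],"jaw": -0.6},{"slide": [6.3,9,-7.6],"rotation": [0,0,-8.2],"jaw": -0.6},{"slide": [5,9.7,-7.6],"rotation": [0,0,-8.2],"jaw": -0.6},{"slide": [3.6,10.4,-7.6],"rotation": [0,0,-8.2],"jaw": -0.6},{"slide": [2,10.7,-7.6],"rotation": [0,0,-8.2],"jaw": -0.6}]}}

```text
clock: 7.75
tool_pos: [0.5011, 0.1802, 0.2248]
orientation: [-0.002, 0.549, 0.836, -0.003]
ft_force: [-0.2, -1.0, -1.9]
grip_width: 0.0342
```

>>> {"name": "play_rows", "arguments": {"rows": [{"slide": [0.5,11,-7.6],"rotation": [0,0,-8.2],"jaw": -0.6},{"slide": [-1.1,10.9,-7.6],"rotation": [0,0,-8.2],"jaw": -0.6},{"slide": [-12.5,12.3,0],"rotation": [0,0,-7.3],"jaw": -0.6},{"slide": [-14,10.6,0],"rotation": [0,0,-7.3],"jaw": -0.6},{"slide": [-15.3,8.8,0],"rotation": [0,0,-7.3],"jaw": -0.6}]}}

```text
clock: 8.25
tool_pos: [0.5737, 0.1841, 0.2395]
orientation: [-0.003, 0.245, 0.97, -0.002]
ft_force: [-0.2, -0.1, -2.5]
grip_width: 0.0339
```

>>> {"name": "play_rows", "arguments": {"rows": [{"slide": [-16.2,6.7,0],"rotation": [0,0,-7.3],"jaw": -0.6},{"slide": [-17,4.6,0],"rotation": [0,0,-7.3],"jaw": -0.6},{"slide": [-17.4,2.4,0],"rotation": [0,0,-7.3],"jaw": -0.6},{"slide": [0,0,0],"rotation": [0,0,0],"jaw": -0.6},{"slide": [0,0,0],"rotation": [0,0,0],"jaw": -0.6}]}}

```text
clock: 8.75
tool_pos: [0.6258, 0.1785, 0.2403]
orientation: [-0.003, 0.06, 0.998, -0.001]
ft_force: [-0.4, -0.5, -3.0]
grip_width: 0.0343
```

```bash
python3 - <<'E'
from h import *
s,R=st();f=shot('wrist','w7')
plan([[633.4,187.5,160]],[174])
E
```

```text
t 8.75 p [625.8 178.5 240.3] xax [-0.993  0.119  0.006] zax [-0.006 -0.001 -1.   ] F [-0.4 -0.5 -3. ] w 34.3 q [ 0.2   0.11  1.61  0.    1.42 -2.83]
t 8.8 p [625.8 178.7 241.1] xax [-0.993  0.119  0.004] zax [-0.005 -0.001 -1.   ] F [ 0.2  0.4 -2. ] w 34.0 q [ 0.2   0.11  1.61  0.    1.42 -2.83]
{"slide":[-3.3, 4.8, 40.5],"rotation":[0,0,-0.41]}
{"slide":[-3.2, 4.9, 40.6],"rotation":[0,0,-0.41]}
```

```bash
python3 - <<'E'
from h import *
save(load('w7'),'w7c',(210,0,280,170))
E
python3 - <<'E'
from h import *
f=load('w7')
for p in [(222.3,5),(262.5,5),(229.8,162),(264.3,162)]: print(np.round(1000*ray(f,*p,.045),1))
# tub bottom of held: rim corners check
E
```

```text
[640.8  16.9  45. ]
[601.1  21.6  45. ]
[656.4 175.1  45. ]
[617.2 179.9  45. ]
```

```bash
python3 - <<'E'
from h import *
plan([[636,187,125]],[174.2])
E
```

```text
t 8.8 p [625.8 178.7 241.1] xax [-0.993  0.119  0.004] zax [-0.005 -0.001 -1.   ] F [ 0.2  0.4 -2. ] w 34.0 q [ 0.2   0.11  1.61  0.    1.42 -2.83]
{"slide":[-3.0, 3.2, 38.7],"rotation":[0,0,-0.34]}
{"slide":[-3.1, 3.1, 38.7],"rotation":[0,0,-0.34]}
{"slide":[-3.1, 3.1, 38.7],"rotation":[0,0,-0.34]}
```

>>> {"name": "play_rows", "arguments": {"rows": [{"slide": [-3,3.2,38],"rotation": [0,0,-0.3],"jaw": -0.6},{"slide": [-3,3.1,38],"rotation": [0,0,-0.3],"jaw": -0.6},{"slide": [-3,3.1,38],"rotation": [0,0,-0.4],"jaw": -0.6},{"slide": [0,0,0],"rotation": [0,0,0],"jaw": -0.6},{"slide": [0,0,0],"rotation": [0,0,0],"jaw": -0.6}]}}

```text
clock: 9.3
tool_pos: [0.6361, 0.1872, 0.1291]
orientation: [-0.001, 0.05, 0.999, -0.0]
ft_force: [0.4, -0.6, -1.7]
grip_width: 0.0343
```

```bash
python3 - <<'E'
from h import *
st();f=shot('side','s8',(130,60,300,220));f=shot('wrist','w8')
E
```

```text
t 9.3 p [636.1 187.2 129.1] xax [-0.995  0.1    0.002] zax [-0.003 -0.001 -1.   ] F [ 0.4 -0.6 -1.7] w 34.3 q [ 0.21  0.21  1.69  0.    1.24 -2.84]
```

>>> {"name": "play_rows", "arguments": {"rows": [{"slide": [0,0,10],"rotation": [0,0,0],"jaw": -0.6},{"slide": [0,0,10],"rotation": [0,0,0],"jaw": -0.6},{"slide": [0,0,2],"rotation": [0,0,0],"jaw": -0.6},{"slide": [0,0,2],"rotation": [0,0,0],"jaw": -0.6},{"slide": [0,0,0],"rotation": [0,0,0],"jaw": -0.6}]}}

```text
clock: 9.9
tool_pos: [0.6371, 0.1871, 0.1053]
orientation: [-0.0, 0.05, 0.999, -0.0]
ft_force: [0.4, 0.6, -2.0]
grip_width: 0.0341
```

>>> {"name": "play_rows", "arguments": {"rows": [{"slide": [0,0,2],"rotation": [0,0,0],"jaw": -0.6},{"slide": [0,0,1],"rotation": [0,0,0],"jaw": -0.6},{"slide": [0,0,0],"rotation": [0,0,0],"jaw": -0.6}]}}

```text
clock: 10.2
tool_pos: [0.6373, 0.1872, 0.1027]
orientation: [-0.0, 0.05, 0.999, -0.0]
ft_force: [0.1, 1.2, -2.4]
grip_width: 0.0343
```

>>> {"name": "play_rows", "arguments": {"rows": [{"slide": [0,0,1],"rotation": [0,0,0],"jaw": -0.6},{"slide": [0,0,1],"rotation": [0,0,0],"jaw": -0.6},{"slide": [0,0,0],"rotation": [0,0,0],"jaw": -0.6}]}}

```text
clock: 10.5
tool_pos: [0.6376, 0.1873, 0.102]
orientation: [0.0, 0.05, 0.999, 0.0]
ft_force: [-2.4, 0.2, 4.3]
grip_width: 0.0339
```

>>> {"name": "play_rows", "arguments": {"rows": [{"slide": [0,0,0],"rotation": [0,0,0],"jaw": 0.2},{"slide": [0,0,0],"rotation": [0,0,0],"jaw": 0.2},{"slide": [0,0,-10],"rotation": [0,0,0],"jaw": 0.2},{"slide": [0,0,-40],"rotation": [0,0,0],"jaw": 0.3},{"slide": [0,0,-50],"rotation": [0,0,0],"jaw": 0.3}]}}

```text
clock: 11.0
tool_pos: [0.6355, 0.1867, 0.1989]
orientation: [-0.003, 0.05, 0.999, -0.001]
ft_force: [1.2, -0.0, -0.1]
grip_width: 0.0555
```

```bash
python3 - <<'E'
from h import *
f=load('top0'); save(f,'topC',(275,200,345,240)); s=load('side0')
plan([[600,120,250],[445,-150,200]],[174,103])
f=shot('wrist','w9')
E
```

```text
t 11.0 p [635.5 186.7 198.9] xax [-0.995  0.1    0.006] zax [-0.006 -0.001 -1.   ] F [ 1.2 -0.  -0.1] w 55.5 q [ 0.2   0.16  1.63 -0.    1.36 -2.84]
{"slide":[14.3, -35.0, -25.6],"rotation":[0,0,0.14]}
{"slide":[14.2, -34.9, -25.5],"rotation":[0,0,0.14]}
{"slide":[14.0, -31.6, 5.6],"rotation":[0,0,7.89]}
{"slide":[9.5, -33.3, 5.5],"rotation":[0,0,7.89]}
{"slide":[4.9, -34.3, 5.6],"rotation":[0,0,7.89]}
--
{"slide":[0.1, -34.6, 5.5],"rotation":[0,0,7.89]}
{"slide":[-4.7, -34.2, 5.6],"rotation":[0,0,7.89]}
{"slide":[-9.3, -33.4, 5.5],"rotation":[0,0,7.89]}
{"slide":[-13.7, -31.7, 5.6],"rotation":[0,0,7.89]}
{"slide":[-18.1, -29.5, 5.5],"rotation":[0,0,7.89]}
--
{"slide":[-21.9, -26.8, 5.6],"rotation":[0,0,7.89]}
```

>>> {"name": "play_rows", "arguments": {"rows": [{"slide": [14,-35,-25],"rotation": [0,0,0],"jaw": 0},{"slide": [14,-35,-25],"rotation": [0,0,0],"jaw": 0},{"slide": [14,-32,5],"rotation": [0,0,7.9],"jaw": 0},{"slide": [10,-33,5],"rotation": [0,0,7.9],"jaw": 0},{"slide": [5,-34,5],"rotation": [0,0,7.9],"jaw": 0}]}}

```text
clock: 11.55
tool_pos: [0.5487, 0.0357, 0.2373]
orientation: [0.002, 0.262, 0.965, -0.003]
ft_force: [0.6, -1.4, 0.0]
grip_width: 0.0425
```

>>> {"name": "play_rows", "arguments": {"rows": [{"slide": [0,-34,5],"rotation": [0,0,7.9],"jaw": 0},{"slide": [-5,-34,5],"rotation": [0,0,7.9],"jaw": 0},{"slide": [-9,-33,5],"rotation": [0,0,7.9],"jaw": 0},{"slide": [-14,-32,5],"rotation": [0,0,7.9],"jaw": 0},{"slide": [-18,-30,5],"rotation": [0,0,7.9],"jaw": 0}]}}

```text
clock: 12.05
tool_pos: [0.4618, -0.1136, 0.2127]
orientation: [0.003, 0.572, 0.82, -0.002]
ft_force: [0.1, -0.4, -0.3]
grip_width: 0.0427
```

>>> {"name": "play_rows", "arguments": {"rows": [{"slide": [-22,-27,5],"rotation": [0,0,7.9],"jaw": 0},{"slide": [0,0,0],"rotation": [0,0,0],"jaw": 0},{"slide": [0,0,0],"rotation": [0,0,0],"jaw": 0}]}}

```text
clock: 12.35
tool_pos: [0.4448, -0.1431, 0.2078]
orientation: [0.003, 0.626, 0.78, -0.002]
ft_force: [-0.5, 0.2, 0.2]
grip_width: 0.0428
```

```bash
python3 - <<'E'
from h import *
f=load('w9'); fitrect(f,[(228.5,165.8),(278.4,165.8),(277.1,245.8),(228.5,245.8)],.061,.035,.147,84)
st();f=shot('wrist','w10')
E
```

```text
xy [638.8 188.7] th 83.8 res mm [ 0.4 -0.2 -0.3  0.1  0.5  0.1 -0.7 -0. ] sides [34.3 60.9 36.2 60.9]
t 12.35 p [ 444.8 -143.1  207.8] xax [-0.217  0.976 -0.006] zax [ 0.002 -0.006 -1.   ] F [-0.5  0.2  0.2] w 42.8 q [-0.42 -0.3   2.05 -0.    1.38 -2.21]
```

```bash
python3 - <<'E'
from h import *
f=load('w10'); save(f,'w10c',(215,125,270,195)); save(f,'w10d',(80,95,165,200))
E
python3 - <<'E'
from h import *
f=load('w10')
a=fitrect(f,[(226,134),(258.5,132.8),(260.7,187.2),(229.8,188.2)],.063,.037,.011,13)
fitrect(f,[(104.2,103),(157,123.5),(135.5,194.5),(86.5,176.5)],.089,.059,.011,-5)
t=np.degrees(a[2])+90
plan([a[0]*1000,a[1]*1000,40],t)
E
```

```text
xy [ 449.7 -159.6] th 14.8 res mm [ 0.4 -0.2  0.1  0.4 -0.4  0.1 -0.1 -0.3] sides [36.4 63.6 36.5 63.5]
xy [ 468.4 -299. ] th -9.2 res mm [ 0.1  0.3  0.2 -0.4 -0.2 -0.  -0.1  0.1] sides [59.7 89.6 59.2 89.2]
t 12.4 p [ 445.1 -142.6  207.9] xax [-0.218  0.976 -0.006] zax [ 0.002 -0.006 -1.   ] F [0.9 0.3 0.8] w 42.8 q [-0.42 -0.3   2.05 -0.    1.38 -2.21]
{"slide":[-4.4, 0.2, 42.0],"rotation":[0,0,-0.56]}
{"slide":[-4.4, 0.1, 41.9],"rotation":[0,0,-0.56]}
{"slide":[-4.4, 0.2, 42.0],"rotation":[0,0,-0.56]}
{"slide":[-4.4, 0.0, 42.0],"rotation":[0,0,-0.56]}
```

>>> {"name": "play_rows", "arguments": {"rows": [{"slide": [-4.4,0.2,42],"rotation": [0,0,-0.6],"jaw": -0.4},{"slide": [-4.4,0.2,42],"rotation": [0,0,-0.6],"jaw": -0.4},{"slide": [-4.4,0.2,42],"rotation": [0,0,-0.6],"jaw": -0.4},{"slide": [-4.4,0,42],"rotation": [0,0,-0.5],"jaw": -0.4},{"slide": [0,0,0],"rotation": [0,0,0],"jaw": -0.4}]}}

```text
clock: 12.9
tool_pos: [0.4455, -0.1576, 0.0334]
orientation: [-0.004, 0.609, 0.793, -0.003]
ft_force: [-0.8, 1.0, -0.1]
grip_width: 0.0261
```

```bash
python3 - <<'E'
from h import *
st(); plan([449.7,-159.6,0],104.8);f=shot('wrist','w11')
E
```

```text
t 12.9 p [ 445.5 -157.6   33.4] xax [-0.259  0.966  0.002] zax [-0.01 -0.   -1.  ] F [-0.8  1.  -0.1] w 26.1 q [-0.45 -0.08  2.18 -0.01  1.05 -2.28]
t 12.9 p [ 445.5 -157.6   33.4] xax [-0.259  0.966  0.002] zax [-0.01 -0.   -1.  ] F [-0.8  1.  -0.1] w 26.1 q [-0.45 -0.08  2.18 -0.01  1.05 -2.28]
{"slide":[-3.0, 3.5, 33.4],"rotation":[0,0,0.19]}
```

>>> {"name": "play_rows", "arguments": {"rows": [{"slide": [-3,3,15],"rotation": [0,0,0.2],"jaw": -0.5},{"slide": [0,0,15],"rotation": [0,0,0],"jaw": -0.5},{"slide": [0,0,0],"rotation": [0,0,0],"jaw": -0.5},{"slide": [0,0,0],"rotation": [0,0,0],"jaw": -0.5}]}}

```text
clock: 13.35
tool_pos: [0.455, -0.1631, 0.0116]
orientation: [0.004, 0.611, 0.792, -0.002]
ft_force: [0.2, -0.4, -0.0]
grip_width: 0.0217
```

```bash
python3 - <<'E'
from h import *
plan([449.7,-159.6,-8],104.8);f=shot('wrist','w12',(190,150,320,300))
E
```

```text
t 13.35 p [ 455.  -163.1   11.6] xax [-0.254  0.967 -0.008] zax [ 0.004 -0.007 -1.   ] F [ 0.2 -0.4 -0. ] w 21.7 q [-0.45 -0.03  2.17 -0.01  0.99 -2.28]
{"slide":[4.7, -4.2, 19.6],"rotation":[0,0,-0.07]}
```

>>> {"name": "play_rows", "arguments": {"rows": [{"slide": [0,0,0],"rotation": [0,0,0],"jaw": -0.5},{"slide": [0,0,0],"rotation": [0,0,0],"jaw": -0.5},{"slide": [0,0,0],"rotation": [0,0,0],"jaw": -0.5}]}}

```text
clock: 13.7
tool_pos: [0.4536, -0.163, 0.0099]
orientation: [0.003, 0.611, 0.792, -0.002]
ft_force: [0.2, -0.5, -0.4]
grip_width: 0.0208
```

```bash
python3 - <<'E'
from h import *
plan([449.7,-159.6,-8],104.8)
E
```

```text
t 13.7 p [ 453.6 -163.     9.9] xax [-0.253  0.967 -0.007] zax [ 0.002 -0.006 -1.   ] F [ 0.2 -0.5 -0.4] w 20.8 q [-0.45 -0.03  2.18 -0.01  0.99 -2.28]
{"slide":[4.3, -2.9, 17.9],"rotation":[0,0,-0.13]}
```

>>> {"name": "play_rows", "arguments": {"rows": [{"slide": [4.3,-2.9,8],"rotation": [0,0,0],"jaw": -0.5},{"slide": [0,0,6],"rotation": [0,0,0],"jaw": -0.5},{"slide": [0,0,0],"rotation": [0,0,0],"jaw": -0.5},{"slide": [0,0,0],"rotation": [0,0,0],"jaw": -0.5},{"slide": [0,0,0],"rotation": [0,0,0],"jaw": -0.5}]}}

```text
clock: 14.2
tool_pos: [0.4494, -0.1596, -0.0048]
orientation: [0.002, 0.611, 0.792, -0.002]
ft_force: [-0.3, -1.1, 0.4]
grip_width: 0.0212
```

```bash
python3 - <<'E'
from h import *
plan([449.7,-159.6,-8],104.8);f=shot('wrist','w13',(190,150,320,300))
E
```

```text
t 14.2 p [ 449.4 -159.6   -4.8] xax [-0.253  0.967 -0.006] zax [ 0.001 -0.006 -1.   ] F [-0.3 -1.1  0.4] w 21.2 q [-0.45 -0.01  2.19 -0.01  0.96 -2.27]
{"slide":[-0.1, 0.3, 3.2],"rotation":[0,0,-0.13]}
```

>>> {"name": "play_rows", "arguments": {"rows": [{"slide": [0,0,3],"rotation": [0,0,0],"jaw": -0.5},{"slide": [0,0,1],"rotation": [0,0,0],"jaw": -0.5},{"slide": [0,0,0],"rotation": [0,0,0],"jaw": -0.5},{"slide": [0,0,0],"rotation": [0,0,0],"jaw": -0.5}]}}

```text
clock: 14.65
tool_pos: [0.4497, -0.1597, -0.0082]
orientation: [0.002, 0.611, 0.792, -0.002]
ft_force: [-1.6, 1.1, 6.6]
grip_width: 0.0217
```

>>> {"name": "play_rows", "arguments": {"rows": [{"slide": [0,0,1.5],"rotation": [0,0,0],"jaw": -0.5},{"slide": [0,0,0],"rotation": [0,0,0],"jaw": -0.5},{"slide": [0,0,0],"rotation": [0,0,0],"jaw": -0.5}]}}

```text
clock: 14.95
tool_pos: [0.4497, -0.1597, -0.0082]
orientation: [0.002, 0.611, 0.792, -0.002]
ft_force: [-6.2, 2.6, 17.0]
grip_width: 0.0213
```

>>> {"name": "play_rows", "arguments": {"rows": [{"slide": [0,0,-4],"rotation": [0,0,0],"jaw": -0.5},{"slide": [0,0,0],"rotation": [0,0,0],"jaw": -1},{"slide": [0,0,0],"rotation": [0,0,0],"jaw": -1},{"slide": [0,0,0],"rotation": [0,0,0],"jaw": -1}], "force": 60}}

```text
clock: 15.35
tool_pos: [0.4501, -0.1599, -0.0056]
orientation: [0.003, 0.611, 0.792, -0.002]
ft_force: [-1.3, 0.6, 6.3]
grip_width: 0.009
```

```bash
python3 - <<'E'
from h import *
plan([[445,-160,100],[600,120,250],[638.8,188.7,250]],[105,174,173.8],start=([449.7,-159.6,-6.3],104.7))
E
```

```text
t 15.35 p [ 450.1 -159.9   -5.6] xax [-0.253  0.967 -0.007] zax [ 0.002 -0.007 -1.   ] F [-1.3  0.6  6.3] w 9.0 q [-0.45 -0.01  2.19 -0.01  0.96 -2.27]
{"slide":[0.3, -1.5, -35.4],"rotation":[0,0,-0.1]}
{"slide":[0.2, -1.6, -35.5],"rotation":[0,0,-0.1]}
{"slide":[0.3, -1.5, -35.4],"rotation":[0,0,-0.1]}
{"slide":[25.6, 24.7, -16.7],"rotation":[0,0,-7.67]}
{"slide":[22.1, 27.9, -16.6],"rotation":[0,0,-7.67]}
--
{"slide":[18.1, 30.5, -16.7],"rotation":[0,0,-7.67]}
{"slide":[13.9, 32.8, -16.7],"rotation":[0,0,-7.67]}
{"slide":[9.5, 34.2, -16.6],"rotation":[0,0,-7.67]}
{"slide":[4.7, 35.3, -16.7],"rotation":[0,0,-7.67]}
{"slide":[0.0, 35.5, -16.7],"rotation":[0,0,-7.67]}
--
{"slide":[-4.7, 35.3, -16.6],"rotation":[0,0,-7.67]}
{"slide":[-9.4, 34.3, -16.7],"rotation":[0,0,-7.67]}
{"slide":[-15.7, 36.2, -0.0],"rotation":[0,0,0.11]}
{"slide":[-15.7, 36.2, -0.0],"rotation":[0,0,0.11]}
```

>>> {"name": "play_rows", "arguments": {"rows": [{"slide": [0,0,-25],"rotation": [0,0,0],"jaw": -1},{"slide": [0,0,-40],"rotation": [0,0,0],"jaw": -1},{"slide": [0,-4,-40],"rotation": [0,0,0],"jaw": -1},{"slide": [25.5,24.5,-16.5],"rotation": [0,0,-7.7],"jaw": -1},{"slide": [22,28,-16.5],"rotation": [0,0,-7.7],"jaw": -1}]}}

```text
clock: 15.85
tool_pos: [0.4806, -0.0978, 0.1326]
orientation: [0.003, 0.498, 0.867, -0.002]
ft_force: [-0.1, -0.5, -0.2]
grip_width: 0.0088
```

>>> {"name": "play_rows", "arguments": {"rows": [{"slide": [18,30.5,-16.5],"rotation": [0,0,-7.7],"jaw": -1},{"slide": [14,32.8,-16.5],"rotation": [0,0,-7.7],"jaw": -1},{"slide": [9.5,34.2,-16.5],"rotation": [0,0,-7.7],"jaw": -1},{"slide": [4.7,35.3,-16.5],"rotation": [0,0,-7.7],"jaw": -1},{"slide": [0,35.5,-16.5],"rotation": [0,0,-7.7],"jaw": -1}]}}

```text
clock: 16.35
tool_pos: [0.5668, 0.0592, 0.2126]
orientation: [0.0, 0.183, 0.983, -0.003]
ft_force: [-0.1, -0.0, -0.4]
grip_width: 0.0085
```

>>> {"name": "play_rows", "arguments": {"rows": [{"slide": [-4.7,35.3,-16.5],"rotation": [0,0,-7.7],"jaw": -1},{"slide": [-9.4,34.3,-16.5],"rotation": [0,0,-7.4],"jaw": -1},{"slide": [0,0,0],"rotation": [0,0,0],"jaw": -1},{"slide": [0,0,0],"rotation": [0,0,0],"jaw": -1},{"slide": [0,0,0],"rotation": [0,0,0],"jaw": -1}]}}

```text
clock: 16.85
tool_pos: [0.6, 0.1218, 0.244]
orientation: [-0.001, 0.058, 0.998, -0.005]
ft_force: [0.2, 0.5, -0.8]
grip_width: 0.0085
```

```bash
python3 - <<'E'
from h import *
plan([638.8,188.7,200],173.8);f=shot('wrist','w14')
E
```

```text
t 16.85 p [600.  121.8 244. ] xax [-0.993  0.115  0.001] zax [-0.002 -0.009 -1.   ] F [ 0.2  0.5 -0.8] w 8.5 q [ 0.12  0.03  1.7  -0.01  1.42 -2.91]
{"slide":[-15.4, 35.5, 22.0],"rotation":[0,0,-0.2]}
{"slide":[-15.6, 35.4, 22.0],"rotation":[0,0,-0.2]}
```

>>> {"name": "play_rows", "arguments": {"rows": [{"slide": [-8,18,0],"rotation": [0,0,0],"jaw": -1},{"slide": [-15,35,15],"rotation": [0,0,0],"jaw": -1},{"slide": [-8,18,15],"rotation": [0,0,0],"jaw": -1},{"slide": [0,0,10],"rotation": [0,0,0],"jaw": -1},{"slide": [0,0,0],"rotation": [0,0,0],"jaw": -1}]}}

```text
clock: 17.4
tool_pos: [0.6381, 0.1879, 0.2019]
orientation: [-0.002, 0.058, 0.998, -0.005]
ft_force: [-0.7, 0.1, -0.3]
grip_width: 0.0087
```

>>> {"name": "play_rows", "arguments": {"rows": [{"slide": [0,0,0],"rotation": [0,0,0],"jaw": -1},{"slide": [0,0,0],"rotation": [0,0,0],"jaw": -1},{"slide": [0,0,0],"rotation": [0,0,0],"jaw": -1}]}}

```text
clock: 17.7
tool_pos: [0.6402, 0.1886, 0.2066]
orientation: [0.002, 0.058, 0.998, -0.004]
ft_force: [0.0, -0.0, -0.3]
grip_width: 0.0089
```

```bash
python3 - <<'E'
from h import *
plan([638.5,188.5,165],173.8);f=shot('wrist','w15');f=shot('side','s15',(100,60,270,220))
E
```

```text
t 17.7 p [640.2 188.6 206.6] xax [-0.993  0.115 -0.004] zax [ 0.003 -0.008 -1.   ] F [ 0.  -0.  -0.3] w 8.9 q [ 0.21  0.16  1.61 -0.01  1.36 -2.81]
{"slide":[1.7, -0.3, 41.6],"rotation":[0,0,-0.42]}
```

>>> {"name": "play_rows", "arguments": {"rows": [{"slide": [1.5,-0.3,22],"rotation": [0,0,-0.4],"jaw": -1},{"slide": [0,0,20],"rotation": [0,0,0],"jaw": -1},{"slide": [0,0,0],"rotation": [0,0,0],"jaw": -1},{"slide": [0,0,0],"rotation": [0,0,0],"jaw": -1},{"slide": [0,0,0],"rotation": [0,0,0],"jaw": -1}]}}

```text
clock: 18.3
tool_pos: [0.6393, 0.1889, 0.165]
orientation: [0.002, 0.054, 0.999, -0.004]
ft_force: [0.3, 0.1, 0.3]
grip_width: 0.0087
```

```bash
python3 - <<'E'
from h import *
plan([638.5,188.5,145],173.8);f=shot('wrist','w16',(190,100,320,300));f=shot('side','s16',(130,100,230,220))
E
```

```text
t 18.3 p [639.3 188.9 165. ] xax [-0.994  0.107 -0.004] zax [ 0.004 -0.008 -1.   ] F [0.3 0.1 0.3] w 8.7 q [ 0.21  0.19  1.66 -0.01  1.29 -2.82]
{"slide":[0.7, -0.5, 20.0],"rotation":[0,0,0.03]}
```

>>> {"name": "play_rows", "arguments": {"rows": [{"slide": [0,0,8],"rotation": [0,0,0],"jaw": -1},{"slide": [0,0,5],"rotation": [0,0,0],"jaw": -1},{"slide": [0,0,3],"rotation": [0,0,0],"jaw": -1},{"slide": [0,0,2],"rotation": [0,0,0],"jaw": -1},{"slide": [0,0,0],"rotation": [0,0,0],"jaw": -1}]}}

```text
clock: 18.9
tool_pos: [0.6383, 0.1887, 0.1449]
orientation: [0.0, 0.054, 0.999, -0.004]
ft_force: [0.4, 0.2, -0.6]
grip_width: 0.0089
```

>>> {"name": "play_rows", "arguments": {"rows": [{"slide": [0,0,2],"rotation": [0,0,0],"jaw": -1},{"slide": [0,0,1],"rotation": [0,0,0],"jaw": -1},{"slide": [0,0,0],"rotation": [0,0,0],"jaw": -1}]}}

```text
clock: 19.2
tool_pos: [0.6389, 0.1887, 0.1429]
orientation: [0.001, 0.054, 0.999, -0.004]
ft_force: [-0.3, 0.6, 2.2]
grip_width: 0.0088
```

>>> {"name": "play_rows", "arguments": {"rows": [{"slide": [0,0,2],"rotation": [0,0,0],"jaw": -1},{"slide": [0,0,0],"rotation": [0,0,0],"jaw": -1},{"slide": [0,0,1],"rotation": [0,0,0],"jaw": -1},{"slide": [0,0,0],"rotation": [0,0,0],"jaw": -1}]}}

```text
clock: 19.6
tool_pos: [0.6383, 0.1885, 0.1387]
orientation: [0.001, 0.054, 0.999, -0.004]
ft_force: [0.1, 0.1, 0.7]
grip_width: 0.009
```

>>> {"name": "play_rows", "arguments": {"rows": [{"slide": [0,0,2],"rotation": [0,0,0],"jaw": -1},{"slide": [0,0,0],"rotation": [0,0,0],"jaw": -1},{"slide": [0,0,0],"rotation": [0,0,0],"jaw": -1}]}}

```text
clock: 19.9
tool_pos: [0.6378, 0.1884, 0.1361]
orientation: [-0.0, 0.054, 0.999, -0.004]
ft_force: [-0.1, 0.5, -0.8]
grip_width: 0.0087
```

>>> {"name": "play_rows", "arguments": {"rows": [{"slide": [0,0,1],"rotation": [0,0,0],"jaw": -1},{"slide": [0,0,0],"rotation": [0,0,0],"jaw": -1},{"slide": [0,0,1],"rotation": [0,0,0],"jaw": -1},{"slide": [0,0,0],"rotation": [0,0,0],"jaw": -1}]}}

```text
clock: 20.3
tool_pos: [0.6385, 0.1885, 0.1357]
orientation: [0.001, 0.054, 0.999, -0.004]
ft_force: [-1.1, 0.2, 2.2]
grip_width: 0.0086
```

>>> {"name": "play_rows", "arguments": {"rows": [{"slide": [0,0,1],"rotation": [0,0,0],"jaw": -1},{"slide": [0,0,0],"rotation": [0,0,0],"jaw": -1},{"slide": [0,0,0],"rotation": [0,0,0],"jaw": -1}]}}

```text
clock: 20.6
tool_pos: [0.6389, 0.1886, 0.1357]
orientation: [0.001, 0.054, 0.999, -0.004]
ft_force: [-1.7, -0.3, 4.6]
grip_width: 0.0085
```

>>> {"name": "play_rows", "arguments": {"rows": [{"slide": [0,0,1.5],"rotation": [0,0,0],"jaw": -1},{"slide": [0,0,0],"rotation": [0,0,0],"jaw": -1},{"slide": [0,0,0],"rotation": [0,0,0],"jaw": -1}]}}

```text
clock: 20.9
tool_pos: [0.6393, 0.1886, 0.1357]
orientation: [0.002, 0.054, 0.999, -0.004]
ft_force: [-3.3, -0.9, 9.6]
grip_width: 0.0083
```

```bash
python3 - <<'E'
from h import *
st();f=shot('wrist','w17',(190,100,320,300));f=shot('side','s17',(130,100,230,220))
E
```

```text
t 20.9 p [639.3 188.6 135.7] xax [-0.994  0.108 -0.004] zax [ 0.003 -0.008 -1.   ] F [-3.3 -0.9  9.6] w 8.3 q [ 0.21  0.21  1.68 -0.01  1.25 -2.82]
```

>>> {"name": "play_rows", "arguments": {"rows": [{"slide": [0,0,1],"rotation": [0,0,0],"jaw": -1},{"slide": [0,0,0],"rotation": [0,0,0],"jaw": -1},{"slide": [0,0,-4],"rotation": [0,0,0],"jaw": -1},{"slide": [0,0,0],"rotation": [0,0,0],"jaw": -0.5},{"slide": [0,0,0],"rotation": [0,0,0],"jaw": -0.3}]}}

```text
clock: 21.5
tool_pos: [0.6383, 0.1884, 0.1352]
orientation: [0.001, 0.054, 0.999, -0.004]
ft_force: [-0.2, 0.7, 0.4]
grip_width: 0.0297
```

>>> {"name": "play_rows", "arguments": {"rows": [{"slide": [0,0,-10],"rotation": [0,0,0],"jaw": -0.3},{"slide": [0,0,-40],"rotation": [0,0,0],"jaw": -0.3},{"slide": [0,0,-40],"rotation": [0,0,0],"jaw": 0.2},{"slide": [0,0,0],"rotation": [0,0,0],"jaw": 0.5},{"slide": [0,0,0],"rotation": [0,0,0],"jaw": 0.5}]}}

```text
clock: 22.0
tool_pos: [0.6393, 0.1895, 0.2282]
orientation: [0.003, 0.054, 0.999, -0.004]
ft_force: [0.5, -0.8, -0.5]
grip_width: 0.0639
```

```bash
python3 - <<'E'
from h import *
f=shot('wrist','w18',(190,100,320,300));f=shot('side','s18',(130,100,230,220));plan([[454,157,220]],[82])
E
```

```text
t 22.1 p [637.7 189.1 224.6] xax [-0.994  0.108 -0.   ] zax [-0.001 -0.009 -1.   ] F [-1.1  0.2  0.3] w 64.1 q [ 0.21  0.15  1.6  -0.01  1.39 -2.82]
{"slide":[16.3, -4.7, 0.4],"rotation":[0,0,8.35]}
{"slide":[15.4, -7.0, 0.4],"rotation":[0,0,8.35]}
{"slide":[14.3, -9.2, 0.4],"rotation":[0,0,8.35]}
{"slide":[12.8, -11.2, 0.5],"rotation":[0,0,8.35]}
{"slide":[11.0, -12.8, 0.4],"rotation":[0,0,8.35]}
--
{"slide":[9.0, -14.4, 0.4],"rotation":[0,0,8.35]}
{"slide":[6.8, -15.5, 0.4],"rotation":[0,0,8.35]}
{"slide":[4.6, -16.4, 0.4],"rotation":[0,0,8.35]}
{"slide":[2.1, -16.8, 0.4],"rotation":[0,0,8.35]}
{"slide":[-0.4, -16.9, 0.4],"rotation":[0,0,8.35]}
--
{"slide":[-2.8, -16.7, 0.5],"rotation":[0,0,8.35]}
```

```bash
python3 - <<'E'
from h import *
f=load('w18')
for z in (.148,.152,.156):fitrect(f,[(234,152),(282,152),(280.5,228.8),(235.3,228.8)],.063,.037,z,84)
save(f,'w18b',(225,140,290,250)); save(load('w9'),'w9b',(215,145,290,270))
E
```

```text
xy [639.6 188.7] th 83.9 res mm [ 0.1  0.5  0.   0.6  0.1 -0.5 -0.3 -0.6] sides [36.9 64.1 37.4 64.2]
xy [639.5 187.4] th 83.9 res mm [ 0.4 -0.  -0.3  0.1 -0.1  0.   0.1 -0.1] sides [36.3 63.  36.8 63.1]
xy [639.4 186.2] th 83.9 res mm [ 0.6 -0.6 -0.7 -0.4 -0.4  0.6  0.4  0.4] sides [35.7 62.  36.2 62. ]
```

>>> {"name": "play_rows", "arguments": {"rows": [{"slide": [16,-5,0],"rotation": [0,0,8.3],"jaw": 0.7},{"slide": [15,-7,0],"rotation": [0,0,8.3],"jaw": 0.7},{"slide": [14,-9,0],"rotation": [0,0,8.3],"jaw": 0.7},{"slide": [13,-11,0],"rotation": [0,0,8.3],"jaw": 0.7},{"slide": [11,-13,0],"rotation": [0,0,8.3],"jaw": 0.7}]}}

```text
clock: 22.6
tool_pos: [0.5539, 0.174, 0.2234]
orientation: [0.001, 0.407, 0.913, -0.005]
ft_force: [-1.3, -0.3, 0.7]
grip_width: 0.0724
```

>>> {"name": "play_rows", "arguments": {"rows": [{"slide": [9,-14,0],"rotation": [0,0,8.3],"jaw": 0.7},{"slide": [7,-15.5,0],"rotation": [0,0,8.3],"jaw": 0.7},{"slide": [4.6,-16.4,0],"rotation": [0,0,8.3],"jaw": 0.7},{"slide": [2,-17,0],"rotation": [0,0,8.3],"jaw": 0.7},{"slide": [-0.4,-17,0],"rotation": [0,0,8.3],"jaw": 0.7}]}}

```text
clock: 23.1
tool_pos: [0.4705, 0.159, 0.2236]
orientation: [0.002, 0.704, 0.71, -0.004]
ft_force: [0.5, 0.8, -0.4]
grip_width: 0.0725
```

>>> {"name": "play_rows", "arguments": {"rows": [{"slide": [-3,-17,0],"rotation": [0,0,8.3],"jaw": 0.7},{"slide": [0,0,0],"rotation": [0,0,0],"jaw": 0.7},{"slide": [0,0,0],"rotation": [0,0,0],"jaw": 0.7},{"slide": [0,0,0],"rotation": [0,0,0],"jaw": 0.7},{"slide": [0,0,0],"rotation": [0,0,0],"jaw": 0.7}]}}

```text
clock: 23.6
tool_pos: [0.4556, 0.1562, 0.2254]
orientation: [0.003, 0.751, 0.66, -0.003]
ft_force: [-0.1, 0.4, 0.0]
grip_width: 0.0725
```

```bash
python3 - <<'E'
from h import *
st();f=shot('wrist','w19');save(f,'w19c',(205,80,315,230))
E
```

```text
t 23.6 p [455.6 156.2 225.4] xax [ 0.129  0.992 -0.008] zax [ 0.    -0.008 -1.   ] F [-0.1  0.4  0. ] w 72.5 q [ 0.22 -0.27  2.   -0.01  1.41 -1.22]
```

```bash
python3 - <<'E'
from h import *
f=load('w19')
P=[1000*ray(f,*p,.086)[:2] for p in [(240,202),(279.7,202),(239.3,140),(281.5,140)]]
for p in P: print(np.round(p,1))
m1=(P[0]+P[1])/2; m2=(P[2]+P[3])/2; d=m2-m1; d/=np.linalg.norm(d); print('dir',np.degrees(np.arctan2(d[1],d[0])), 'c',m1+34*d)
fitrect(f,[(229.3,111.5),(293,112.5),(288.5,202),(230.3,201)],.1,.068,.036,-8)
save(f,'w19l',(70,100,175,215));save(f,'w19r',(355,100,420,180))
E
```

```text
[483.7 133.7]
[488.7 173.2]
[422.1 142. ]
[427.2 181.6]
dir 172.2680628878033 c [452.54035908 158.0247382 ]
xy [452.9 158.1] th -8.3 res mm [ 0.9  0.   0.9 -0.3 -0.9  0.1 -0.9  0.2] sides [ 68.3 101.9  68.1 101.8]
```

```bash
python3 - <<'E'
from h import *
f=load('w19')
print('lid0');fitrect(f,[(76,132.5),(129,111),(167,188.5),(117.5,208)],.102,.070,.011,20)
print('lid2');fitrect(f,[(369.5,110),(412,110),(403,174),(363.5,174)],.076,.048,.011,-8)
plan([452.5,158,42],82.3)
E
```

```text
lid0
xy [440.4  -7.7] th 13.7 res mm [-0.3 -0.1 -0.9 -0.3  1.   0.3  0.1  0.1] sides [ 70.1 100.   70.1 101.5]
lid2
xy [458.4 308. ] th -7.1 res mm [-0.1  0.3 -0.4 -0.1  0.2  0.   0.3 -0.2] sides [48.4 75.5 47.8 75.5]
t 23.65 p [455.6 156.2 225.5] xax [ 0.129  0.992 -0.008] zax [ 0.001 -0.008 -1.   ] F [ 0.4 -0.7 -0.3] w 72.6 q [ 0.22 -0.27  2.   -0.01  1.41 -1.22]
{"slide":[0.3, -0.8, 45.9],"rotation":[0,0,0.07]}
{"slide":[0.4, -0.9, 45.9],"rotation":[0,0,0.07]}
{"slide":[0.3, -0.8, 45.8],"rotation":[0,0,0.07]}
{"slide":[0.4, -0.8, 45.9],"rotation":[0,0,0.07]}
```

>>> {"name": "play_rows", "arguments": {"rows": [{"slide": [0.3,-0.8,45],"rotation": [0,0.45,0],"jaw": 0.5},{"slide": [0.3,-0.8,45],"rotation": [0,0,0],"jaw": 0.5},{"slide": [0.3,-0.8,45],"rotation": [0,0,0],"jaw": 0.5},{"slide": [0,0,0],"rotation": [0,0,0],"jaw": 0.5},{"slide": [0,0,0],"rotation": [0,0,0],"jaw": 0.5}]}}

```text
clock: 24.15
tool_pos: [0.4532, 0.1569, 0.0909]
orientation: [0.001, 0.752, 0.66, -0.0]
ft_force: [-0.4, 1.1, 0.7]
grip_width: 0.0641
```

>>> {"name": "play_rows", "arguments": {"rows": [{"slide": [0,0,0],"rotation": [0,0,0],"jaw": 0.5},{"slide": [0,0,0],"rotation": [0,0,0],"jaw": 0.5},{"slide": [0,0,0],"rotation": [0,0,0],"jaw": 0.5}]}}

```text
clock: 24.45
tool_pos: [0.4548, 0.1573, 0.0932]
orientation: [0.002, 0.752, 0.66, 0.002]
ft_force: [0.4, -0.3, 0.4]
grip_width: 0.0638
```

```bash
python3 - <<'E'
from h import *
plan([452.5,158,42],82.3);shot('wrist','w20')
E
```

```text
t 24.45 p [454.8 157.3  93.2] xax [0.13  0.992 0.001] zax [ 0.006  0.    -1.   ] F [ 0.4 -0.3  0.4] w 63.8 q [ 0.22 -0.15  2.13 -0.    1.16 -1.22]
{"slide":[0.2, -1.2, 25.6],"rotation":[0,0,0.12]}
{"slide":[0.2, -1.2, 25.6],"rotation":[0,0,0.12]}
```

>>> {"name": "play_rows", "arguments": {"rows": [{"slide": [0.2,-1,25],"rotation": [0,0,0],"jaw": 0.5},{"slide": [0.2,-1,25],"rotation": [0,0,0],"jaw": 0.5},{"slide": [0,0,0],"rotation": [0,0,0],"jaw": 0.4},{"slide": [0,0,0],"rotation": [0,0,0],"jaw": 0.4}]}}

```text
clock: 24.9
tool_pos: [0.4515, 0.1576, 0.0412]
orientation: [0.001, 0.752, 0.66, 0.001]
ft_force: [-0.5, -0.1, 0.6]
grip_width: 0.0597
```

>>> {"name": "play_rows", "arguments": {"rows": [{"slide": [0,0,0],"rotation": [0,0,0],"jaw": -0.4},{"slide": [0,0,0],"rotation": [0,0,0],"jaw": -0.4},{"slide": [0,0,0],"rotation": [0,0,0],"jaw": -0.4},{"slide": [0,0,0],"rotation": [0,0,0],"jaw": -0.4}], "force": 60}}

```text
clock: 25.3
tool_pos: [0.4532, 0.158, 0.0429]
orientation: [0.002, 0.752, 0.66, 0.002]
ft_force: [0.7, -0.2, 6.5]
grip_width: 0.045
```

```bash
python3 - <<'E'
from h import *
st();shot('wrist','w21',(190,140,320,300));shot('side','s21',(150,110,300,270))
E
```

```text
t 25.3 p [453.2 158.   42.9] xax [0.13  0.992 0.001] zax [ 0.006  0.    -1.   ] F [ 0.7 -0.2  6.5] w 45.0 q [ 0.22 -0.09  2.17 -0.    1.06 -1.22]
```

>>> {"name": "play_rows", "arguments": {"rows": [{"slide": [0,0,-10],"rotation": [0,0,0],"jaw": -0.4},{"slide": [0,0,-30],"rotation": [0,0,0],"jaw": -0.4},{"slide": [0,0,-40],"rotation": [0,0,0],"jaw": -0.4},{"slide": [0,0,-40],"rotation": [0,0,0],"jaw": -0.4},{"slide": [0,0,0],"rotation": [0,0,0],"jaw": -0.4}]}}

```text
clock: 25.9
tool_pos: [0.4547, 0.1585, 0.1677]
orientation: [0.004, 0.752, 0.66, 0.006]
ft_force: [1.5, 0.0, -2.2]
grip_width: 0.0449
```

```bash
python3 - <<'E'
from h import *
st();shot('side','s22',(150,80,300,270))
plan([[540,110,165],[629,95.5,165]],[38,-6],start=([453,158,164],82.5))
E
```

```text
t 25.9 p [454.7 158.5 167.7] xax [0.13  0.992 0.004] zax [ 0.013  0.002 -1.   ] F [ 1.5  0.  -2.2] w 44.9 q [ 0.22 -0.24  2.07 -0.    1.29 -1.22]
t 25.95 p [452.9 158.1 164.3] xax [0.13  0.992 0.002] zax [ 0.008  0.001 -1.   ] F [-0.1 -0.5 -3.7] w 44.9 q [ 0.22 -0.24  2.08 -0.    1.29 -1.22]
{"slide":[-6.0, 15.4, -0.2],"rotation":[0,0,7.42]}
{"slide":[-4.0, 16.1, -0.1],"rotation":[0,0,7.42]}
{"slide":[-1.9, 16.5, -0.2],"rotation":[0,0,7.42]}
{"slide":[0.2, 16.5, -0.2],"rotation":[0,0,7.42]}
{"slide":[2.4, 16.4, -0.1],"rotation":[0,0,7.42]}
--
{"slide":[4.5, 15.9, -0.2],"rotation":[0,0,7.42]}
{"slide":[10.2, 11.0, -0.0],"rotation":[0,0,7.33]}
{"slide":[11.5, 9.7, -0.0],"rotation":[0,0,7.33]}
{"slide":[12.7, 8.1, -0.0],"rotation":[0,0,7.33]}
{"slide":[13.6, 6.4, -0.0],"rotation":[0,0,7.33]}
--
{"slide":[14.3, 4.6, -0.0],"rotation":[0,0,7.33]}
{"slide":[14.8, 2.8, -0.0],"rotation":[0,0,7.33]}
```

>>> {"name": "play_rows", "arguments": {"rows": [{"slide": [-6,15.4,0],"rotation": [0,0,7.4],"jaw": -0.4},{"slide": [-4,16,0],"rotation": [0,0,7.4],"jaw": -0.4},{"slide": [-2,16.5,0],"rotation": [0,0,7.4],"jaw": -0.4},{"slide": [0,16.5,0],"rotation": [0,0,7.4],"jaw": -0.4},{"slide": [2.4,16.4,0],"rotation": [0,0,7.4],"jaw": -0.4}]}}

```text
clock: 26.45
tool_pos: [0.522, 0.1169, 0.1581]
orientation: [-0.0, 0.923, 0.384, -0.002]
ft_force: [1.2, -0.1, -2.5]
grip_width: 0.0449
```

>>> {"name": "play_rows", "arguments": {"rows": [{"slide": [4.5,16,0],"rotation": [0,0,7.4],"jaw": -0.4},{"slide": [10,11,0],"rotation": [0,0,7.4],"jaw": -0.4},{"slide": [11.5,9.7,0],"rotation": [0,0,7.4],"jaw": -0.4},{"slide": [12.7,8,0],"rotation": [0,0,7.4],"jaw": -0.4},{"slide": [13.6,6.4,0],"rotation": [0,0,7.3],"jaw": -0.4}]}}

```text
clock: 26.95
tool_pos: [0.5958, 0.0995, 0.1579]
orientation: [0.0, 0.997, 0.073, -0.002]
ft_force: [0.8, -0.0, -2.1]
grip_width: 0.0448
```

>>> {"name": "play_rows", "arguments": {"rows": [{"slide": [14.3,4.6,0],"rotation": [0,0,7.3],"jaw": -0.4},{"slide": [14.8,2.8,0],"rotation": [0,0,7.3],"jaw": -0.4},{"slide": [0,0,0],"rotation": [0,0,0],"jaw": -0.4},{"slide": [0,0,0],"rotation": [0,0,0],"jaw": -0.4},{"slide": [0,0,0],"rotation": [0,0,0],"jaw": -0.4}]}}

```text
clock: 27.45
tool_pos: [0.6255, 0.095, 0.1598]
orientation: [0.0, 0.999, -0.051, -0.0]
ft_force: [0.5, -0.3, -2.2]
grip_width: 0.0449
```

```bash
python3 - <<'E'
from h import *
plan([629,95.5,100],-6);shot('wrist','w23')
E
```

```text
t 27.45 p [625.5  95.  159.8] xax [ 0.995 -0.102 -0.001] zax [-0.001 -0.001 -1.   ] F [ 0.5 -0.3 -2.2] w 44.9 q [ 0.07  0.12  1.74 -0.    1.28  0.17]
{"slide":[1.7, -0.4, 29.9],"rotation":[0,0,0.06]}
{"slide":[1.8, -0.4, 29.9],"rotation":[0,0,0.06]}
```

>>> {"name": "play_rows", "arguments": {"rows": [{"slide": [1.8,-0.4,28],"rotation": [0,0,0],"jaw": -0.4},{"slide": [1.8,-0.4,28],"rotation": [0,0,0],"jaw": -0.4},{"slide": [0,0,0],"rotation": [0,0,0],"jaw": -0.4},{"slide": [0,0,0],"rotation": [0,0,0],"jaw": -0.4},{"slide": [0,0,0],"rotation": [0,0,0],"jaw": -0.4}]}}

```text
clock: 28.0
tool_pos: [0.6316, 0.0955, 0.1073]
orientation: [0.0, 0.999, -0.052, 0.003]
ft_force: [0.6, -0.9, -2.9]
grip_width: 0.0447
```

```bash
python3 - <<'E'
from h import *
plan([629,95.5,82],-6);shot('wrist','w24');shot('side','s24',(120,80,270,240))
E
```

```text
t 28.0 p [631.6  95.5 107.3] xax [ 0.995 -0.104  0.005] zax [ 0.005 -0.    -1.   ] F [ 0.6 -0.9 -2.9] w 44.7 q [ 0.07  0.18  1.77 -0.    1.19  0.17]
{"slide":[-2.6, 0.3, 25.3],"rotation":[0,0,0.05]}
```

```bash
python3 - <<'E'
from h import *
f=load('w24'); k=1.5625
fitrect(f,[(313/k,304/k),(494/k,304/k),(481/k,541/k),(324/k,541/k)],.074,.046,.1504,84)
print(ray(f,395/k,213/k,.152), ray(f,395/k,243/k,.162),ray(f,395/k,235/k,.162))
E
```

```text
xy [632.4  96.2] th 83.9 res mm [-0.2  0.1  0.2 -0.  -0.3  0.1  0.3 -0.1] sides [45.6 74.  46.5 73.9]
[0.636636   0.15601434 0.152     ] [0.63615209 0.15088478 0.162     ] [0.63634149 0.15263773 0.162     ]
```

>>> {"name": "play_rows", "arguments": {"rows": [{"slide": [-2.5,0,10],"rotation": [0,0,0],"jaw": -0.4},{"slide": [0,0,10],"rotation": [0,0,0],"jaw": -0.4},{"slide": [0,0,0],"rotation": [0,0,0],"jaw": -0.4},{"slide": [0,0,0],"rotation": [0,0,0],"jaw": -0.4}]}}

```text
clock: 28.5
tool_pos: [0.6275, 0.0955, 0.0841]
orientation: [0.0, 0.999, -0.052, 0.0]
ft_force: [-0.2, 0.0, -1.9]
grip_width: 0.0448
```

>>> {"name": "play_rows", "arguments": {"rows": [{"slide": [0,0,2],"rotation": [0,0,0],"jaw": -0.4},{"slide": [0,0,1],"rotation": [0,0,0],"jaw": -0.4},{"slide": [0,0,1],"rotation": [0,0,0],"jaw": -0.4},{"slide": [0,0,0],"rotation": [0,0,0],"jaw": -0.4}]}}

```text
clock: 28.9
tool_pos: [0.6285, 0.0957, 0.082]
orientation: [0.0, 0.999, -0.052, 0.001]
ft_force: [-0.9, 0.8, 2.0]
grip_width: 0.045
```

>>> {"name": "play_rows", "arguments": {"rows": [{"slide": [0,0,0],"rotation": [0,0,0],"jaw": 0.4},{"slide": [0,0,0],"rotation": [0,0,0],"jaw": 0.4},{"slide": [0,0,-10],"rotation": [0,0,0],"jaw": 0.4},{"slide": [0,0,-50],"rotation": [0,0,0],"jaw": 0.4},{"slide": [0,0,-50],"rotation": [0,0,0],"jaw": 0.4}]}}

```text
clock: 29.4
tool_pos: [0.6268, 0.0955, 0.1912]
orientation: [0.0, 0.999, -0.052, -0.001]
ft_force: [0.8, 0.9, 0.7]
grip_width: 0.0597
```

>>> {"name": "play_rows", "arguments": {"rows": [{"slide": [0,0,0],"rotation": [0,0,0],"jaw": 0.2},{"slide": [0,0,0],"rotation": [0,0,0],"jaw": 0},{"slide": [0,0,0],"rotation": [0,0,0],"jaw": 0},{"slide": [0,0,0],"rotation": [0,0,0],"jaw": 0}]}}

```text
clock: 29.8
tool_pos: [0.6269, 0.0956, 0.1891]
orientation: [0.0, 0.999, -0.052, -0.001]
ft_force: [-0.4, -0.2, -0.4]
grip_width: 0.0428
```

```bash
python3 - <<'E'
from h import *
shot('wrist','w25');save(load('w25'),'w25c',(190,110,330,270));plan([[550,190,200],[458.2,307.5,150]],[38,82.9])
E
```

```text
t 29.85 p [626.9  95.6 189.1] xax [ 0.995 -0.104 -0.001] zax [-0.001 -0.001 -1.   ] F [-0.3 -1.2 -0.2] w 42.6 q [ 0.07  0.11  1.71 -0.    1.33  0.17]
{"slide":[-14.4, -14.3, -1.8],"rotation":[0,0,-7.33]}
{"slide":[-12.4, -16.1, -1.8],"rotation":[0,0,-7.33]}
{"slide":[-10.3, -17.4, -1.9],"rotation":[0,0,-7.33]}
{"slide":[-8.0, -18.7, -1.8],"rotation":[0,0,-7.33]}
{"slide":[-5.5, -19.5, -1.8],"rotation":[0,0,-7.33]}
--
{"slide":[-3.0, -20.1, -1.8],"rotation":[0,0,-7.33]}
{"slide":[0.0, -24.9, 8.3],"rotation":[0,0,-7.48]}
{"slide":[3.2, -24.6, 8.4],"rotation":[0,0,-7.48]}
{"slide":[6.5, -24.0, 8.3],"rotation":[0,0,-7.48]}
{"slide":[9.4, -23.0, 8.3],"rotation":[0,0,-7.48]}
--
{"slide":[12.4, -21.5, 8.3],"rotation":[0,0,-7.48]}
{"slide":[15.1, -19.7, 8.4],"rotation":[0,0,-7.48]}
```

>>> {"name": "play_rows", "arguments": {"rows": [{"slide": [-14,-14,-2],"rotation": [0,0,-7.4],"jaw": 0},{"slide": [-12,-16,-2],"rotation": [0,0,-7.4],"jaw": 0},{"slide": [-10,-17.5,-2],"rotation": [0,0,-7.4],"jaw": 0},{"slide": [-8,-18.7,-2],"rotation": [0,0,-7.4],"jaw": 0},{"slide": [-5.5,-19.5,-2],"rotation": [0,0,-7.4],"jaw": 0}]}}

```text
clock: 30.35
tool_pos: [0.5635, 0.1743, 0.1995]
orientation: [0.0, 0.963, 0.27, -0.0]
ft_force: [1.0, -0.9, -0.1]
grip_width: 0.0427
```

>>> {"name": "play_rows", "arguments": {"rows": [{"slide": [-3,-20,0],"rotation": [0,0,-7.4],"jaw": 0},{"slide": [0,-25,8],"rotation": [0,0,-7.4],"jaw": 0},{"slide": [3,-24.6,8],"rotation": [0,0,-7.4],"jaw": 0},{"slide": [6.5,-24,8],"rotation": [0,0,-7.4],"jaw": 0},{"slide": [9.4,-23,8],"rotation": [0,0,-7.4],"jaw": 0}]}}

```text
clock: 30.85
tool_pos: [0.4887, 0.2678, 0.1671]
orientation: [0.001, 0.827, 0.562, -0.0]
ft_force: [0.1, 0.1, 0.3]
grip_width: 0.0429
```

>>> {"name": "play_rows", "arguments": {"rows": [{"slide": [12.4,-21.5,8],"rotation": [0,0,-7.4],"jaw": 0},{"slide": [15,-20,8],"rotation": [0,0,-7.4],"jaw": 0},{"slide": [0,0,0],"rotation": [0,0,0],"jaw": -0.4},{"slide": [0,0,0],"rotation": [0,0,0],"jaw": -0.4},{"slide": [0,0,0],"rotation": [0,0,0],"jaw": -0.4}]}}

```text
clock: 31.35
tool_pos: [0.4597, 0.3059, 0.1527]
orientation: [0.001, 0.751, 0.661, 0.001]
ft_force: [1.4, -0.3, 0.1]
grip_width: 0.0258
```

```bash
python3 - <<'E'
from h import *
fitrect(load('w25'),[(228.3,146.4),(293.1,146.4),(289.1,240.8),(229.9,240.8)],.074,.046,.125,84)
shot('wrist','w26');save(load('w26'),'w26c',(200,110,310,240));plan([458.2,307.5,40],82.9)
E
```

```text
xy [629.8  96.6] th 83.7 res mm [ 0.  -0.  -0.2 -0.3 -0.1  0.   0.3  0.3] sides [46.2 74.3 46.4 74.3]
t 31.4 p [460.  305.9 152.9] xax [ 0.127  0.992 -0.   ] zax [ 0.003 -0.001 -1.   ] F [ 0.6 -0.1  0.2] w 25.5 q [ 0.49 -0.05  1.93 -0.    1.26 -0.95]
{"slide":[0.5, -0.6, 37.6],"rotation":[0,0,-0.06]}
{"slide":[0.4, -0.7, 37.7],"rotation":[0,0,-0.06]}
{"slide":[0.5, -0.6, 37.6],"rotation":[0,0,-0.06]}
```

```bash
python3 - <<'E'
from h import *
a=fitrect(load('w26'),[(234.7,130.9),(285.1,131),(283.1,206.3),(236,206.6)],.076,.048,.011,-7)
plan([a[0]*1000,a[1]*1000,10],np.degrees(a[2])+90)
E
```

```text
xy [458.5 308.2] th -7.3 res mm [-0.  -0.3 -0.   0.2  0.2  0.1 -0.2  0. ] sides [47.6 75.8 47.9 76.2]
t 31.4 p [460.  305.9 152.9] xax [ 0.127  0.992 -0.   ] zax [ 0.003 -0.001 -1.   ] F [ 0.6 -0.1  0.2] w 25.5 q [ 0.49 -0.05  1.93 -0.    1.26 -0.95]
{"slide":[0.7, -0.6, 47.6],"rotation":[0,0,0.01]}
{"slide":[0.7, -0.6, 47.7],"rotation":[0,0,0.01]}
{"slide":[0.7, -0.6, 47.6],"rotation":[0,0,0.01]}
```

>>> {"name": "play_rows", "arguments": {"rows": [{"slide": [0.7,-0.6,47],"rotation": [0,0,0],"jaw": -0.5},{"slide": [0.7,-0.6,47],"rotation": [0,0,0],"jaw": -0.5},{"slide": [0.7,-0.6,30],"rotation": [0,0,0],"jaw": -0.5},{"slide": [0,0,15],"rotation": [0,0,0],"jaw": -0.5},{"slide": [0,0,0],"rotation": [0,0,0],"jaw": -0.5}]}}

```text
clock: 31.9
tool_pos: [0.457, 0.3074, 0.0117]
orientation: [0.0, 0.75, 0.661, -0.001]
ft_force: [0.4, 0.3, -0.2]
grip_width: 0.0213
```

>>> {"name": "play_rows", "arguments": {"rows": [{"slide": [0,0,0],"rotation": [0,0,0],"jaw": -0.5},{"slide": [0,0,0],"rotation": [0,0,0],"jaw": -0.5},{"slide": [0,0,0],"rotation": [0,0,0],"jaw": -0.5}]}}

```text
clock: 32.2
tool_pos: [0.4596, 0.3095, 0.016]
orientation: [0.001, 0.75, 0.661, 0.003]
ft_force: [1.0, -0.0, -0.1]
grip_width: 0.0209
```

```bash
python3 - <<'E'
from h import *
plan([458.5,308.2,-6],82.7);shot('wrist','w27',(190,140,320,300))
E
```

```text
t 32.2 p [459.6 309.5  16. ] xax [0.125 0.992 0.002] zax [ 0.006  0.001 -1.   ] F [ 1.  -0.  -0.1] w 20.9 q [ 0.5   0.12  2.01 -0.    1.   -0.95]
{"slide":[-1.4, -0.9, 22.0],"rotation":[0,0,0.12]}
```

>>> {"name": "play_rows", "arguments": {"rows": [{"slide": [-1.3,-0.9,12],"rotation": [0,0,0],"jaw": -0.5},{"slide": [0,0,9],"rotation": [0,0,0],"jaw": -0.5},{"slide": [0,0,0],"rotation": [0,0,0],"jaw": -0.5},{"slide": [0,0,0],"rotation": [0,0,0],"jaw": -0.5},{"slide": [0,0,0],"rotation": [0,0,0],"jaw": -0.5}]}}

```text
clock: 32.75
tool_pos: [0.4564, 0.3072, -0.0081]
orientation: [0.001, 0.75, 0.662, -0.0]
ft_force: [-0.1, -0.2, 0.4]
grip_width: 0.0214
```

>>> {"name": "play_rows", "arguments": {"rows": [{"slide": [0,0,0],"rotation": [0,0,0],"jaw": -1},{"slide": [0,0,0],"rotation": [0,0,0],"jaw": -1},{"slide": [0,0,0],"rotation": [0,0,0],"jaw": -1}]}}

```text
clock: 33.05
tool_pos: [0.4567, 0.3074, -0.0076]
orientation: [0.001, 0.75, 0.662, 0.0]
ft_force: [0.6, -0.1, 0.3]
grip_width: 0.0085
```

```bash
python3 - <<'E'
from h import *
st();shot('wrist','w28',(190,140,320,300))
E
```

```text
t 33.05 p [456.7 307.4  -7.6] xax [ 0.125  0.992 -0.001] zax [ 0.002 -0.001 -1.   ] F [ 0.6 -0.1  0.3] w 8.5 q [ 0.5   0.15  2.03 -0.    0.97 -0.95]
```

```bash
python3 - <<'E'
from h import *
plan([[457,300,130],[540,190,205],[630,98.5,205]],[82.7,38,-6.3])
E
```

```text
t 33.1 p [456.7 307.4  -7.6] xax [ 0.125  0.992 -0.001] zax [ 0.002 -0.001 -1.   ] F [0.3 0.7 0.1] w 8.9 q [ 0.5   0.15  2.03 -0.    0.97 -0.95]
{"slide":[-2.4, 0.4, -45.9],"rotation":[0,0,0.04]}
{"slide":[-2.4, 0.4, -45.8],"rotation":[0,0,0.04]}
{"slide":[-2.5, 0.4, -45.9],"rotation":[0,0,0.04]}
{"slide":[-16.4, 16.0, -12.5],"rotation":[0,0,7.45]}
{"slide":[-14.2, 18.1, -12.5],"rotation":[0,0,7.45]}
--
{"slide":[-11.8, 19.7, -12.5],"rotation":[0,0,7.45]}
{"slide":[-9.1, 21.1, -12.5],"rotation":[0,0,7.45]}
{"slide":[-6.2, 22.1, -12.5],"rotation":[0,0,7.45]}
{"slide":[-3.4, 22.7, -12.5],"rotation":[0,0,7.45]}
{"slide":[2.4, 21.3, 0.0],"rotation":[0,0,7.39]}
--
{"slide":[5.2, 20.7, 0.0],"rotation":[0,0,7.39]}
{"slide":[7.7, 20.0, 0.0],"rotation":[0,0,7.39]}
{"slide":[10.3, 18.7, 0.0],"rotation":[0,0,7.39]}
{"slide":[12.6, 17.3, 0.0],"rotation":[0,0,7.39]}
{"slide":[14.7, 15.5, 0.0],"rotation":[0,0,7.39]}
```

>>> {"name": "play_rows", "arguments": {"rows": [{"slide": [-2.4,0.4,-40],"rotation": [0,0,0],"jaw": -1},{"slide": [-2.4,0.4,-47],"rotation": [0,0,0],"jaw": -1},{"slide": [-2.5,0.4,-50],"rotation": [0,0,0],"jaw": -1},{"slide": [-16.4,16,-12.5],"rotation": [0,0,7.4],"jaw": -1},{"slide": [-14.2,18.1,-12.5],"rotation": [0,0,7.4],"jaw": -1}]}}

```text
clock: 33.6
tool_pos: [0.4857, 0.2638, 0.1574]
orientation: [0.001, 0.83, 0.558, 0.003]
ft_force: [0.8, -0.2, -0.9]
grip_width: 0.009
```

>>> {"name": "play_rows", "arguments": {"rows": [{"slide": [-11.8,19.7,-12.5],"rotation": [0,0,7.5],"jaw": -1},{"slide": [-9,21,-12.5],"rotation": [0,0,7.5],"jaw": -1},{"slide": [-6.2,22,-12.5],"rotation": [0,0,7.5],"jaw": -1},{"slide": [-3.4,22.7,-12.5],"rotation": [0,0,7.5],"jaw": -1},{"slide": [2.4,21.3,0],"rotation": [0,0,7.4],"jaw": -1}]}}

```text
clock: 34.1
tool_pos: [0.5564, 0.1746, 0.2072]
orientation: [0.001, 0.965, 0.261, 0.003]
ft_force: [0.8, 0.3, -0.0]
grip_width: 0.0089
```

>>> {"name": "play_rows", "arguments": {"rows": [{"slide": [5.2,20.7,0],"rotation": [0,0,7.4],"jaw": -1},{"slide": [7.7,20,0],"rotation": [0,0,7.4],"jaw": -1},{"slide": [10.3,18.7,0],"rotation": [0,0,7.4],"jaw": -1},{"slide": [12.6,17.3,0],"rotation": [0,0,7.4],"jaw": -1},{"slide": [14.7,15.5,0],"rotation": [0,0,7.4],"jaw": -1}]}}

```text
clock: 34.6
tool_pos: [0.6303, 0.0984, 0.2046]
orientation: [0.0, 0.998, -0.058, 0.001]
ft_force: [0.8, -0.3, -0.3]
grip_width: 0.0087
```

>>> {"name": "play_rows", "arguments": {"rows": [{"slide": [0,0,0],"rotation": [0,0,0],"jaw": -1},{"slide": [0,0,0],"rotation": [0,0,0],"jaw": -1},{"slide": [0,0,0],"rotation": [0,0,0],"jaw": -1},{"slide": [0,0,0],"rotation": [0,0,0],"jaw": -1},{"slide": [0,0,0],"rotation": [0,0,0],"jaw": -1}]}}

```text
clock: 35.1
tool_pos: [0.6296, 0.0998, 0.2052]
orientation: [0.0, 0.998, -0.055, 0.001]
ft_force: [0.1, 0.8, -0.3]
grip_width: 0.0084
```

```bash
python3 - <<'E'
from h import *
plan([630,98.5,145],-6.3);shot('wrist','w29')
E
```

```text
t 35.1 p [629.6  99.8 205.2] xax [ 0.994 -0.11   0.002] zax [ 0.002 -0.    -1.   ] F [ 0.1  0.8 -0.3] w 8.4 q [ 0.07  0.1   1.69 -0.    1.35  0.18]
{"slide":[0.3, 0.6, 30.1],"rotation":[0,0,0.0]}
{"slide":[0.3, 0.6, 30.1],"rotation":[0,0,0.0]}
```

>>> {"name": "play_rows", "arguments": {"rows": [{"slide": [0.3,0.6,30],"rotation": [0,0,0],"jaw": -1},{"slide": [0.3,0.6,30],"rotation": [0,0,0],"jaw": -1},{"slide": [0,0,0],"rotation": [0,0,0],"jaw": -1},{"slide": [0,0,0],"rotation": [0,0,0],"jaw": -1},{"slide": [0,0,0],"rotation": [0,0,0],"jaw": -1}]}}

```text
clock: 35.65
tool_pos: [0.6317, 0.0981, 0.1474]
orientation: [-0.0, 0.998, -0.055, 0.003]
ft_force: [0.0, -0.0, -0.0]
grip_width: 0.0086
```

>>> {"name": "play_rows", "arguments": {"rows": [{"slide": [0,0,0],"rotation": [0,0,0],"jaw": -1},{"slide": [0,0,0],"rotation": [0,0,0],"jaw": -1}]}}

```text
clock: 35.85
tool_pos: [0.6315, 0.098, 0.147]
orientation: [-0.0, 0.998, -0.056, 0.002]
ft_force: [-0.3, 0.1, -0.3]
grip_width: 0.0085
```

```bash
python3 - <<'E'
from h import *
plan([630,98.5,128],-6.3);f=shot('wrist','w30',(190,90,320,250))
s=get_state();p=np.array(s['tool_pos'])
print([np.round(proj(f,(.6298+a*.109-b*.994,.0966+a*.994+b*.109,.125)),1) for a in(-.037,.037) for b in (-.023,.023)])
print('lid pred',[np.round(proj(f,(p[0]-.0002+a*.11-b*.994,p[1]-.0019+a*.994+b*.11,p[2]+.0076+.011)),1) for a in(-.038,.038) for b in (-.024,.024)])
E
```

```text
t 35.85 p [631.5  98.  147. ] xax [ 0.994 -0.111  0.005] zax [ 0.005 -0.    -1.   ] F [-0.3  0.1 -0.3] w 8.5 q [ 0.07  0.14  1.74 -0.    1.25  0.18]
{"slide":[-1.5, -0.3, 19.0],"rotation":[0,0,-0.07]}
[array([288.7, 273.4]), array([219. , 273.7]), array([292.2, 163.7]), array([214.2, 163.9])]
lid pred [array([300.2, 316.2]), array([211.5, 316.6]), array([306.7, 181.2]), array([204.4, 181.4])]
```

>>> {"name": "play_rows", "arguments": {"rows": [{"slide": [-1.8,-0.3,10],"rotation": [0,0,0],"jaw": -1},{"slide": [0,0,10],"rotation": [0,0,0],"jaw": -1},{"slide": [0,0,3],"rotation": [0,0,0],"jaw": -1},{"slide": [0,0,0],"rotation": [0,0,0],"jaw": -1},{"slide": [0,0,0],"rotation": [0,0,0],"jaw": -1}]}}

```text
clock: 36.4
tool_pos: [0.6286, 0.0984, 0.1216]
orientation: [0.0, 0.998, -0.056, 0.001]
ft_force: [-0.2, 0.2, 0.6]
grip_width: 0.009
```

>>> {"name": "play_rows", "arguments": {"rows": [{"slide": [0,0,2],"rotation": [0,0,0],"jaw": -1},{"slide": [0,0,0],"rotation": [0,0,0],"jaw": -1},{"slide": [0,0,2],"rotation": [0,0,0],"jaw": -1},{"slide": [0,0,0],"rotation": [0,0,0],"jaw": -1}]}}

```text
clock: 36.8
tool_pos: [0.6295, 0.0984, 0.1188]
orientation: [0.0, 0.998, -0.056, 0.002]
ft_force: [0.1, 0.1, 3.0]
grip_width: 0.0087
```

>>> {"name": "play_rows", "arguments": {"rows": [{"slide": [0,0,2],"rotation": [0,0,0],"jaw": -1},{"slide": [0,0,0],"rotation": [0,0,0],"jaw": -1},{"slide": [0,0,2],"rotation": [0,0,0],"jaw": -1},{"slide": [0,0,0],"rotation": [0,0,0],"jaw": -1}]}}

```text
clock: 37.2
tool_pos: [0.6285, 0.0983, 0.1133]
orientation: [0.0, 0.998, -0.056, 0.001]
ft_force: [1.0, -1.4, 0.7]
grip_width: 0.0088
```

>>> {"name": "play_rows", "arguments": {"rows": [{"slide": [0,0,1.5],"rotation": [0,0,0],"jaw": -1},{"slide": [0,0,0],"rotation": [0,0,0],"jaw": -1},{"slide": [0,0,1.5],"rotation": [0,0,0],"jaw": -1},{"slide": [0,0,0],"rotation": [0,0,0],"jaw": -1}]}}

```text
clock: 37.6
tool_pos: [0.6284, 0.0983, 0.1114]
orientation: [0.0, 0.998, -0.056, 0.0]
ft_force: [-2.9, -1.1, 2.8]
grip_width: 0.009
```

>>> {"name": "play_rows", "arguments": {"rows": [{"slide": [0,0,1.5],"rotation": [0,0,0],"jaw": -1},{"slide": [0,0,0],"rotation": [0,0,0],"jaw": -1},{"slide": [0,0,1],"rotation": [0,0,0],"jaw": -1},{"slide": [0,0,0],"rotation": [0,0,0],"jaw": -1}]}}

```text
clock: 38.0
tool_pos: [0.6289, 0.0983, 0.1114]
orientation: [0.0, 0.998, -0.055, 0.001]
ft_force: [-7.6, -0.5, 12.7]
grip_width: 0.0089
```

>>> {"name": "play_rows", "arguments": {"rows": [{"slide": [0,0,-4],"rotation": [0,0,0],"jaw": -1},{"slide": [0,0,0],"rotation": [0,0,0],"jaw": -0.5},{"slide": [0,0,0],"rotation": [0,0,0],"jaw": -0.3},{"slide": [0,0,-10],"rotation": [0,0,0],"jaw": -0.3},{"slide": [0,0,-40],"rotation": [0,0,0],"jaw": -0.3}]}}

```text
clock: 38.5
tool_pos: [0.6251, 0.0981, 0.1573]
orientation: [0.001, 0.998, -0.056, -0.004]
ft_force: [0.9, -0.2, -0.4]
grip_width: 0.0298
```

>>> {"name": "play_rows", "arguments": {"rows": [{"slide": [0,0,-40],"rotation": [0,0,0],"jaw": 0.2},{"slide": [0,0,0],"rotation": [0,0,0],"jaw": 0.7},{"slide": [0,0,0],"rotation": [0,0,0],"jaw": 0.7},{"slide": [0,0,0],"rotation": [0,0,0],"jaw": 0.7},{"slide": [0,0,0],"rotation": [0,0,0],"jaw": 0.7}]}}

```text
clock: 39.0
tool_pos: [0.6277, 0.0984, 0.2006]
orientation: [0.0, 0.998, -0.056, -0.001]
ft_force: [-0.3, 0.8, -0.8]
grip_width: 0.0725
```

```bash
python3 - <<'E'
from h import *
f=shot('wrist','w31',(190,90,320,300));f=shot('side','s31',(110,90,270,240))
plan([[454,158,225]],[82])
E
```

```text
t 39.1 p [627.9  98.3 200.9] xax [ 0.994 -0.111 -0.001] zax [-0.001 -0.001 -1.   ] F [-0.3 -1.1  0.6] w 72.9 q [ 0.07  0.1   1.69 -0.    1.35  0.18]
{"slide":[-16.3, -3.6, -2.2],"rotation":[0,0,-8.03]}
{"slide":[-15.7, -5.9, -2.2],"rotation":[0,0,-8.03]}
{"slide":[-14.6, -8.0, -2.2],"rotation":[0,0,-8.03]}
{"slide":[-13.4, -10.0, -2.2],"rotation":[0,0,-8.03]}
{"slide":[-11.9, -11.8, -2.2],"rotation":[0,0,-8.03]}
--
{"slide":[-10.1, -13.3, -2.2],"rotation":[0,0,-8.03]}
{"slide":[-8.2, -14.5, -2.2],"rotation":[0,0,-8.03]}
{"slide":[-6.0, -15.6, -2.2],"rotation":[0,0,-8.03]}
{"slide":[-3.9, -16.3, -2.1],"rotation":[0,0,-8.03]}
{"slide":[-1.5, -16.6, -2.2],"rotation":[0,0,-8.03]}
--
{"slide":[0.9, -16.7, -2.2],"rotation":[0,0,-8.03]}
```

```bash
python3 - <<'E'
from h import *
f=load('w31');save(f,'w31b',(220,215,300,265));save(f,'w31t',(220,125,300,175))
E
```

>>> {"name": "play_rows", "arguments": {"rows": [{"slide": [-16,-3.6,-2],"rotation": [0,0,-8],"jaw": 0.7},{"slide": [-15.7,-6,-2],"rotation": [0,0,-8],"jaw": 0.7},{"slide": [-14.6,-8,-2],"rotation": [0,0,-8],"jaw": 0.7},{"slide": [-13.4,-10,-2],"rotation": [0,0,-8],"jaw": 0.7},{"slide": [-12,-12,-2],"rotation": [0,0,-8],"jaw": 0.7}]}}

```text
clock: 39.6
tool_pos: [0.5487, 0.126, 0.2116]
orientation: [0.0, 0.956, 0.292, 0.0]
ft_force: [-0.7, 0.2, 0.6]
grip_width: 0.0726
```

>>> {"name": "play_rows", "arguments": {"rows": [{"slide": [-10,-13.3,0],"rotation": [0,0,-8],"jaw": 0.7},{"slide": [-8,-14.5,0],"rotation": [0,0,-8],"jaw": 0.7},{"slide": [-6,-15.6,0],"rotation": [0,0,-8],"jaw": 0.7},{"slide": [-4,-16.3,0],"rotation": [0,0,-8],"jaw": 0.7},{"slide": [-1.5,-16.6,0],"rotation": [0,0,-8],"jaw": 0.7}]}}

```text
clock: 40.1
tool_pos: [0.47, 0.1534, 0.2114]
orientation: [0.001, 0.799, 0.601, 0.0]
ft_force: [-0.2, 0.6, -0.2]
grip_width: 0.0725
```

>>> {"name": "play_rows", "arguments": {"rows": [{"slide": [1,-16.7,0],"rotation": [0,0,-8],"jaw": 0.8},{"slide": [0,0,0],"rotation": [0,0,0],"jaw": 0.8},{"slide": [0,0,0],"rotation": [0,0,0],"jaw": 0.8},{"slide": [0,0,0],"rotation": [0,0,0],"jaw": 0.8},{"slide": [0,0,0],"rotation": [0,0,0],"jaw": 0.8}]}}

```text
clock: 40.6
tool_pos: [0.4558, 0.1587, 0.2121]
orientation: [0.001, 0.757, 0.653, 0.0]
ft_force: [-0.2, 0.6, 0.4]
grip_width: 0.077
```

```bash
python3 - <<'E'
from h import *
fitrect(load('w31'),[(227.3,147.3),(291.8,147.3),(289.2,241.2),(229.8,241.2)],.076,.048,.130,84)
st();f=shot('wrist','w32');save(f,'w32c',(205,80,315,230))
E
```

```text
xy [630.   96.8] th 83.7 res mm [-0.3 -0.1  0.3 -0.1  0.   0.1 -0.1  0.1] sides [47.4 76.2 47.9 76.2]
t 40.6 p [455.8 158.7 212.1] xax [ 0.147  0.989 -0.   ] zax [ 0.002 -0.001 -1.   ] F [-0.2  0.6  0.4] w 77.0 q [ 0.22 -0.26  2.01 -0.    1.39 -1.2 ]
```

```bash
python3 - <<'E'
from h import *
f=load('w32')
P=[1000*ray(f,*p,.061)[:2] for p in [(231.8,202.5),(280,202.3),(229.2,130),(281.3,130)]]
for p in P: print(np.round(p,1))
print(np.linalg.norm(P[0]-P[1]),np.linalg.norm(P[2]-P[3]))
m1=(P[0]+P[1])/2; m2=(P[2]+P[3])/2; d=m2-m1; d/=np.linalg.norm(d); a=np.degrees(np.arctan2(d[1],d[0])); c=m1+40.5*d; print('dir',a, 'c',c)
plan([c[0],c[1],22],a-90)
E
```

```text
[487. 127.]
[494.1 176.7]
[412.8 137.2]
[420.3 187.3]
50.292519025025804 50.64293014312681
dir 171.96963071004916 c [450.43108291 157.51005373]
t 40.65 p [455.7 158.7 212.1] xax [ 0.147  0.989 -0.   ] zax [ 0.002 -0.001 -1.   ] F [-0.4 -0.5 -1.2] w 77.0 q [ 0.22 -0.26  2.01 -0.    1.39 -1.2 ]
{"slide":[-0.5, -1.3, 47.5],"rotation":[0,0,-0.1]}
{"slide":[-0.5, -1.2, 47.5],"rotation":[0,0,-0.1]}
{"slide":[-0.5, -1.3, 47.5],"rotation":[0,0,-0.1]}
{"slide":[-0.4, -1.2, 47.6],"rotation":[0,0,-0.1]}
```

>>> {"name": "play_rows", "arguments": {"rows": [{"slide": [-0.5,-1.3,47],"rotation": [0,0,0],"jaw": 0.8},{"slide": [-0.5,-1.3,47],"rotation": [0,0,0],"jaw": 0.8},{"slide": [-0.5,-1.3,47],"rotation": [0,0,-0.2],"jaw": 0.8},{"slide": [-0.4,-1.2,20],"rotation": [0,0,-0.2],"jaw": 0.8},{"slide": [0,0,0],"rotation": [0,0,0],"jaw": 0.8}]}}

```text
clock: 41.15
tool_pos: [0.447, 0.1567, 0.047]
orientation: [-0.001, 0.755, 0.656, -0.003]
ft_force: [-0.2, -0.0, 0.1]
grip_width: 0.0768
```

>>> {"name": "play_rows", "arguments": {"rows": [{"slide": [0,0,0],"rotation": [0,0,0],"jaw": 0.8},{"slide": [0,0,0],"rotation": [0,0,0],"jaw": 0.8},{"slide": [0,0,0],"rotation": [0,0,0],"jaw": 0.8},{"slide": [0,0,0],"rotation": [0,0,0],"jaw": 0.8}]}}

```text
clock: 41.55
tool_pos: [0.4515, 0.158, 0.0528]
orientation: [0.002, 0.755, 0.656, 0.002]
ft_force: [0.2, 0.2, -0.1]
grip_width: 0.0767
```

```bash
python3 - <<'E'
from h import *
plan([450.4,157.5,16],82);f=shot('wrist','w33')
E
```

```text
t 41.55 p [451.5 158.   52.8] xax [0.139 0.99  0.001] zax [ 0.005  0.    -1.   ] F [ 0.2  0.2 -0.1] w 76.7 q [ 0.22 -0.1   2.16 -0.    1.08 -1.21]
{"slide":[-0.7, -1.0, 36.8],"rotation":[0,0,0.02]}
```

>>> {"name": "play_rows", "arguments": {"rows": [{"slide": [-0.7,-1,20],"rotation": [0,0,0],"jaw": 0.8},{"slide": [0,0,16],"rotation": [0,0,0],"jaw": 0.8},{"slide": [0,0,0],"rotation": [0,0,0],"jaw": 0.7},{"slide": [0,0,0],"rotation": [0,0,0],"jaw": 0.6},{"slide": [0,0,0],"rotation": [0,0,0],"jaw": 0.5}]}}

```text
clock: 42.1
tool_pos: [0.4502, 0.1574, 0.0163]
orientation: [0.001, 0.755, 0.656, 0.001]
ft_force: [-0.7, 0.8, 0.2]
grip_width: 0.0643
```

>>> {"name": "play_rows", "arguments": {"rows": [{"slide": [0,0,0],"rotation": [0,0,0],"jaw": 0},{"slide": [0,0,0],"rotation": [0,0,0],"jaw": 0},{"slide": [0,0,0],"rotation": [0,0,0],"jaw": 0},{"slide": [0,0,0],"rotation": [0,0,0],"jaw": 0}], "force": 60}}

```text
clock: 42.5
tool_pos: [0.4507, 0.1575, 0.0168]
orientation: [0.002, 0.755, 0.656, 0.002]
ft_force: [-1.3, 1.1, 5.6]
grip_width: 0.056
```

```bash
python3 - <<'E'
from h import *
st();shot('wrist','w34');shot('side','s34',(150,110,300,270))
E
```

```text
t 42.5 p [450.7 157.5  16.8] xax [0.139 0.99  0.001] zax [ 0.005  0.    -1.   ] F [-1.3  1.1  5.6] w 56.0 q [ 0.22 -0.05  2.18 -0.    1.   -1.21]
```

>>> {"name": "play_rows", "arguments": {"rows": [{"slide": [0,0,-10],"rotation": [0,0,0],"jaw": 0},{"slide": [0,0,-30],"rotation": [0,0,0],"jaw": 0},{"slide": [0,0,-40],"rotation": [0,0,0],"jaw": 0},{"slide": [0,0,-45],"rotation": [0,0,0],"jaw": 0},{"slide": [0,0,0],"rotation": [0,0,0],"jaw": 0}]}}

```text
clock: 43.1
tool_pos: [0.4531, 0.1582, 0.1477]
orientation: [0.004, 0.754, 0.656, 0.006]
ft_force: [0.3, -0.1, -1.2]
grip_width: 0.0559
```

```bash
python3 - <<'E'
from h import *
shot('side','s35',(150,80,300,270))
plan([[515,0,145],[619,-9.3,145]],[20,-6],start=([450.6,157.5,142],82))
E
```

```text
t 43.15 p [451.2 157.7 144.1] xax [0.139 0.99  0.002] zax [ 0.009  0.001 -1.   ] F [ 0.1  0.6 -3.2] w 56.0 q [ 0.22 -0.22  2.1  -0.    1.25 -1.21]
{"slide":[-18.4, 10.7, -0.4],"rotation":[0,0,7.75]}
{"slide":[-16.7, 13.1, -0.3],"rotation":[0,0,7.75]}
{"slide":[-14.9, 15.2, -0.4],"rotation":[0,0,7.75]}
{"slide":[-12.6, 17.1, -0.4],"rotation":[0,0,7.75]}
{"slide":[-10.3, 18.7, -0.4],"rotation":[0,0,7.75]}
--
{"slide":[-7.6, 19.8, -0.3],"rotation":[0,0,7.75]}
{"slide":[-4.9, 20.7, -0.4],"rotation":[0,0,7.75]}
{"slide":[-2.0, 21.2, -0.4],"rotation":[0,0,7.75]}
{"slide":[23.6, 11.1, -0.0],"rotation":[0,0,6.5]}
{"slide":[24.8, 8.3, 0.0],"rotation":[0,0,6.5]}
--
{"slide":[25.5, 5.5, 0.0],"rotation":[0,0,6.5]}
{"slide":[26.0, 2.5, 0.0],"rotation":[0,0,6.5]}
```

>>> {"name": "play_rows", "arguments": {"rows": [{"slide": [-18.4,10.7,0],"rotation": [0,0,7.7],"jaw": 0},{"slide": [-16.7,13,0],"rotation": [0,0,7.7],"jaw": 0},{"slide": [-15,15,0],"rotation": [0,0,7.7],"jaw": 0},{"slide": [-12.6,17,0],"rotation": [0,0,7.7],"jaw": 0},{"slide": [-10.3,18.7,0],"rotation": [0,0,7.7],"jaw": 0}]}}

```text
clock: 43.65
tool_pos: [0.4874, 0.0581, 0.1377]
orientation: [-0.0, 0.93, 0.368, -0.001]
ft_force: [0.5, 0.1, -1.9]
grip_width: 0.056
```

>>> {"name": "play_rows", "arguments": {"rows": [{"slide": [-7.6,19.8,0],"rotation": [0,0,7.8],"jaw": 0},{"slide": [-5,20.7,0],"rotation": [0,0,7.8],"jaw": 0},{"slide": [-2,21.2,0],"rotation": [0,0,7.8],"jaw": 0},{"slide": [23.6,11,0],"rotation": [0,0,6.5],"jaw": 0},{"slide": [24.8,8.3,0],"rotation": [0,0,6.5],"jaw": 0}]}}

```text
clock: 44.15
tool_pos: [0.564, -0.0051, 0.1377]
orientation: [-0.0, 0.998, 0.059, -0.001]
ft_force: [0.9, -0.9, -1.4]
grip_width: 0.0559
```

>>> {"name": "play_rows", "arguments": {"rows": [{"slide": [25.5,5.5,0],"rotation": [0,0,6.5],"jaw": 0},{"slide": [26,2.5,0],"rotation": [0,0,6.5],"jaw": 0},{"slide": [0,0,0],"rotation": [0,0,0],"jaw": 0},{"slide": [0,0,0],"rotation": [0,0,0],"jaw": 0},{"slide": [0,0,0],"rotation": [0,0,0],"jaw": 0}]}}

```text
clock: 44.65
tool_pos: [0.6157, -0.0088, 0.1388]
orientation: [0.0, 0.999, -0.051, -0.001]
ft_force: [-0.1, 0.2, -2.0]
grip_width: 0.0558
```

```bash
python3 - <<'E'
from h import *
shot('wrist','w36')
plan([619,-9.3,80],-6)
E
```

```text
t 44.7 p [615.9  -8.8 139.4] xax [ 0.995 -0.102 -0.   ] zax [-0. -0. -1.] F [-0.1  0.4 -2.6] w 55.8 q [-0.1   0.11  1.8  -0.    1.24  0.  ]
{"slide":[1.6, 0.1, 29.7],"rotation":[0,0,0.09]}
{"slide":[1.5, 0.1, 29.7],"rotation":[0,0,0.09]}
```

>>> {"name": "play_rows", "arguments": {"rows": [{"slide": [1.5,0.1,29],"rotation": [0,0,0],"jaw": 0},{"slide": [1.5,0.1,29],"rotation": [0,0,0],"jaw": 0},{"slide": [0,0,0],"rotation": [0,0,0],"jaw": 0},{"slide": [0,0,0],"rotation": [0,0,0],"jaw": 0},{"slide": [0,0,0],"rotation": [0,0,0],"jaw": 0}]}}

```text
clock: 45.2
tool_pos: [0.6215, -0.0096, 0.0847]
orientation: [0.0, 0.999, -0.051, 0.003]
ft_force: [-0.4, 0.1, -2.2]
grip_width: 0.0557
```

```bash
python3 - <<'E'
from h import *
f=shot('wrist','w37');shot('side','s37',(130,80,280,240))
plan([619,-9.3,59],-6)
E
```

```text
t 45.3 p [621.8  -9.6  85. ] xax [ 0.995 -0.102  0.006] zax [ 0.006 -0.001 -1.   ] F [ 1.3  0.  -3. ] w 56.1 q [-0.1   0.17  1.82 -0.    1.14  0.  ]
{"slide":[-2.8, -0.1, 26.0],"rotation":[0,0,0.14]}
```

>>> {"name": "play_rows", "arguments": {"rows": [{"slide": [-2.8,0,10],"rotation": [0,0,0],"jaw": 0},{"slide": [0,0,10],"rotation": [0,0,0],"jaw": 0},{"slide": [0,0,0],"rotation": [0,0,0],"jaw": 0},{"slide": [0,0,0],"rotation": [0,0,0],"jaw": 0},{"slide": [0,0,0],"rotation": [0,0,0],"jaw": 0}]}}

```text
clock: 45.8
tool_pos: [0.6179, -0.0093, 0.0627]
orientation: [0.0, 0.999, -0.051, 0.001]
ft_force: [-0.2, -0.5, -2.2]
grip_width: 0.0556
```

>>> {"name": "play_rows", "arguments": {"rows": [{"slide": [0,0,2],"rotation": [0,0,0],"jaw": 0},{"slide": [0,0,0],"rotation": [0,0,0],"jaw": 0},{"slide": [0,0,2],"rotation": [0,0,0],"jaw": 0},{"slide": [0,0,0],"rotation": [0,0,0],"jaw": 0}]}}

```text
clock: 46.2
tool_pos: [0.6182, -0.0093, 0.059]
orientation: [0.0, 0.999, -0.051, 0.001]
ft_force: [-0.0, 0.3, -1.6]
grip_width: 0.0558
```

>>> {"name": "play_rows", "arguments": {"rows": [{"slide": [0,0,1],"rotation": [0,0,0],"jaw": 0},{"slide": [0,0,0],"rotation": [0,0,0],"jaw": 0},{"slide": [0,0,0],"rotation": [0,0,0],"jaw": 0}]}}

```text
clock: 46.5
tool_pos: [0.6182, -0.0091, 0.0589]
orientation: [0.0, 0.999, -0.051, 0.001]
ft_force: [-1.6, 1.6, 5.9]
grip_width: 0.0561
```

>>> {"name": "play_rows", "arguments": {"rows": [{"slide": [0,0,-1],"rotation": [0,0,0],"jaw": 0.6},{"slide": [0,0,0],"rotation": [0,0,0],"jaw": 0.6},{"slide": [0,0,-10],"rotation": [0,0,0],"jaw": 0.6},{"slide": [0,0,-50],"rotation": [0,0,0],"jaw": 0.6},{"slide": [0,0,-50],"rotation": [0,0,0],"jaw": 0.6}]}}

```text
clock: 47.0
tool_pos: [0.6162, -0.0092, 0.1684]
orientation: [0.0, 0.999, -0.051, -0.001]
ft_force: [0.3, 0.5, -0.8]
grip_width: 0.0682
```

>>> {"name": "play_rows", "arguments": {"rows": [{"slide": [0,0,-30],"rotation": [0,0,0],"jaw": 0},{"slide": [0,0,0],"rotation": [0,0,0],"jaw": 0},{"slide": [0,0,0],"rotation": [0,0,0],"jaw": 0},{"slide": [0,0,0],"rotation": [0,0,0],"jaw": 0}]}}

```text
clock: 47.4
tool_pos: [0.6164, -0.0092, 0.1968]
orientation: [0.0, 0.999, -0.051, -0.0]
ft_force: [-0.1, 0.1, -0.8]
grip_width: 0.0429
```

```bash
python3 - <<'E'
from h import *
f=shot('wrist','w38');save(f,'w38c',(190,90,330,250)); shot('top','top2')
plan([[540,-150,190],[468,-299,150]],[40,80.8])
E
```

```text
t 47.5 p [616.3  -9.1 196.2] xax [ 0.995 -0.102 -0.002] zax [-0.002 -0.    -1.   ] F [-0.3 -0.1  0.2] w 42.8 q [-0.1   0.06  1.74 -0.    1.34  0.  ]
{"slide":[-10.2, 24.7, 1.0],"rotation":[0,0,-7.65]}
{"slide":[-13.5, 23.0, 1.1],"rotation":[0,0,-7.65]}
{"slide":[-16.4, 21.1, 1.0],"rotation":[0,0,-7.65]}
{"slide":[-19.0, 18.7, 1.0],"rotation":[0,0,-7.65]}
{"slide":[-21.4, 16.0, 1.1],"rotation":[0,0,-7.65]}
--
{"slide":[-23.3, 13.1, 1.0],"rotation":[0,0,-7.65]}
{"slide":[-30.2, 13.6, 8.0],"rotation":[0,0,-8.15]}
{"slide":[-31.8, 9.1, 8.0],"rotation":[0,0,-8.15]}
{"slide":[-32.8, 4.5, 8.0],"rotation":[0,0,-8.15]}
{"slide":[-33.1, -0.1, 8.0],"rotation":[0,0,-8.15]}
--
{"slide":[-32.7, -4.9, 8.0],"rotation":[0,0,-8.15]}
```

```bash
python3 - <<'E'
from h import *
fitrect(load('w38'),[(224,133.3),(295.7,133.3),(292.3,233),(227.7,233)],.087,.057,.103,84)
f=load('top2'); p=1000*ray(f,339.3,209.2,.011); print(p)
plan([[540,-150,190],[p[0]-5,p[1],150]],[40,80.8])
E
```

```text
xy [619.4  -8.9] th 84.3 res mm [ 0.1 -0.1 -0.   0.1  0.   0.1 -0.2 -0.1] sides [57.1 87.  56.8 87. ]
[ 493.1299865  -329.02970199   11.        ]
t 47.5 p [616.3  -9.1 196.2] xax [ 0.995 -0.102 -0.002] zax [-0.002 -0.    -1.   ] F [-0.3 -0.1  0.2] w 42.8 q [-0.1   0.06  1.74 -0.    1.34  0.  ]
{"slide":[-10.2, 24.7, 1.0],"rotation":[0,0,-7.65]}
{"slide":[-13.5, 23.0, 1.1],"rotation":[0,0,-7.65]}
{"slide":[-16.4, 21.1, 1.0],"rotation":[0,0,-7.65]}
{"slide":[-19.0, 18.7, 1.0],"rotation":[0,0,-7.65]}
{"slide":[-21.4, 16.0, 1.1],"rotation":[0,0,-7.65]}
--
{"slide":[-23.3, 13.1, 1.0],"rotation":[0,0,-7.65]}
{"slide":[-31.0, 20.7, 8.0],"rotation":[0,0,-8.15]}
{"slide":[-33.6, 16.2, 8.0],"rotation":[0,0,-8.15]}
{"slide":[-35.5, 11.2, 8.0],"rotation":[0,0,-8.15]}
{"slide":[-36.8, 6.1, 8.0],"rotation":[0,0,-8.15]}
--
{"slide":[-37.2, 0.8, 8.0],"rotation":[0,0,-8.15]}
```

>>> {"name": "play_rows", "arguments": {"rows": [{"slide": [-10,24.7,0],"rotation": [0,0,-7.6],"jaw": 0},{"slide": [-13.5,23,0],"rotation": [0,0,-7.6],"jaw": 0},{"slide": [-16.4,21,0],"rotation": [0,0,-7.6],"jaw": 0},{"slide": [-19,18.7,0],"rotation": [0,0,-7.7],"jaw": 0},{"slide": [-21.4,16,0],"rotation": [0,0,-7.7],"jaw": 0}]}}

```text
clock: 48.0
tool_pos: [0.5525, -0.127, 0.1967]
orientation: [-0.0, 0.96, 0.281, -0.0]
ft_force: [0.0, -0.2, -0.5]
grip_width: 0.0428
```

>>> {"name": "play_rows", "arguments": {"rows": [{"slide": [-23.3,13,0],"rotation": [0,0,-7.7],"jaw": 0},{"slide": [-31,20.7,8],"rotation": [0,0,-8.1],"jaw": 0},{"slide": [-33.6,16.2,8],"rotation": [0,0,-8.1],"jaw": 0},{"slide": [-35.5,11.2,8],"rotation": [0,0,-8.1],"jaw": 0},{"slide": [-36.8,6,8],"rotation": [0,0,-8.2],"jaw": 0}]}}

```text
clock: 48.5
tool_pos: [0.4982, -0.2938, 0.1646]
orientation: [-0.0, 0.805, 0.594, 0.0]
ft_force: [-0.6, -0.3, 0.3]
grip_width: 0.0426
```

>>> {"name": "play_rows", "arguments": {"rows": [{"slide": [-37,1,8],"rotation": [0,0,-8.2],"jaw": -0.4},{"slide": [0,0,0],"rotation": [0,0,0],"jaw": -0.4},{"slide": [0,0,0],"rotation": [0,0,0],"jaw": -0.4},{"slide": [0,0,0],"rotation": [0,0,0],"jaw": -0.4},{"slide": [0,0,0],"rotation": [0,0,0],"jaw": -0.4}]}}

```text
clock: 49.0
tool_pos: [0.4898, -0.3275, 0.1585]
orientation: [0.001, 0.762, 0.648, 0.001]
ft_force: [-0.0, 0.8, 0.5]
grip_width: 0.026
```

```bash
python3 - <<'E'
from h import *
st();f=shot('wrist','w39');save(f,'w39c',(180,90,330,260))
E
```

```text
t 49.0 p [ 489.8 -327.5  158.5] xax [0.16  0.987 0.   ] zax [ 0.002 -0.    -1.   ] F [-0.   0.8  0.5] w 26.0 q [-0.68  0.03  1.84  0.    1.27 -2.09]
```

```bash
python3 - <<'E'
from h import *
a=fitrect(load('w39'),[(225.8,134.9),(286.2,134.9),(284,220.6),(227.8,220.6)],.089,.059,.011,-9)
plan([a[0]*1000,a[1]*1000,15],np.degrees(a[2])+90)
E
```

```text
xy [ 499.1 -330.6] th -9.3 res mm [ 0.2 -0.4  0.4  0.3 -0.2  0.  -0.3  0.1] sides [58.3 89.5 59.1 89.5]
t 49.05 p [ 489.8 -327.6  158.7] xax [ 0.16   0.987 -0.   ] zax [ 0.002 -0.001 -1.   ] F [0.4 1.1 0.6] w 25.3 q [-0.68  0.03  1.84  0.    1.27 -2.09]
{"slide":[-0.5, 3.2, 47.9],"rotation":[0,0,0.03]}
{"slide":[-0.5, 3.2, 47.9],"rotation":[0,0,0.03]}
{"slide":[-0.5, 3.3, 47.9],"rotation":[0,0,0.03]}
```

>>> {"name": "play_rows", "arguments": {"rows": [{"slide": [-0.5,3.2,47],"rotation": [0,0,0],"jaw": -0.5},{"slide": [-0.5,3.2,47],"rotation": [0,0,0],"jaw": -0.5},{"slide": [-0.5,3.2,35],"rotation": [0,0,0],"jaw": -0.5},{"slide": [0,0,15],"rotation": [0,0,0],"jaw": -0.5},{"slide": [0,0,0],"rotation": [0,0,0],"jaw": -0.5}]}}

```text
clock: 49.55
tool_pos: [0.4976, -0.3299, 0.0122]
orientation: [-0.002, 0.762, 0.648, 0.0]
ft_force: [-0.3, 0.6, -0.4]
grip_width: 0.0213
```

>>> {"name": "play_rows", "arguments": {"rows": [{"slide": [0,0,0],"rotation": [0,0,0],"jaw": -0.5},{"slide": [0,0,0],"rotation": [0,0,0],"jaw": -0.5},{"slide": [0,0,0],"rotation": [0,0,0],"jaw": -0.5},{"slide": [0,0,0],"rotation": [0,0,0],"jaw": -0.5}]}}

```text
clock: 49.95
tool_pos: [0.4997, -0.3324, 0.0162]
orientation: [0.002, 0.762, 0.648, 0.001]
ft_force: [-0.2, 0.3, 0.1]
grip_width: 0.0213
```

```bash
python3 - <<'E'
from h import *
plan([499.1,-330.6,-7],80.7);shot('wrist','w40',(190,140,320,300))
E
```

```text
t 49.95 p [ 499.7 -332.4   16.2] xax [ 0.161  0.987 -0.002] zax [ 0.004 -0.002 -1.   ] F [-0.2  0.3  0.1] w 21.3 q [-0.68  0.21  1.91  0.    1.02 -2.09]
{"slide":[1.7, -0.9, 23.2],"rotation":[0,0,0.03]}
```

>>> {"name": "play_rows", "arguments": {"rows": [{"slide": [1.4,0.3,12],"rotation": [0,0,0],"jaw": -0.5},{"slide": [0,0,10],"rotation": [0,0,0],"jaw": -0.5},{"slide": [0,0,0],"rotation": [0,0,0],"jaw": -0.5},{"slide": [0,0,0],"rotation": [0,0,0],"jaw": -0.5},{"slide": [0,0,0],"rotation": [0,0,0],"jaw": -0.5}]}}

```text
clock: 50.5
tool_pos: [0.4992, -0.3302, -0.0082]
orientation: [0.001, 0.762, 0.648, 0.001]
ft_force: [0.6, 0.5, 1.3]
grip_width: 0.0215
```

>>> {"name": "play_rows", "arguments": {"rows": [{"slide": [0,0,0],"rotation": [0,0,0],"jaw": -1},{"slide": [0,0,0],"rotation": [0,0,0],"jaw": -1},{"slide": [0,0,0],"rotation": [0,0,0],"jaw": -1}]}}

```text
clock: 50.8
tool_pos: [0.4992, -0.3302, -0.0078]
orientation: [0.001, 0.762, 0.648, 0.001]
ft_force: [-0.2, 0.5, 0.2]
grip_width: 0.0088
```

```bash
python3 - <<'E'
from h import *
st();shot('wrist','w41',(190,140,320,300))
E
```

```text
t 50.8 p [ 499.2 -330.2   -7.8] xax [0.161 0.987 0.   ] zax [ 0.002 -0.    -1.   ] F [-0.2  0.5  0.2] w 8.8 q [-0.67  0.24  1.92  0.    0.98 -2.08]
```

```bash
python3 - <<'E'
from h import *
plan([[495,-325,125],[535,-150,175],[619.4,-8.5,175]],[80.7,40,-5.7])
E
```

```text
t 50.85 p [ 499.2 -330.3   -7.7] xax [ 0.161  0.987 -0.   ] zax [ 0.002 -0.    -1.   ] F [ 0.9 -0.  -0.1] w 8.8 q [-0.67  0.24  1.92  0.    0.98 -2.08]
{"slide":[1.5, -1.7, -44.2],"rotation":[0,0,0.01]}
{"slide":[1.5, -1.6, -44.3],"rotation":[0,0,0.01]}
{"slide":[1.5, -1.7, -44.2],"rotation":[0,0,0.01]}
{"slide":[35.8, 2.2, -10.0],"rotation":[0,0,8.14]}
{"slide":[35.8, -2.8, -10.0],"rotation":[0,0,8.14]}
--
{"slide":[35.0, -7.9, -10.0],"rotation":[0,0,8.14]}
{"slide":[33.6, -12.8, -10.0],"rotation":[0,0,8.14]}
{"slide":[31.4, -17.4, -10.0],"rotation":[0,0,8.14]}
{"slide":[25.9, -9.0, -0.0],"rotation":[0,0,7.62]}
{"slide":[24.5, -12.4, -0.0],"rotation":[0,0,7.62]}
--
{"slide":[22.7, -15.5, -0.0],"rotation":[0,0,7.62]}
{"slide":[20.4, -18.4, -0.0],"rotation":[0,0,7.62]}
{"slide":[17.7, -21.0, -0.0],"rotation":[0,0,7.62]}
{"slide":[14.9, -23.1, -0.0],"rotation":[0,0,7.62]}
```

>>> {"name": "play_rows", "arguments": {"rows": [{"slide": [1.5,-1.7,-40],"rotation": [0,0,0],"jaw": -1},{"slide": [1.5,-1.7,-45],"rotation": [0,0,0],"jaw": -1},{"slide": [1.5,-1.7,-48],"rotation": [0,0,0],"jaw": -1},{"slide": [35.8,2.2,-10],"rotation": [0,0,8.1],"jaw": -1},{"slide": [35.8,-2.8,-10],"rotation": [0,0,8.1],"jaw": -1}]}}

```text
clock: 51.35
tool_pos: [0.5113, -0.2552, 0.1477]
orientation: [0.002, 0.848, 0.53, 0.001]
ft_force: [-0.4, 0.4, 0.0]
grip_width: 0.009
```

>>> {"name": "play_rows", "arguments": {"rows": [{"slide": [35,-7.9,-10],"rotation": [0,0,8.1],"jaw": -1},{"slide": [33.6,-12.8,-10],"rotation": [0,0,8.2],"jaw": -1},{"slide": [31.4,-17.4,-10],"rotation": [0,0,8.2],"jaw": -1},{"slide": [26,-9,0],"rotation": [0,0,7.6],"jaw": -1},{"slide": [24.5,-12.4,0],"rotation": [0,0,7.6],"jaw": -1}]}}

```text
clock: 51.85
tool_pos: [0.5627, -0.1013, 0.1756]
orientation: [0.001, 0.977, 0.213, 0.001]
ft_force: [0.3, 0.0, -0.4]
grip_width: 0.0087
```

>>> {"name": "play_rows", "arguments": {"rows": [{"slide": [22.7,-15.5,0],"rotation": [0,0,7.6],"jaw": -1},{"slide": [20.4,-18.4,0],"rotation": [0,0,7.6],"jaw": -1},{"slide": [17.7,-21,0],"rotation": [0,0,7.6],"jaw": -1},{"slide": [15,-23,0],"rotation": [0,0,7.7],"jaw": -1},{"slide": [0,0,0],"rotation": [0,0,0],"jaw": -1}]}}

```text
clock: 52.35
tool_pos: [0.6193, -0.0058, 0.1748]
orientation: [-0.0, 0.999, -0.048, 0.0]
ft_force: [0.0, 0.0, -0.1]
grip_width: 0.0086
```

>>> {"name": "play_rows", "arguments": {"rows": [{"slide": [0,0,0],"rotation": [0,0,0],"jaw": -1},{"slide": [0,0,0],"rotation": [0,0,0],"jaw": -1},{"slide": [0,0,0],"rotation": [0,0,0],"jaw": -1},{"slide": [0,0,0],"rotation": [0,0,0],"jaw": -1}]}}

```text
clock: 52.75
tool_pos: [0.6186, -0.0091, 0.1757]
orientation: [0.0, 0.999, -0.05, 0.001]
ft_force: [0.7, -0.4, -0.8]
grip_width: 0.0089
```

```bash
python3 - <<'E'
from h import *
plan([619.4,-8.5,125],-5.7);shot('wrist','w42')
E
```

```text
t 52.75 p [618.6  -9.1 175.7] xax [ 0.995 -0.1    0.002] zax [ 0.002 -0.001 -1.   ] F [ 0.7 -0.4 -0.8] w 8.9 q [-0.1   0.08  1.76 -0.    1.3  -0.  ]
{"slide":[0.4, -0.4, 25.3],"rotation":[0,0,-0.01]}
{"slide":[0.4, -0.3, 25.4],"rotation":[0,0,-0.01]}
```

Aligned: tub1's rim is centred at u≈401 and the lid at u≈402. Next I lower it.

>>> {"name": "play_rows", "arguments": {"rows": [{"slide": [0,-0.3,25],"rotation": [0,0,0],"jaw": -1},{"slide": [0,-0.3,25],"rotation": [0,0,0],"jaw": -1},{"slide": [0,0,0],"rotation": [0,0,0],"jaw": -1},{"slide": [0,0,0],"rotation": [0,0,0],"jaw": -1},{"slide": [0,0,0],"rotation": [0,0,0],"jaw": -1}]}}

```text
clock: 53.3
tool_pos: [0.6201, -0.008, 0.1275]
orientation: [0.0, 0.999, -0.05, 0.002]
ft_force: [0.8, 0.1, 0.3]
grip_width: 0.0087
```

>>> {"name": "play_rows", "arguments": {"rows": [{"slide": [0,0,0],"rotation": [0,0,0],"jaw": -1},{"slide": [0,0,0],"rotation": [0,0,0],"jaw": -1},{"slide": [0,0,0],"rotation": [0,0,0],"jaw": -1}]}}

```text
clock: 53.6
tool_pos: [0.6195, -0.0078, 0.1265]
orientation: [0.0, 0.999, -0.049, 0.002]
ft_force: [-0.0, 0.7, 0.1]
grip_width: 0.0089
```

```bash
python3 - <<'E'
from h import *
plan([619.4,-8.5,100],-5.7);f=shot('wrist','w43',(190,90,320,250))
s=get_state();p=np.array(s['tool_pos'])
print([np.round(proj(f,(.6194+a*.1-b*.995,-.0089+a*.995+b*.1,.103)),1) for a in(-.0435,.0435) for b in (-.0285,.0285)])
print('lid pred',[np.round(proj(f,(p[0]+a*.1-b*.995,p[1]-.0004+a*.995+b*.1,p[2]+.0078+.011)),1) for a in(-.0445,.0445) for b in (-.0295,.0295)])
E
```

```text
t 53.6 p [619.5  -7.8 126.5] xax [ 0.995 -0.099  0.003] zax [ 0.003 -0.001 -1.   ] F [-0.   0.7  0.1] w 8.9 q [-0.1   0.12  1.8  -0.    1.22 -0.  ]
{"slide":[0.0, 0.7, 26.5],"rotation":[0,0,0.03]}
[array([298.5, 280.1]), array([213.5, 280.2]), array([304.6, 151.6]), array([207.6, 151.5])]
lid pred [array([310. , 324.3]), array([201.7, 324.5]), array([319.9, 164.7]), array([191.8, 164.6])]
```

>>> {"name": "play_rows", "arguments": {"rows": [{"slide": [-0.5,1,10],"rotation": [0,0,0],"jaw": -1},{"slide": [0,0,10],"rotation": [0,0,0],"jaw": -1},{"slide": [0,0,5],"rotation": [0,0,0],"jaw": -1},{"slide": [0,0,0],"rotation": [0,0,0],"jaw": -1},{"slide": [0,0,0],"rotation": [0,0,0],"jaw": -1}]}}

```text
clock: 54.15
tool_pos: [0.6182, -0.0088, 0.1001]
orientation: [0.0, 0.999, -0.049, 0.001]
ft_force: [0.0, -0.3, 0.2]
grip_width: 0.0089
```

>>> {"name": "play_rows", "arguments": {"rows": [{"slide": [0,0,2],"rotation": [0,0,0],"jaw": -1},{"slide": [0,0,0],"rotation": [0,0,0],"jaw": -1},{"slide": [0,0,2],"rotation": [0,0,0],"jaw": -1},{"slide": [0,0,0],"rotation": [0,0,0],"jaw": -1}]}}

```text
clock: 54.55
tool_pos: [0.6192, -0.0087, 0.0973]
orientation: [0.0, 0.999, -0.049, 0.002]
ft_force: [0.1, -0.9, 2.1]
grip_width: 0.0088
```

>>> {"name": "play_rows", "arguments": {"rows": [{"slide": [0,0,2],"rotation": [0,0,0],"jaw": -1},{"slide": [0,0,0],"rotation": [0,0,0],"jaw": -1},{"slide": [0,0,2],"rotation": [0,0,0],"jaw": -1},{"slide": [0,0,0],"rotation": [0,0,0],"jaw": -1}]}}

```text
clock: 54.95
tool_pos: [0.6182, -0.0087, 0.092]
orientation: [0.0, 0.999, -0.049, 0.001]
ft_force: [1.4, -0.4, -0.1]
grip_width: 0.0088
```

>>> {"name": "play_rows", "arguments": {"rows": [{"slide": [0,0,1.5],"rotation": [0,0,0],"jaw": -1},{"slide": [0,0,0],"rotation": [0,0,0],"jaw": -1},{"slide": [0,0,1.5],"rotation": [0,0,0],"jaw": -1},{"slide": [0,0,0],"rotation": [0,0,0],"jaw": -1}]}}

```text
clock: 55.35
tool_pos: [0.6182, -0.0086, 0.0893]
orientation: [0.0, 0.999, -0.049, 0.001]
ft_force: [0.1, 0.6, -0.5]
grip_width: 0.009
```

>>> {"name": "play_rows", "arguments": {"rows": [{"slide": [0,0,1.5],"rotation": [0,0,0],"jaw": -1},{"slide": [0,0,0],"rotation": [0,0,0],"jaw": -1},{"slide": [0,0,1.5],"rotation": [0,0,0],"jaw": -1},{"slide": [0,0,0],"rotation": [0,0,0],"jaw": -1}]}}

```text
clock: 55.75
tool_pos: [0.6185, -0.0087, 0.0893]
orientation: [0.0, 0.999, -0.049, 0.001]
ft_force: [-6.9, -0.0, 12.8]
grip_width: 0.0091
```

>>> {"name": "play_rows", "arguments": {"rows": [{"slide": [0,0,-4],"rotation": [0,0,0],"jaw": -1},{"slide": [0,0,0],"rotation": [0,0,0],"jaw": -0.5},{"slide": [0,0,0],"rotation": [0,0,0],"jaw": -0.3},{"slide": [0,0,-10],"rotation": [0,0,0],"jaw": -0.3},{"slide": [0,0,-40],"rotation": [0,0,0],"jaw": -0.3}]}}

```text
clock: 56.25
tool_pos: [0.6146, -0.0083, 0.1356]
orientation: [-0.0, 0.999, -0.049, -0.004]
ft_force: [0.3, 0.1, -0.4]
grip_width: 0.0297
```

>>> {"name": "play_rows", "arguments": {"rows": [{"slide": [0,0,-50],"rotation": [0,0,0],"jaw": 0.5},{"slide": [0,0,0],"rotation": [0,0,0],"jaw": 1},{"slide": [0,0,0],"rotation": [0,0,0],"jaw": 1},{"slide": [0,0,0],"rotation": [0,0,0],"jaw": 1},{"slide": [0,0,0],"rotation": [0,0,0],"jaw": 1}]}}

```text
clock: 56.75
tool_pos: [0.6172, -0.0086, 0.1886]
orientation: [0.0, 0.999, -0.049, -0.001]
ft_force: [0.4, 0.5, 0.3]
grip_width: 0.0852
```

```bash
python3 - <<'E'
from h import *
f=shot('wrist','w44');save(f,'w44c',(200,90,320,260));f=shot('side','s44',(110,90,270,240))
plan([[470,60,200],[454,158,180]],[30,82])
E
```

```text
t 56.85 p [617.4  -8.6 188.8] xax [ 0.995 -0.099 -0.001] zax [-0.001 -0.    -1.   ] F [-0.4  0.2 -1.2] w 85.4 q [-0.1   0.07  1.75 -0.    1.32 -0.  ]
{"slide":[-30.7, -10.7, -2.2],"rotation":[0,0,-7.13]}
{"slide":[-29.1, -14.5, -2.3],"rotation":[0,0,-7.13]}
{"slide":[-27.1, -18.0, -2.2],"rotation":[0,0,-7.13]}
{"slide":[-24.7, -21.2, -2.3],"rotation":[0,0,-7.13]}
{"slide":[-21.8, -24.1, -2.2],"rotation":[0,0,-7.13]}
--
{"slide":[5.0, -13.3, 2.9],"rotation":[0,0,-7.43]}
{"slide":[6.7, -12.5, 2.8],"rotation":[0,0,-7.43]}
{"slide":[8.2, -11.5, 2.9],"rotation":[0,0,-7.43]}
{"slide":[9.7, -10.4, 2.8],"rotation":[0,0,-7.43]}
{"slide":[10.9, -9.0, 2.9],"rotation":[0,0,-7.43]}
--
{"slide":[12.0, -7.6, 2.8],"rotation":[0,0,-7.43]}
{"slide":[12.9, -5.9, 2.9],"rotation":[0,0,-7.43]}
```

>>> {"name": "play_rows", "arguments": {"rows": [{"slide": [-30.7,-10.7,0],"rotation": [0,0,-7.1],"jaw": 1},{"slide": [-29,-14.5,0],"rotation": [0,0,-7.1],"jaw": 1},{"slide": [-27,-18,0],"rotation": [0,0,-7.1],"jaw": 1},{"slide": [-24.7,-21,0],"rotation": [0,0,-7.1],"jaw": 1},{"slide": [-21.8,-24,0],"rotation": [0,0,-7.1],"jaw": 1}]}}

```text
clock: 57.35
tool_pos: [0.4696, 0.0603, 0.1893]
orientation: [0.0, 0.966, 0.26, 0.0]
ft_force: [-0.5, 1.0, -0.4]
grip_width: 0.0854
```

>>> {"name": "play_rows", "arguments": {"rows": [{"slide": [5,-13.3,1],"rotation": [0,0,-7.5],"jaw": 1},{"slide": [6.7,-12.5,1],"rotation": [0,0,-7.5],"jaw": 1},{"slide": [8.2,-11.5,1],"rotation": [0,0,-7.5],"jaw": 1},{"slide": [9.7,-10.4,1],"rotation": [0,0,-7.5],"jaw": 1},{"slide": [11,-9,1],"rotation": [0,0,-7.5],"jaw": 1}]}}

```text
clock: 57.85
tool_pos: [0.4593, 0.1304, 0.1844]
orientation: [0.0, 0.831, 0.557, 0.0]
ft_force: [-0.3, -0.3, 0.5]
grip_width: 0.0855
```

>>> {"name": "play_rows", "arguments": {"rows": [{"slide": [12,-7.6,1],"rotation": [0,0,-7.5],"jaw": 1},{"slide": [13,-6,1],"rotation": [0,0,-7.4],"jaw": 1},{"slide": [0,0,0],"rotation": [0,0,0],"jaw": 1},{"slide": [0,0,0],"rotation": [0,0,0],"jaw": 1},{"slide": [0,0,0],"rotation": [0,0,0],"jaw": 1}]}}

```text
clock: 58.35
tool_pos: [0.4551, 0.1575, 0.1829]
orientation: [0.001, 0.754, 0.657, 0.0]
ft_force: [-0.5, -0.4, -0.4]
grip_width: 0.0856
```

```bash
python3 - <<'E'
from h import *
st();f=shot('wrist','w45');save(f,'w45c',(200,90,320,230))
E
```

```text
t 58.35 p [455.1 157.5 182.9] xax [ 0.137  0.991 -0.001] zax [ 0.002 -0.001 -1.   ] F [-0.5 -0.4 -0.4] w 85.6 q [ 0.22 -0.24  2.05 -0.    1.33 -1.21]
```

```bash
python3 - <<'E'
from h import *
a=fitrect(load('w45'),[(221.7,113.1),(294,113.1),(290.7,212.3),(224.9,212.3)],.1,.068,.036,-8)
plan([a[0]*1000,a[1]*1000,25],np.degrees(a[2])+90)
print('lid0');fitrect(load('w45'),[(50,140.5),(110,115),(154.5,201.5),(99.5,223)],.102,.070,.011,13)
E
```

```text
xy [449.8 158.5] th -7.9 res mm [ 0.2  0.1  0.2 -0.2 -0.3 -0.2 -0.2  0.2] sides [ 68.3 100.4  68.4 100.5]
t 58.4 p [455.2 157.4 183. ] xax [ 0.137  0.991 -0.001] zax [ 0.002 -0.001 -1.   ] F [-0.7  0.5  0.2] w 85.4 q [ 0.22 -0.24  2.05 -0.    1.33 -1.21]
{"slide":[0.1, -1.4, 39.5],"rotation":[0,0,-0.0]}
{"slide":[0.0, -1.3, 39.5],"rotation":[0,0,-0.0]}
{"slide":[0.1, -1.4, 39.5],"rotation":[0,0,-0.0]}
{"slide":[0.1, -1.4, 39.5],"rotation":[0,0,-0.0]}
lid0
xy [440.2  -7.7] th 13.7 res mm [-0.6  0.6 -0.5 -0.9  0.7  0.1  0.4  0.2] sides [ 71.5 100.6  70.1 101.1]
```

>>> {"name": "play_rows", "arguments": {"rows": [{"slide": [0,-1.4,45],"rotation": [0,0,0],"jaw": 1},{"slide": [0,-1.4,45],"rotation": [0,0,0],"jaw": 1},{"slide": [0,-1.4,40],"rotation": [0,0,0],"jaw": 1},{"slide": [0,-1.3,15],"rotation": [0,0,0],"jaw": 1},{"slide": [0,0,0],"rotation": [0,0,0],"jaw": 1}]}}

```text
clock: 58.9
tool_pos: [0.4473, 0.1575, 0.0349]
orientation: [-0.001, 0.754, 0.657, -0.002]
ft_force: [-0.2, -0.3, 0.9]
grip_width: 0.0851
```

>>> {"name": "play_rows", "arguments": {"rows": [{"slide": [0,0,0],"rotation": [0,0,0],"jaw": 1},{"slide": [0,0,0],"rotation": [0,0,0],"jaw": 1},{"slide": [0,0,0],"rotation": [0,0,0],"jaw": 1},{"slide": [0,0,0],"rotation": [0,0,0],"jaw": 1}]}}

```text
clock: 59.3
tool_pos: [0.451, 0.1589, 0.0396]
orientation: [0.001, 0.753, 0.658, 0.002]
ft_force: [0.2, -0.3, 0.3]
grip_width: 0.0858
```

```bash
python3 - <<'E'
from h import *
plan([449.8,158.5,-10],82.1);f=shot('wrist','w46')
E
```

```text
t 59.3 p [451.  158.9  39.6] xax [0.135 0.991 0.001] zax [ 0.005  0.    -1.   ] F [ 0.2 -0.3  0.3] w 85.8 q [ 0.23 -0.08  2.17 -0.    1.05 -1.21]
{"slide":[-0.3, -0.6, 24.8],"rotation":[0,0,0.06]}
{"slide":[-0.2, -0.6, 24.8],"rotation":[0,0,0.06]}
```

>>> {"name": "play_rows", "arguments": {"rows": [{"slide": [-0.3,-0.3,25],"rotation": [0,0,0],"jaw": 1},{"slide": [0,0,15],"rotation": [0,0,0],"jaw": 1},{"slide": [0,0,9],"rotation": [0,0,0],"jaw": 1},{"slide": [0,0,0],"rotation": [0,0,0],"jaw": 1},{"slide": [0,0,0],"rotation": [0,0,0],"jaw": 1}]}}

```text
clock: 59.85
tool_pos: [0.4502, 0.1585, -0.0103]
orientation: [0.001, 0.753, 0.658, 0.001]
ft_force: [0.4, -0.6, 0.6]
grip_width: 0.0855
```

>>> {"name": "play_rows", "arguments": {"rows": [{"slide": [0,0,0],"rotation": [0,0,0],"jaw": 0.2},{"slide": [0,0,0],"rotation": [0,0,0],"jaw": 0.2},{"slide": [0,0,0],"rotation": [0,0,0],"jaw": 0.2},{"slide": [0,0,0],"rotation": [0,0,0],"jaw": 0.2}], "force": 60}}

```text
clock: 60.25
tool_pos: [0.4511, 0.1587, -0.0093]
orientation: [0.002, 0.753, 0.658, 0.002]
ft_force: [-0.8, 0.4, 5.6]
grip_width: 0.067
```

```bash
python3 - <<'E'
from h import *
st();shot('wrist','w47');shot('side','s47',(150,110,300,270))
E
```

```text
t 60.25 p [451.1 158.7  -9.3] xax [0.135 0.991 0.001] zax [ 0.005 -0.    -1.   ] F [-0.8  0.4  5.6] w 67.0 q [ 0.23 -0.    2.19 -0.    0.95 -1.21]
```

>>> {"name": "play_rows", "arguments": {"rows": [{"slide": [0,0,-10],"rotation": [0,0,0],"jaw": 0.2},{"slide": [0,0,-30],"rotation": [0,0,0],"jaw": 0.2},{"slide": [0,0,-45],"rotation": [0,0,0],"jaw": 0.2},{"slide": [0,0,-45],"rotation": [0,0,0],"jaw": 0.2},{"slide": [0,0,0],"rotation": [0,0,0],"jaw": 0.2}]}}

```text
clock: 60.85
tool_pos: [0.4539, 0.1596, 0.1268]
orientation: [0.004, 0.753, 0.658, 0.007]
ft_force: [1.8, 0.4, -1.3]
grip_width: 0.0666
```

```bash
python3 - <<'E'
from h import *
plan([[495,-100,121],[607,-128,121]],[10,-5.8],start=([450.5,158.5,121],82.1))
E
```

```text
t 60.85 p [453.9 159.6 126.8] xax [0.135 0.991 0.005] zax [ 0.015  0.003 -1.   ] F [ 1.8  0.4 -1.3] w 66.6 q [ 0.23 -0.2   2.11 -0.    1.21 -1.21]
{"slide":[-27.8, 8.8, -0.0],"rotation":[0,0,8.01]}
{"slide":[-26.2, 12.7, -0.0],"rotation":[0,0,8.01]}
{"slide":[-24.3, 16.1, -0.0],"rotation":[0,0,8.01]}
{"slide":[-21.7, 19.4, -0.0],"rotation":[0,0,8.01]}
{"slide":[-18.9, 22.3, -0.0],"rotation":[0,0,8.01]}
--
{"slide":[-15.6, 24.6, -0.0],"rotation":[0,0,8.01]}
{"slide":[-11.9, 26.6, -0.0],"rotation":[0,0,8.01]}
{"slide":[-8.2, 27.9, -0.0],"rotation":[0,0,8.01]}
{"slide":[-4.2, 28.9, -0.0],"rotation":[0,0,8.01]}
{"slide":[35.1, 15.7, -0.0],"rotation":[0,0,5.27]}
--
{"slide":[36.5, 12.4, -0.0],"rotation":[0,0,5.27]}
{"slide":[37.4, 8.9, -0.0],"rotation":[0,0,5.27]}
```

>>> {"name": "play_rows", "arguments": {"rows": [{"slide": [-28,9,0],"rotation": [0,0,8],"jaw": 0.2},{"slide": [-26,12.7,0],"rotation": [0,0,8],"jaw": 0.2},{"slide": [-24.3,16,0],"rotation": [0,0,8],"jaw": 0.2},{"slide": [-21.7,19.4,0],"rotation": [0,0,8],"jaw": 0.2},{"slide": [-19,22.3,0],"rotation": [0,0,8],"jaw": 0.2}]}}

```text
clock: 61.35
tool_pos: [0.4735, 0.0138, 0.118]
orientation: [0.0, 0.934, 0.358, -0.0]
ft_force: [0.3, -0.1, -1.8]
grip_width: 0.0666
```

>>> {"name": "play_rows", "arguments": {"rows": [{"slide": [-15.6,24.6,0],"rotation": [0,0,8],"jaw": 0.2},{"slide": [-12,26.6,0],"rotation": [0,0,8],"jaw": 0.2},{"slide": [-8.2,28,0],"rotation": [0,0,8],"jaw": 0.2},{"slide": [-4.2,29,0],"rotation": [0,0,8],"jaw": 0.2},{"slide": [35,15.7,0],"rotation": [0,0,5.3],"jaw": 0.2}]}}

```text
clock: 61.85
tool_pos: [0.5287, -0.1113, 0.1173]
orientation: [-0.0, 0.999, 0.039, -0.002]
ft_force: [0.3, 0.7, -2.0]
grip_width: 0.0665
```

>>> {"name": "play_rows", "arguments": {"rows": [{"slide": [36.5,12.4,0],"rotation": [0,0,5.3],"jaw": 0.2},{"slide": [37.4,9,0],"rotation": [0,0,5.3],"jaw": 0.2},{"slide": [0,0,0],"rotation": [0,0,0],"jaw": 0.2},{"slide": [0,0,0],"rotation": [0,0,0],"jaw": 0.2},{"slide": [0,0,0],"rotation": [0,0,0],"jaw": 0.2}]}}

```text
clock: 62.35
tool_pos: [0.6053, -0.1274, 0.1184]
orientation: [-0.0, 0.999, -0.049, -0.0]
ft_force: [0.2, -0.3, -2.9]
grip_width: 0.0667
```

```bash
python3 - <<'E'
from h import *
shot('wrist','w48')
plan([607,-128,60],-5.8)
E
```

```text
t 62.4 p [ 605.3 -127.4  118.9] xax [ 0.995 -0.098  0.   ] zax [ 0.  0. -1.] F [ 1.  -0.2 -3.1] w 66.7 q [-0.29  0.13  1.81  0.    1.21 -0.2 ]
{"slide":[0.9, 0.2, 29.4],"rotation":[0,0,0.08]}
{"slide":[0.8, 0.2, 29.5],"rotation":[0,0,0.08]}
```

>>> {"name": "play_rows", "arguments": {"rows": [{"slide": [0.5,0.2,29],"rotation": [0,0,0],"jaw": 0.2},{"slide": [0.5,0.2,29],"rotation": [0,0,0],"jaw": 0.2},{"slide": [0,0,0],"rotation": [0,0,0],"jaw": 0.2},{"slide": [0,0,0],"rotation": [0,0,0],"jaw": 0.2},{"slide": [0,0,0],"rotation": [0,0,0],"jaw": 0.2}]}}

```text
clock: 62.9
tool_pos: [0.6089, -0.1287, 0.0639]
orientation: [0.001, 0.999, -0.049, 0.003]
ft_force: [0.5, 0.4, -2.2]
grip_width: 0.0666
```

>>> {"name": "play_rows", "arguments": {"rows": [{"slide": [0,0,0],"rotation": [0,0,0],"jaw": 0.2},{"slide": [0,0,0],"rotation": [0,0,0],"jaw": 0.2}]}}

```text
clock: 63.1
tool_pos: [0.6088, -0.1288, 0.0634]
orientation: [0.001, 0.999, -0.049, 0.002]
ft_force: [-0.8, -0.5, -2.7]
grip_width: 0.0667
```

```bash
python3 - <<'E'
from h import *
f=shot('wrist','w49');shot('side','s49',(150,80,300,240))
plan([607,-128,36],-5.8)
E
```

```text
t 63.2 p [ 608.4 -128.6   62.7] xax [ 0.995 -0.099  0.004] zax [ 0.004 -0.001 -1.   ] F [ 0.9  0.3 -3.2] w 66.3 q [-0.29  0.19  1.83  0.    1.11 -0.2 ]
{"slide":[-1.5, -0.5, 26.7],"rotation":[0,0,0.13]}
```

>>> {"name": "play_rows", "arguments": {"rows": [{"slide": [-1.8,-0.3,10],"rotation": [0,0,0],"jaw": 0.2},{"slide": [0,0,10],"rotation": [0,0,0],"jaw": 0.2},{"slide": [0,0,2],"rotation": [0,0,0],"jaw": 0.2},{"slide": [0,0,0],"rotation": [0,0,0],"jaw": 0.2},{"slide": [0,0,0],"rotation": [0,0,0],"jaw": 0.2}]}}

```text
clock: 63.7
tool_pos: [0.6062, -0.128, 0.0394]
orientation: [0.0, 0.999, -0.049, 0.001]
ft_force: [0.2, 0.3, -2.9]
grip_width: 0.0668
```

>>> {"name": "play_rows", "arguments": {"rows": [{"slide": [0,0,2],"rotation": [0,0,0],"jaw": 0.2},{"slide": [0,0,1],"rotation": [0,0,0],"jaw": 0.2},{"slide": [0,0,1],"rotation": [0,0,0],"jaw": 0.2},{"slide": [0,0,0],"rotation": [0,0,0],"jaw": 0.2},{"slide": [0,0,0],"rotation": [0,0,0],"jaw": 0.2}]}}

```text
clock: 64.2
tool_pos: [0.6063, -0.128, 0.0359]
orientation: [0.0, 0.999, -0.049, 0.001]
ft_force: [0.5, 0.9, -1.1]
grip_width: 0.0668
```

>>> {"name": "play_rows", "arguments": {"rows": [{"slide": [0,0,1],"rotation": [0,0,0],"jaw": 0.2},{"slide": [0,0,0],"rotation": [0,0,0],"jaw": 0.2},{"slide": [0,0,0],"rotation": [0,0,0],"jaw": 0.2}]}}

```text
clock: 64.5
tool_pos: [0.6064, -0.128, 0.0357]
orientation: [0.0, 0.999, -0.049, 0.001]
ft_force: [-3.1, 2.1, 6.1]
grip_width: 0.0667
```

Seated. Release.

>>> {"name": "play_rows", "arguments": {"rows": [{"slide": [0,0,-0.5],"rotation": [0,0,0],"jaw": 1},{"slide": [0,0,0],"rotation": [0,0,0],"jaw": 1},{"slide": [0,0,-10],"rotation": [0,0,0],"jaw": 1},{"slide": [0,0,-40],"rotation": [0,0,0],"jaw": 1},{"slide": [0,0,-50],"rotation": [0,0,0],"jaw": 1}]}}

```text
clock: 65.0
tool_pos: [0.604, -0.1274, 0.1337]
orientation: [-0.0, 0.999, -0.049, -0.002]
ft_force: [1.3, -0.9, -0.5]
grip_width: 0.0856
```

>>> {"name": "play_rows", "arguments": {"rows": [{"slide": [0,0,-30],"rotation": [0,0,0],"jaw": -0.3},{"slide": [0,0,0],"rotation": [0,0,0],"jaw": -0.3},{"slide": [0,0,0],"rotation": [0,0,0],"jaw": -0.3}]}}

```text
clock: 65.3
tool_pos: [0.6065, -0.1282, 0.1667]
orientation: [0.001, 0.999, -0.049, 0.002]
ft_force: [0.9, 0.3, -0.6]
grip_width: 0.0439
```

```bash
python3 - <<'E'
from h import *
st(); shot('wrist','t0_placed'); shot('top','t0_top')
E
```

```text
t 65.3 p [ 606.5 -128.2  166.7] xax [ 0.995 -0.099  0.005] zax [ 0.005 -0.001 -1.   ] F [ 0.9  0.3 -0.6] w 43.9 q [-0.29  0.09  1.77  0.    1.28 -0.2 ]
```

View pics/t0_placed.png

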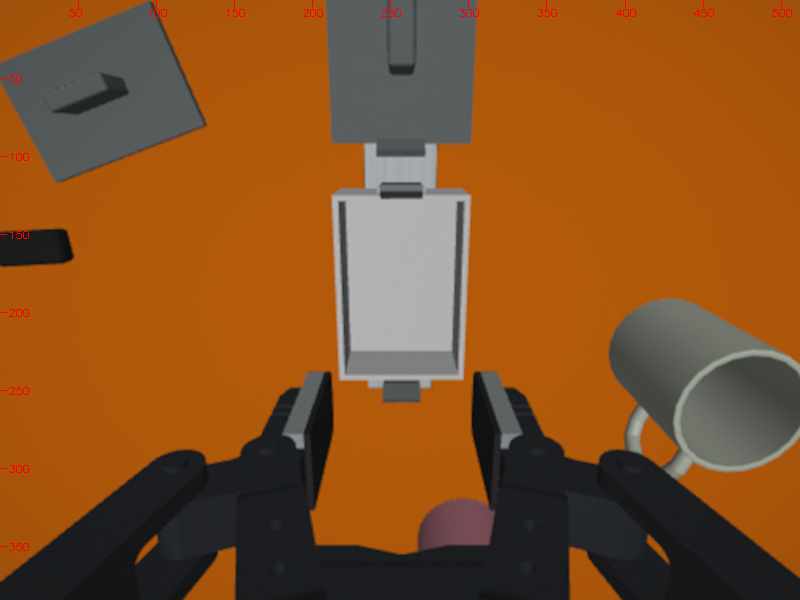

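View pics/t0_top.png

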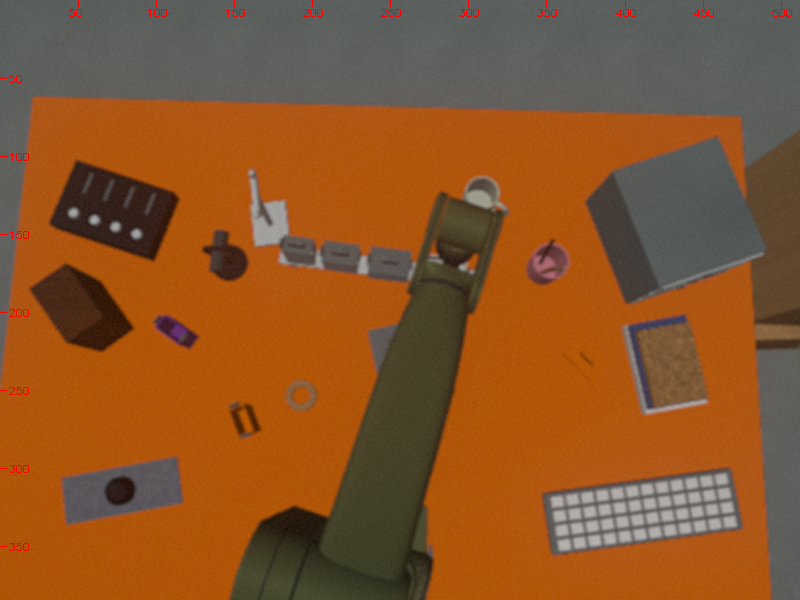

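```bash
sed -n 1,80p h.py
```

```text
from rig import *
import numpy as np, cv2
from scipy.spatial.transform import Rotation as Ro
def st():
    s=get_state(); q=s['orientation']; R=Ro.from_quat([q[1],q[2],q[3],q[0]]).as_matrix()
    print('t',round(s['clock'],2),'p',np.round(np.array(s['tool_pos'])*1000,1),'xax',np.round(R[:,0],3),'zax',np.round(R[:,2],3),'F',np.round(s['ft_force'],1),'w',round(s['grip_width']*1000,1),'q',np.round(s['qpos'],2))
    return s,R
def shot(n,name,crop=None,k=None):
    f=grab_frame(n); np.savez('pics/'+name+'.npz',**{a:np.array(f[a]) for a in('color','K','R','t')})
    save(f,name,crop); return f
def load(name):
    return dict(np.load('pics/'+name+'.npz'))
def save(f,name,crop=None):
    im=f['color'][:,:,::-1]
    x0,y0=0,0
    if crop: x0,y0,x1,y1=crop; im=im[y0:y1,x0:x1]
    s=min(800/im.shape[1],600/im.shape[0]); im=cv2.resize(im,None,fx=s,fy=s,interpolation=cv2.INTER_CUBIC)
    im=im.copy()
    h,w=f['color'].shape[:2]; cr=crop or (0,0,w,h)
    step=50 if (cr[2]-cr[0])>300 else (20 if cr[2]-cr[0]>120 else 10)
    for u in range((cr[0]//step+1)*step,cr[2],step):
        cv2.line(im,(int
[... 1806 characters left out ...]
orners any order; L along th dir. returns x,y(mm),th(deg),rms px. fits pts to corners in order of angle"""
    P=np.array([ray(f,u,v,z)[:2] for u,v in uv]); c=P.mean(0)
    t=np.radians(th0); cs=np.array([[1,1],[1,-1],[-1,-1],[-1,1]])*np.array([L,W])/2
    def w(a,cc): 
        r=np.array([[np.cos(a),-np.sin(a)],[np.sin(a),np.cos(a)]]); return (r@cs.T).T+cc
    M=w(t,c); idx=[int(np.argmin(np.linalg.norm(M-p,axis=1))) for p in P]
    r=least_squares(lambda q:(w(q[2],q[:2])[idx]-P).ravel(),[c[0],c[1],t])
    d=np.linalg.norm(P-P[[1,2,3,0]],axis=1)
    print('xy',np.round(r.x[:2]*1000,1),'th',round(np.degrees(r.x[2]),1),'res mm',np.round(r.fun*1000,1),'sides',np.round(d*1000,1))
    return r.x
```

View pics/t0_crop.png

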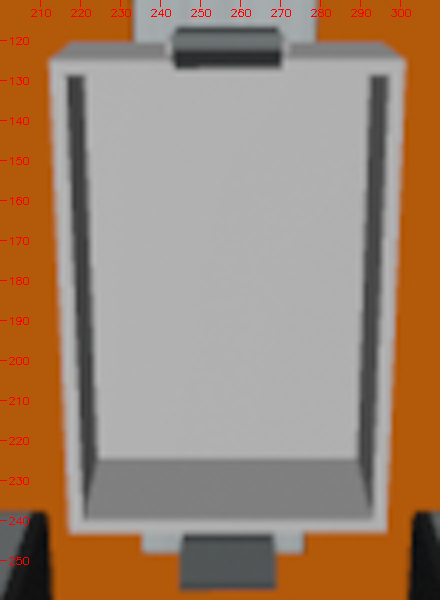

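```bash
python3 - <<'E'
from h import *
f=load('t0_placed')
fitrect(f,[(212,125),(301.5,125),(297,243),(217,243)],.100,.068,.081,84)
for u,v in [(233.5,115),(278.5,115),(235.5,245),(276,245)]: print(np.round(ray(f,u,v,.045)*1000,1))
s=1.5625
fitrect(f,[(0/s,65/s),(152/s,2/s),(205/s,125/s),(57/s,181/s)],.102,.070,.011,14)
print('path'); plan([[500,-60,180],[442,-12,150]],[-40,-76.5])
E
```

```text
xy [ 607.6 -126.9] th 84.4 res mm [ 0.3 -0.1 -0.2  0.1 -0.5  0.2  0.4 -0.2] sides [ 68.5 100.   68.8  99.9]
[592.9 -70.4  45. ]
[631.8 -74.2  45. ]
[ 579.8 -194.8   45. ]
[ 619.6 -198.9   45. ]
xy [442.4  -9.3] th 12.9 res mm [-2.7  0.7  1.1  0.4  1.3 -0.8  0.3 -0.3] sides [ 98.4  68.9 101.1  68.5]
path
t 65.4 p [ 604.9 -127.7  163.5] xax [ 0.995 -0.099 -0.   ] zax [-0.  0. -1.] F [-0.8 -0.2 -0.8] w 30.4 q [-0.29  0.09  1.77  0.    1.28 -0.2 ]
{"slide":[-22.2, -11.4, -3.3],"rotation":[0,0,6.87]}
{"slide":[-23.4, -8.6, -3.3],"rotation":[0,0,6.87]}
{"slide":[-24.3, -5.8, -3.3],"rotation":[0,0,6.87]}
{"slide":[-24.8, -2.9, -3.3],"rotation":[0,0,6.87]}
{"slide":[-25.0, 0.2, -3.3],"rotation":[0,0,6.87]}
--
{"slide":[-15.1, 0.1, 6.0],"rotation":[0,0,7.3]}
{"slide":[-14.9, 2.0, 6.0],"rotation":[0,0,7.3]}
{"slide":[-14.5, 3.9, 6.0],"rotation":[0,0,7.3]}
{"slide":[-14.0, 5.7, 6.0],"rotation":[0,0,7.3]}
{"slide":[-13.0, 7.4, 6.0],"rotation":[0,0,7.3]}
```

>>> {"name": "play_rows", "arguments": {"rows": [{"slide": [-22.2,-11.4,-3.3],"rotation": [0,0,6.87],"jaw": -0.5},{"slide": [-23.4,-8.6,-3.3],"rotation": [0,0,6.87],"jaw": -0.5},{"slide": [-24.3,-5.8,-3.3],"rotation": [0,0,6.87],"jaw": -0.5},{"slide": [-24.8,-2.9,-3.3],"rotation": [0,0,6.87],"jaw": -0.5},{"slide": [-25.0,0.2,-3.3],"rotation": [0,0,6.87],"jaw": -0.5}]}}

```text
clock: 65.9
tool_pos: [0.4988, -0.0595, 0.179]
orientation: [0.0, 0.939, -0.345, -0.001]
ft_force: [-0.8, -0.5, 0.7]
grip_width: 0.0211
```

>>> {"name": "play_rows", "arguments": {"rows": [{"slide": [-15.1,0.1,6],"rotation": [0,0,7.3],"jaw": -0.5},{"slide": [-14.9,2.0,6],"rotation": [0,0,7.3],"jaw": -0.5},{"slide": [-14.5,3.9,6],"rotation": [0,0,7.3],"jaw": -0.5},{"slide": [-14.0,5.7,6],"rotation": [0,0,7.3],"jaw": -0.5},{"slide": [-13.0,7.4,6],"rotation": [0,0,7.3],"jaw": -0.5}]}}

```text
clock: 66.4
tool_pos: [0.4412, -0.0118, 0.1487]
orientation: [0.001, 0.784, -0.621, -0.001]
ft_force: [0.3, -0.3, 0.0]
grip_width: 0.0212
```

>>> {"name": "play_rows", "arguments": {"rows": [{"slide": [0,0,0],"rotation": [0,0,0],"jaw": -0.5},{"slide": [0,0,0],"rotation": [0,0,0],"jaw": -0.5},{"slide": [0,0,0],"rotation": [0,0,0],"jaw": -0.5}]}}

```text
clock: 66.7
tool_pos: [0.4434, -0.0126, 0.1511]
orientation: [-0.0, 0.786, -0.619, 0.001]
ft_force: [0.2, -0.2, 0.5]
grip_width: 0.0215
```

```bash
python3 - <<'E'
from h import *
st(); shot('wrist','l0_app')
E
```

```text
t 66.7 p [443.4 -12.6 151.1] xax [ 0.235 -0.972  0.001] zax [ 0.002 -0.001 -1.   ] F [ 0.2 -0.2  0.5] w 21.5 q [-0.15 -0.31  2.16 -0.    1.29  1.18]
```

View pics/l0_app.png

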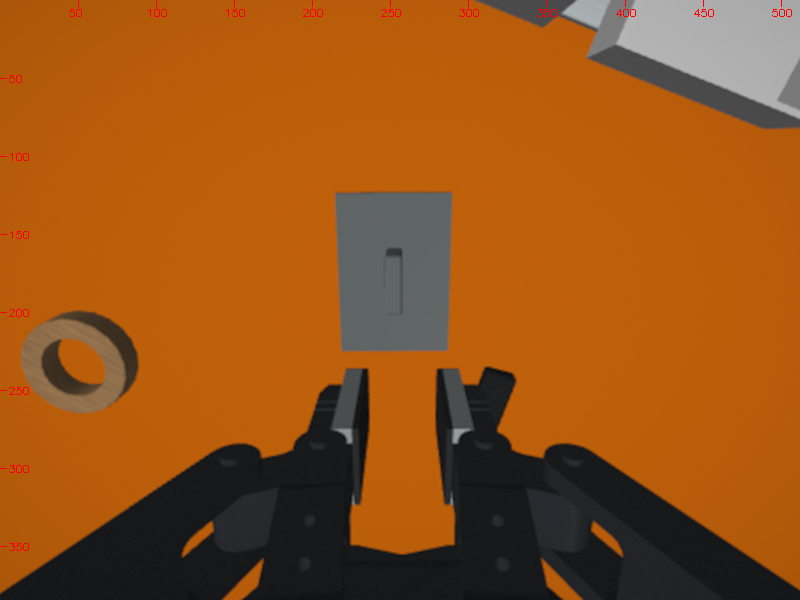

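```bash
python3 - <<'E'
from h import *
f=load('l0_app'); s=1.5625
x=fitrect(f,[(335/s,193/s),(452/s,192/s),(447.5/s,350/s),(342/s,350.5/s)],.102,.070,.011,14)
print(ray(f,485/s,367/s,.013),ray(f,515/s,378/s,.013),ray(f,498/s,410/s,.013))
# rib top at z=.035
for u,v in [(384,256),(402,256),(402,314),(386,314)]: print(np.round(ray(f,u/s,v/s,.035)*1000,1))
st()
E
```

```text
xy [440.1  -9.3] th 13.8 res mm [ 0.1  0.2 -0.1 -0.1  0.1 -0.3 -0.1  0.2] sides [ 69.8 102.1  69.4 101.9]
[ 0.39375532 -0.08207242  0.013     ] [ 0.39072663 -0.10377849  0.013     ] [ 0.3650478  -0.09976098  0.013     ]
[4.56e+02 1.00e-01 3.50e+01]
[458.4  -9.9  35. ]
[424.4 -18.2  35. ]
[422.2  -9.   35. ]
t 66.75 p [443.6 -12.7 151.3] xax [ 0.234 -0.972  0.001] zax [ 0.002 -0.001 -1.   ] F [ 0.3 -0.   0.5] w 21.6 q [-0.15 -0.31  2.16 -0.    1.29  1.19]
```

```bash
python3 - <<'E'
from h import *
plan([[440.1,-9.3,60],[440.1,-9.3,12]],-76.3)
E
```

```text
t 66.75 p [443.6 -12.7 151.3] xax [ 0.234 -0.972  0.001] zax [ 0.002 -0.001 -1.   ] F [ 0.3 -0.   0.5] w 21.6 q [-0.15 -0.31  2.16 -0.    1.29  1.19]
{"slide":[-2.1, 1.3, 45.7],"rotation":[0,0,-0.08]}
{"slide":[-2.0, 1.3, 45.6],"rotation":[0,0,-0.08]}
{"slide":[-0.0, -0.0, 24.0],"rotation":[0,0,-0.0]}
{"slide":[-0.0, -0.0, 24.0],"rotation":[0,0,-0.0]}
```

>>> {"name": "play_rows", "arguments": {"rows": [{"slide": [-4,1.8,45],"rotation": [0,0,-0.2],"jaw": -0.5},{"slide": [0,0,45],"rotation": [0,0,0],"jaw": -0.5},{"slide": [0,0,24],"rotation": [0,0,0],"jaw": -0.5},{"slide": [0,0,24],"rotation": [0,0,0],"jaw": -0.5},{"slide": [0,0,10],"rotation": [0,0,0],"jaw": -0.5}]}}

```text
clock: 67.25
tool_pos: [0.4393, -0.009, 0.0009]
orientation: [0.001, 0.786, -0.618, -0.001]
ft_force: [-0.7, 0.8, 0.5]
grip_width: 0.0215
```

>>> {"name": "play_rows", "arguments": {"rows": [{"slide": [0,0,5],"rotation": [0,0,0],"jaw": -0.5},{"slide": [0,0,2],"rotation": [0,0,0],"jaw": -0.5},{"slide": [0,0,0],"rotation": [0,0,0],"jaw": -0.5},{"slide": [0,0,0],"rotation": [0,0,0],"jaw": -0.5},{"slide": [0,0,0],"rotation": [0,0,0],"jaw": -0.5}]}}

```text
clock: 67.75
tool_pos: [0.4416, -0.009, -0.0027]
orientation: [-0.001, 0.786, -0.618, 0.002]
ft_force: [-0.3, 0.0, -0.6]
grip_width: 0.0216
```

```bash
python3 - <<'E'
from h import *
st(); shot('wrist','l0_low')
E
```

```text
t 67.75 p [441.6  -9.   -2.7] xax [ 0.237 -0.972  0.002] zax [ 0.004 -0.001 -1.   ] F [-0.3  0.  -0.6] w 21.6 q [-0.14 -0.1   2.27 -0.    0.97  1.19]
```

View pics/l0_low.png

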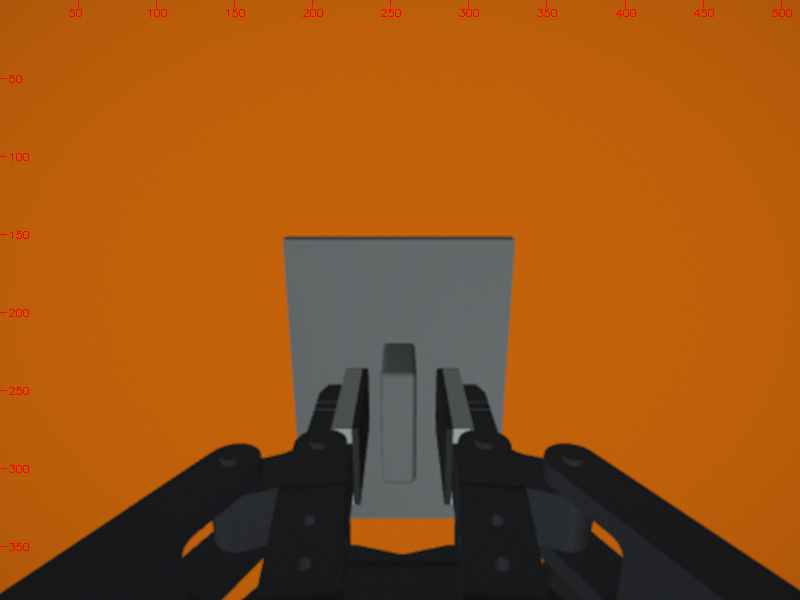

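>>> {"name": "play_rows", "arguments": {"rows": [{"slide": [0,0,2],"rotation": [0,0,0],"jaw": -0.5},{"slide": [0,0,2],"rotation": [0,0,0],"jaw": -0.5},{"slide": [0,0,0],"rotation": [0,0,0],"jaw": -0.5},{"slide": [0,0,0],"rotation": [0,0,0],"jaw": -0.5}]}}

```text
clock: 68.2
tool_pos: [0.4406, -0.0089, -0.0079]
orientation: [-0.0, 0.786, -0.618, 0.001]
ft_force: [-0.8, 0.4, -0.5]
grip_width: 0.0215
```

>>> {"name": "play_rows", "arguments": {"rows": [{"slide": [0,0,0],"rotation": [0,0,0],"jaw": -1},{"slide": [0,0,0],"rotation": [0,0,0],"jaw": -1},{"slide": [0,0,0],"rotation": [0,0,0],"jaw": -1},{"slide": [0,0,0],"rotation": [0,0,0],"jaw": -1}], "force": 60}}

```text
clock: 68.6
tool_pos: [0.4409, -0.009, -0.0076]
orientation: [-0.001, 0.786, -0.618, 0.001]
ft_force: [0.2, 0.3, 0.9]
grip_width: 0.0086
```

```bash
python3 - <<'E'
from h import *
plan([[440.9,-9,80],[500,-60,140],[607.7,-126.1,140]],[-76.4,-45,-5.8])
E
```

```text
t 68.6 p [440.9  -9.   -7.6] xax [ 0.236 -0.972  0.001] zax [ 0.002 -0.001 -1.   ] F [0.2 0.3 0.9] w 8.6 q [-0.14 -0.09  2.27 -0.    0.96  1.19]
{"slide":[0.0, 0.0, -43.8],"rotation":[0,0,0.04]}
{"slide":[0.0, 0.0, -43.8],"rotation":[0,0,0.04]}
{"slide":[15.9, -11.4, -15.0],"rotation":[0,0,-7.85]}
{"slide":[17.2, -9.0, -15.0],"rotation":[0,0,-7.85]}
{"slide":[18.4, -6.7, -15.0],"rotation":[0,0,-7.85]}
--
{"slide":[19.1, -4.0, -15.0],"rotation":[0,0,-7.85]}
{"slide":[24.6, -5.9, -0.0],"rotation":[0,0,-7.84]}
{"slide":[25.1, -2.5, -0.0],"rotation":[0,0,-7.84]}
{"slide":[25.3, 1.0, -0.0],"rotation":[0,0,-7.84]}
{"slide":[24.9, 4.4, -0.0],"rotation":[0,0,-7.84]}
--
{"slide":[24.0, 7.8, -0.0],"rotation":[0,0,-7.84]}
```

>>> {"name": "play_rows", "arguments": {"rows": [{"slide": [0,0,-43.8],"rotation": [0,0,0.04],"jaw": -1},{"slide": [0,0,-43.8],"rotation": [0,0,0.04],"jaw": -1},{"slide": [15.9,-11.4,-15],"rotation": [0,0,-7.85],"jaw": -1},{"slide": [17.2,-9.0,-15],"rotation": [0,0,-7.85],"jaw": -1},{"slide": [18.4,-6.7,-15],"rotation": [0,0,-7.85],"jaw": -1}]}}

```text
clock: 69.1
tool_pos: [0.4851, -0.0474, 0.1257]
orientation: [-0.0, 0.897, -0.442, 0.001]
ft_force: [0.4, -0.1, -0.4]
grip_width: 0.0088
```

>>> {"name": "play_rows", "arguments": {"rows": [{"slide": [19.1,-4.0,-15],"rotation": [0,0,-7.85],"jaw": -1},{"slide": [24.6,-5.9,0],"rotation": [0,0,-7.84],"jaw": -1},{"slide": [25.1,-2.5,0],"rotation": [0,0,-7.84],"jaw": -1},{"slide": [25.3,1.0,0],"rotation": [0,0,-7.84],"jaw": -1},{"slide": [24.9,4.4,0],"rotation": [0,0,-7.84],"jaw": -1}]}}

```text
clock: 69.6
tool_pos: [0.5862, -0.1133, 0.1397]
orientation: [0.0, 0.993, -0.116, 0.001]
ft_force: [0.0, 0.7, 0.6]
grip_width: 0.0091
```

>>> {"name": "play_rows", "arguments": {"rows": [{"slide": [24,7.8,0],"rotation": [0,0,-7.84],"jaw": -1},{"slide": [0,0,0],"rotation": [0,0,0],"jaw": -1},{"slide": [0,0,0],"rotation": [0,0,0],"jaw": -1},{"slide": [0,0,0],"rotation": [0,0,0],"jaw": -1},{"slide": [0,0,0],"rotation": [0,0,0],"jaw": -1}]}}

```text
clock: 70.1
tool_pos: [0.6064, -0.1255, 0.1401]
orientation: [0.0, 0.999, -0.051, 0.001]
ft_force: [-0.4, 0.4, -1.4]
grip_width: 0.0085
```

```bash
python3 - <<'E'
from h import *
st(); shot('wrist','l0_over')
E
```

```text
t 70.1 p [ 606.4 -125.5  140.1] xax [ 0.995 -0.101  0.002] zax [ 0.002 -0.    -1.   ] F [-0.4  0.4 -1.4] w 8.5 q [-0.29  0.11  1.79  0.    1.24 -0.19]
```

View pics/l0_over.png

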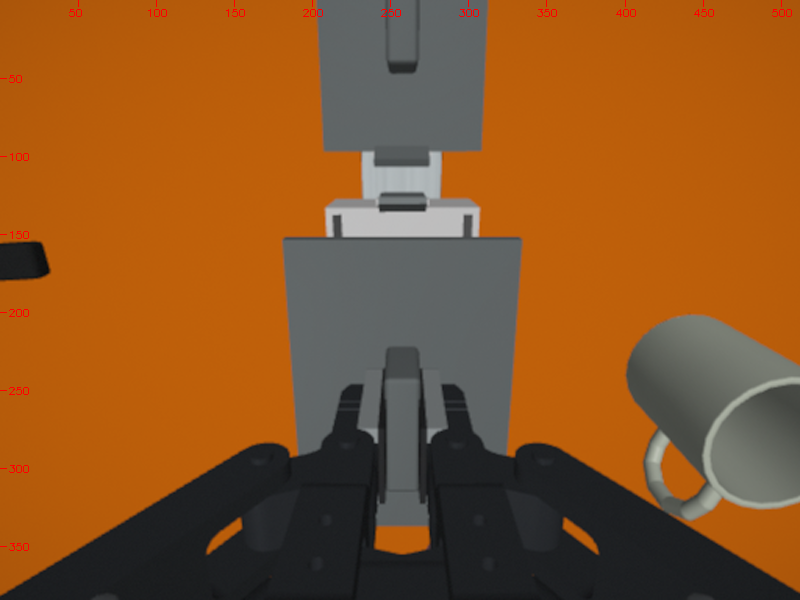

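```bash
python3 - <<'E'
from h import *
f=load('l0_over'); s=1.5625
for z in (.1568,.1588):
  a=ray(f,284/s,239/s,z);b=ray(f,521.5/s,239/s,z)
  m=(a+b)/2*1000; d=np.array([np.sin(np.radians(5.6)),np.cos(np.radians(5.6))])
  print('lid w',np.linalg.norm(a-b)*1000,'yaw',np.degrees(np.arctan2((b-a)[1],(b-a)[0])),'centre',m[:2]-d*51)
a=ray(f,326/s,208/s,.081);b=ray(f,479.5/s,208/s,.081); m=(a+b)/2*1000
print('tub w',np.linalg.norm(a-b)*1000,'yaw',np.degrees(np.arctan2((b-a)[1],(b-a)[0])),'centre',m[:2]-d*50)
st()
E
```

```text
lid w 70.13369552890245 yaw -5.826952894470558 centre [ 607.2515068 -127.3283706]
lid w 69.16939426404264 yaw -5.8269528944705575 centre [ 607.2806765  -126.94923229]
tub w 67.66321317609808 yaw -5.818387254948994 centre [ 607.61245808 -126.95942164]
t 70.15 p [ 606.5 -125.5  140.2] xax [ 0.995 -0.101  0.002] zax [ 0.002 -0.    -1.   ] F [-0.4  0.5 -0.2] w 9.0 q [-0.29  0.11  1.79  0.    1.24 -0.19]
```

Aligned to within 0.5 mm. Lower to just above the plug entry.

>>> {"name": "play_rows", "arguments": {"rows": [{"slide": [0.3,0,35],"rotation": [0,0,0],"jaw": -1},{"slide": [0,0,22],"rotation": [0,0,0],"jaw": -1},{"slide": [0,0,0],"rotation": [0,0,0],"jaw": -1},{"slide": [0,0,0],"rotation": [0,0,0],"jaw": -1},{"slide": [0,0,0],"rotation": [0,0,0],"jaw": -1}]}}

```text
clock: 70.65
tool_pos: [0.6087, -0.1263, 0.0853]
orientation: [0.001, 0.999, -0.051, 0.003]
ft_force: [0.1, -0.2, -0.7]
grip_width: 0.0089
```

```bash
python3 - <<'E'
from h import *
st(); shot('wrist','l0_near')
E
```

```text
t 70.65 p [ 608.7 -126.3   85.3] xax [ 0.995 -0.101  0.005] zax [ 0.005 -0.001 -1.   ] F [ 0.1 -0.2 -0.7] w 8.9 q [-0.29  0.17  1.82  0.    1.14 -0.19]
```

View pics/l0_near.png

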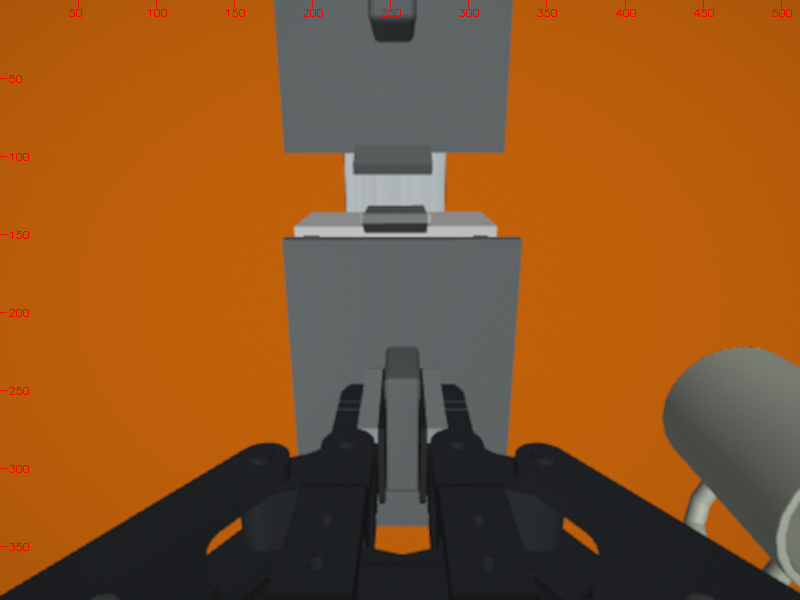

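>>> {"name": "play_rows", "arguments": {"rows": [{"slide": [0,0,0],"rotation": [0,0,0],"jaw": -1},{"slide": [0,0,0],"rotation": [0,0,0],"jaw": -1},{"slide": [0,0,0],"rotation": [0,0,0],"jaw": -1},{"slide": [0,0,0],"rotation": [0,0,0],"jaw": -1}]}}

```text
clock: 71.1
tool_pos: [0.6076, -0.1261, 0.0835]
orientation: [0.0, 0.999, -0.051, 0.001]
ft_force: [-0.3, 0.4, -0.3]
grip_width: 0.0084
```

```bash
python3 - <<'E'
from h import *
st(); shot('wrist','l0_near2',(170,80,350,190))
E
```

```text
t 71.1 p [ 607.6 -126.1   83.5] xax [ 0.995 -0.101  0.002] zax [ 0.002 -0.001 -1.   ] F [-0.3  0.4 -0.3] w 8.4 q [-0.29  0.17  1.83  0.    1.14 -0.19]
```

View pics/l0_near2.png

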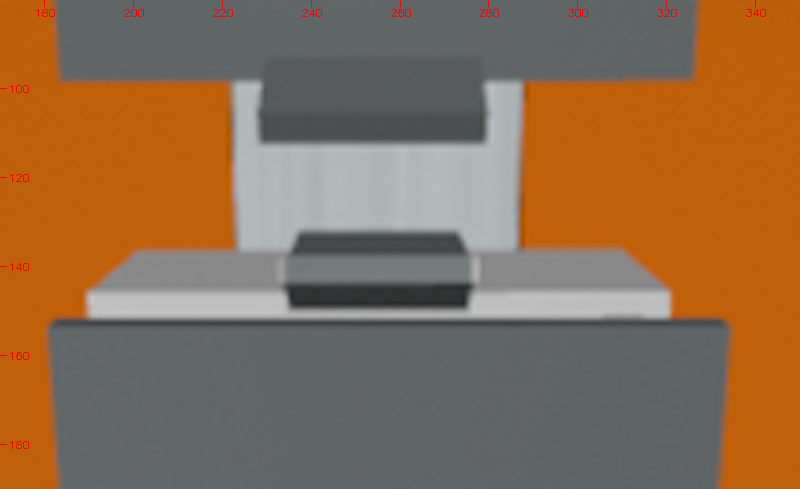

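>>> {"name": "play_rows", "arguments": {"rows": [{"slide": [-0.9,0,3],"rotation": [0,0,0],"jaw": -1},{"slide": [0,0,3],"rotation": [0,0,0],"jaw": -1},{"slide": [0,0,0],"rotation": [0,0,0],"jaw": -1},{"slide": [0,0,0],"rotation": [0,0,0],"jaw": -1},{"slide": [0,0,0],"rotation": [0,0,0],"jaw": -1}]}}

```text
clock: 71.65
tool_pos: [0.6065, -0.1258, 0.077]
orientation: [0.0, 0.999, -0.051, 0.001]
ft_force: [-0.2, 0.6, -0.9]
grip_width: 0.0087
```

>>> {"name": "play_rows", "arguments": {"rows": [{"slide": [0,0,2],"rotation": [0,0,0],"jaw": -1},{"slide": [0,0,0],"rotation": [0,0,0],"jaw": -1},{"slide": [0,0,2],"rotation": [0,0,0],"jaw": -1},{"slide": [0,0,0],"rotation": [0,0,0],"jaw": -1},{"slide": [0,0,0],"rotation": [0,0,0],"jaw": -1}]}}

```text
clock: 72.15
tool_pos: [0.6073, -0.1262, 0.0739]
orientation: [0.0, 0.999, -0.051, 0.002]
ft_force: [0.9, 1.2, 3.8]
grip_width: 0.009
```

>>> {"name": "play_rows", "arguments": {"rows": [{"slide": [0,0,1.5],"rotation": [0,0,0],"jaw": -1},{"slide": [0,0,1.5],"rotation": [0,0,0],"jaw": -1},{"slide": [0,0,0],"rotation": [0,0,0],"jaw": -1},{"slide": [0,0,0],"rotation": [0,0,0],"jaw": -1}]}}

```text
clock: 72.55
tool_pos: [0.6063, -0.1259, 0.0696]
orientation: [0.0, 0.999, -0.051, 0.001]
ft_force: [1.3, 0.4, -0.2]
grip_width: 0.009
```

>>> {"name": "play_rows", "arguments": {"rows": [{"slide": [0,0,1.5],"rotation": [0,0,0],"jaw": -1},{"slide": [0,0,1.5],"rotation": [0,0,0],"jaw": -1},{"slide": [0,0,0],"rotation": [0,0,0],"jaw": -1},{"slide": [0,0,0],"rotation": [0,0,0],"jaw": -1}]}}

```text
clock: 72.95
tool_pos: [0.6064, -0.1259, 0.0674]
orientation: [0.0, 0.999, -0.051, 0.001]
ft_force: [-2.7, 1.2, 3.9]
grip_width: 0.009
```

>>> {"name": "play_rows", "arguments": {"rows": [{"slide": [0,0,1],"rotation": [0,0,0],"jaw": -1},{"slide": [0,0,1],"rotation": [0,0,0],"jaw": -1},{"slide": [0,0,0],"rotation": [0,0,0],"jaw": -1},{"slide": [0,0,0],"rotation": [0,0,0],"jaw": -1}]}}

```text
clock: 73.35
tool_pos: [0.6065, -0.126, 0.0674]
orientation: [0.0, 0.999, -0.051, 0.0]
ft_force: [-6.8, 2.6, 12.5]
grip_width: 0.0086
```

Hard stop at 67.4 mm as expected. Release and look.

>>> {"name": "play_rows", "arguments": {"rows": [{"slide": [0,0,-3.5],"rotation": [0,0,0],"jaw": -1},{"slide": [0,0,0],"rotation": [0,0,0],"jaw": -0.4},{"slide": [0,0,0],"rotation": [0,0,0],"jaw": -0.4},{"slide": [0,0,0],"rotation": [0,0,0],"jaw": -0.4},{"slide": [0,0,-10],"rotation": [0,0,0],"jaw": -0.4}]}}

```text
clock: 73.85
tool_pos: [0.6053, -0.1256, 0.077]
orientation: [-0.0, 0.999, -0.051, -0.001]
ft_force: [0.6, 0.1, -1.2]
grip_width: 0.0258
```

>>> {"name": "play_rows", "arguments": {"rows": [{"slide": [0,0,-40],"rotation": [0,0,0],"jaw": -0.4},{"slide": [0,0,-50],"rotation": [0,0,0],"jaw": -0.4},{"slide": [0,-10,-50],"rotation": [0,0,0],"jaw": -0.4},{"slide": [0,0,0],"rotation": [0,0,0],"jaw": -0.4},{"slide": [0,0,0],"rotation": [0,0,0],"jaw": -0.4}]}}

```text
clock: 74.35
tool_pos: [0.6087, -0.1163, 0.2211]
orientation: [0.001, 0.999, -0.05, 0.004]
ft_force: [-0.3, -0.0, -0.6]
grip_width: 0.0256
```

```bash
python3 - <<'E'
from h import *
st(); shot('wrist','fin_w'); shot('side','fin_s')
E
```

```text
t 74.35 p [ 608.7 -116.3  221.1] xax [ 0.995 -0.101  0.007] zax [ 0.007 -0.002 -1.   ] F [-0.3 -0.  -0.6] w 25.6 q [-0.28  0.05  1.72  0.    1.37 -0.17]
```

View pics/fin_w.png

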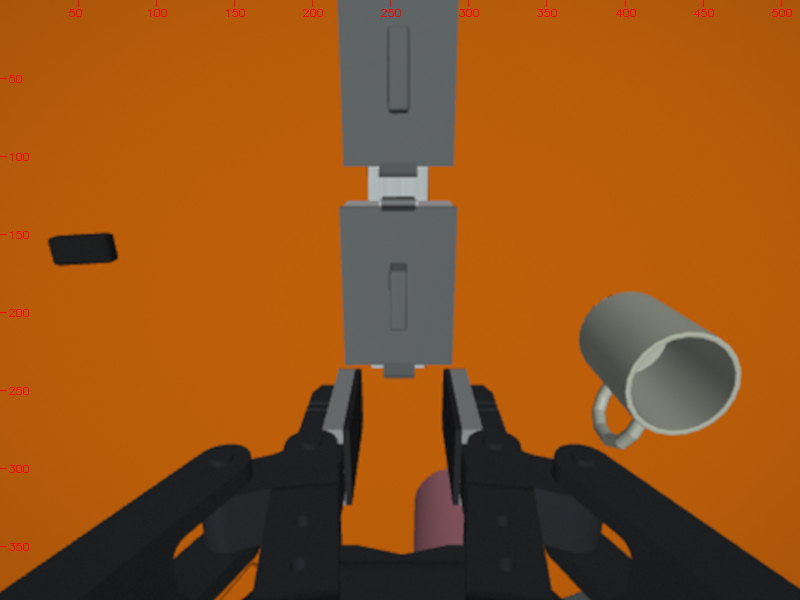

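View pics/fin_s.png

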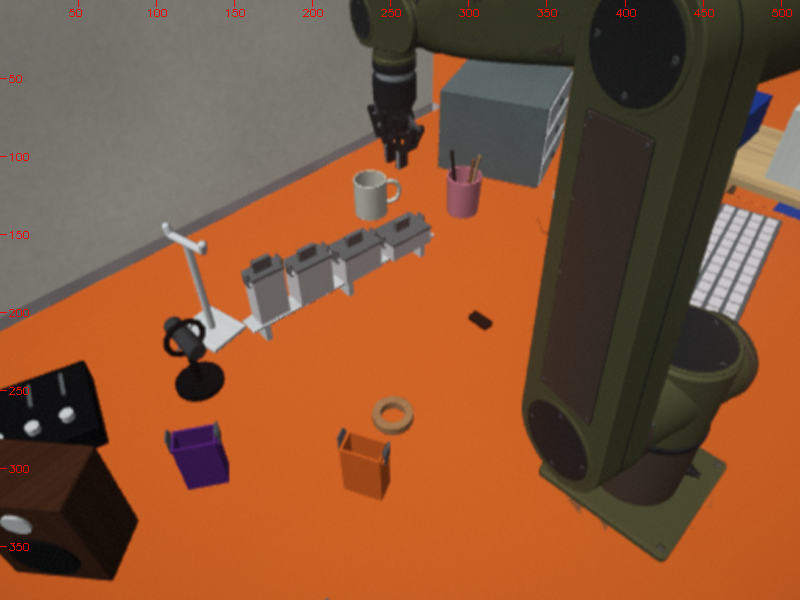

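```bash
python3 - <<'E'
from h import *
f=load('fin_w'); save(f,'fin_wc',(205,95,310,250)); s=1.5625
for z in (.086,.090): fitrect(f,[(340.5/s,206.5/s),(456.5/s,206.5/s),(451.5/s,364/s),(346.5/s,364/s)],.102,.070,z,84)
f=load('fin_s'); save(f,'fin_sc',(140,120,290,230))
E
```

```text
xy [ 607.4 -127.6] th 84.2 res mm [-0.6  0.   0.8 -0.1  0.6  0.1 -0.8 -0. ] sides [ 68.6 102.1  68.6 101.9]
xy [ 607.5 -126.4] th 84.2 res mm [-1.   0.7  1.3  0.6  1.  -0.6 -1.3 -0.7] sides [ 67.7 100.8  67.7 100.6]
```

View pics/fin_wc.png

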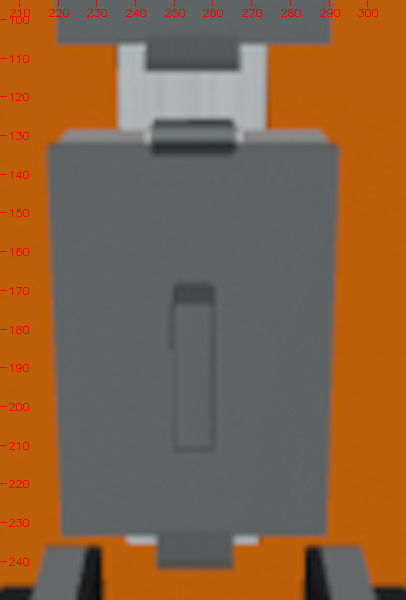

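View pics/fin_sc.png

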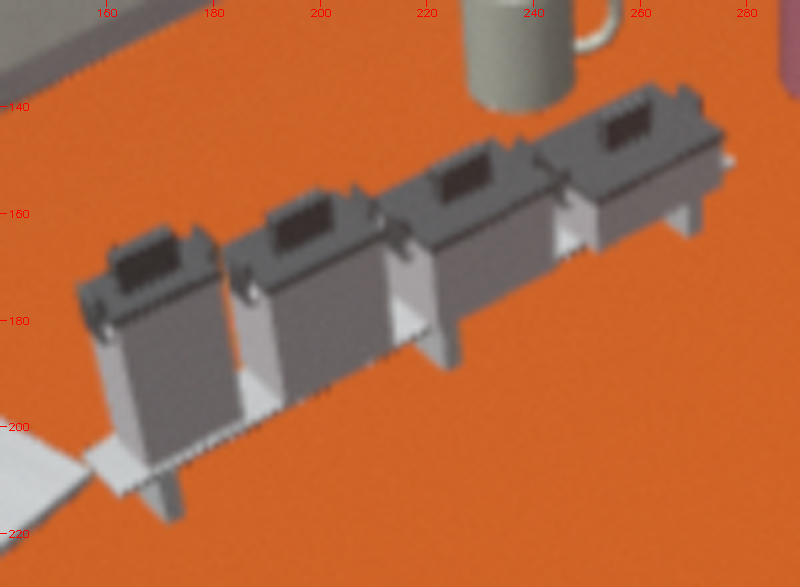

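```bash
python3 -c "from rig import *; print(sign_off())"
```

```text
the job is handed in; nothing more can be done
None
```

All four tubs were present. I took the nest apart, stood each tub upright in a line along the ledge, and pressed its own lid down. I handed the job in at about 74 s; `sign_off()` gives no verdict.

- **Lids:** each one came to a hard stop at its expected seated height. For lid0 that was 67.4 mm at the TCP against 67.3 planned, with 12.5 N of force. In the wrist views each lid's plate matched its seated height and its end clips looked closed over the plate. On lid0 the far end clip is hard to see, so for that one I relied on the stop height and the plate fit.
- **Centring:** lid0 sat within about 1 mm of tub0's centre. tub0 was about 1.5 mm off the ledge's centre line.
- **Final pictures:** the side view shows four upright, lidded tubs on the ledge. None of the other things is knocked over, and none looked displaced. The gripper was open and clear above tub0.
- **Disagreements:** just above tub0, the picture showed lid0 about 1 mm off to one side although the earlier fit said it was aligned. I corrected that before pressing.

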